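Dress the feed plate, load the tray and start the moulding press

ROBOT

A 6-joint arm with a two-finger parallel gripper is mounted at the origin on the work surface. World frame = base frame: x ahead of the robot, y to its left, z up, the work surface at z = 0. Lengths are in mm, angles in degrees, forces in N, time in s.
With the tool pointing down it reaches from about 275 to 775 mm from the base axis. Payload 14.6 kg.
Tool frame: the origin (TCP) lies at the very end of the fingers, on their centre line; the grasp point (between the pads) lies 19 mm behind it (env.grip_depth is the distance from the TCP to the grasp point, in mm); z points along the fingers, y is the direction in which the jaws open and shut (so a half turn about z gives the same grasp; the last joint's range is limited). The gripper opens to 85 mm and grips with 20 to 120 N. Pads are 22 mm wide; open, the fingers measure 114 mm over their backs; the gripper's body (76 mm by 85 mm) begins 54 mm behind the grasp point. The pads swing forward as they close: fully open they stand 13 mm farther back than shut.
Start: joints at [68.337, 15.075, -2.767, 72.158, 0, 81.102], TCP at [116.009, 512.025, 197.278] pointing down, gripper open.
Joint ranges: [-151.79, 151.79], [-50.71, 97.33], [-67.44, 78.34], [-121.81, 120.89], [-77.56, 73.72], [-180, 180]. Speed limits (degrees/s): [108.29, 108.29, 147.25, 159.86, 180, 180].

INTERFACE

Orientations are given as a 3x3 rotation matrix whose columns are the frame's x, y, z axes.
In Python, from plant import env gives the robot as it stands.
- The arm moves only by the tool arm_command, never from a script. Its argument "moves" is a list of rows, each an object of numbers: "ax", "ay", "az": the turn, a rotation vector about the tool's x, y, z in degrees; "x", "y", "z": the shift along the tool's x, y, z in m; "hand": the opening, from -1 (shut) to 1 (fully open). In form: [{"ax": .., "ay": .., "az": .., "x": .., "y": .., "z": .., "hand": ..}, ...]. A call has 1 to 5 rows; each row shifts and turns the commanded pose from where the row before left it, along the tool's axes as they then stand; what a row does not reach is not made up. A row lasts 1/8 s, in which the tool goes at most 62.5 mm and 10.7 degrees, less where a joint would pass 70% of its speed; a pose out of reach is approached as far as the arm can. A call with a gripper value outside its range is refused whole. The fingers move at their own pace and stop on an object; "force" is the grip in N (left out, the last holds). Time passes only in rows, so rows that do not move let the fingers close. It gives the time, the measured TCP pose, the force and the opening at its end, in the units of the state.
- env.get_state(): the state, without advancing time (a new reading comes with each control period).
- env.grab_frame(name): name is "side" or "top" or "wrist"; returns the picture (420x560x3 uint8, red, green, blue); there is no depth.
- env.camera_info(name): a dict with "fx", "fy", "cx", "cy" (pixels), "T" (4x4, takes a point from camera to world coordinates); the wrist camera has in their place "T_tool_cam" (4x4, takes a point from camera to tool coordinates, whose origin is the TCP and whose axes are the flange's). Camera axes: x right, y down, z forward; pixel columns grow to the right and rows downward; lengths in mm; the calibration is good to about 2 mm. The wrist camera is an equidistant fisheye: a pixel r from the principal point sees the ray r / f radians off the axis. A picture is of the moment at which its call begins: read the wrist's pose just before it. camera_info takes no time and is no camera call.
- env.finish_job(): hands the job in, once; it reports no verdict.
Trained networks look in the newest picture that a camera, given by its name, has taken for a name from the list of things; names that differ only in an ending like _2 or _b are one class to them, and where a whole thing is asked for, a point or a joint stands for the part that bears it (a point fixed in the world has none). Each returns a list of dicts, best first, with "confidence" (0 to 1); they miss things now and then, are a little off and sometimes report something else, mostly with a low value. They report only what shows in the picture. A call takes as long as a camera call. They do not tell look-alikes from the thing itself.
- env.masks_of(camera, name): "mask" (420x560 bool, what is visible of it).
- env.mark_of(camera, name): "position" ([x, y, z] in mm, in world coordinates, good to about 4 mm: a listed point, or the origin of a listed thing).
The state is a dict: "time": time; "joints": joint angles; "joint_vel": joint speeds; "joint_torque": joint torques, N m; "ee_pos": TCP position; "tcp_rot": TCP orientation; "wrist_force": force on the tool from outside, world axes, zero at the start; "moment": the same for the moment, N m; "grip_width": finger opening in mm.
Only numpy, scipy, OpenCV 4.12 (cv2) and the standard library are available. Lean on these libraries where they do the work, as an engineer would, in place of code of your own. Each camera call takes 0.05 s, during which the arm holds its last target.

TASK

Dress the press's sprung feed plate: with the lapping block held flat, rub slowly along the middle of its tongue in one pass from the outer end to just before the guides, bearing down steadily so that the plate stays pressed part of the way down on its springs without bottoming, and put the block back flat in its rest. Then stand every mould insert on the bench upright in a slot of the tray, and slide the tray, fin outwards, along the plate into the press until it is fully home against the back stop. Finally press the start button, and do not knock over the bottle or the cartridges.

Things in the scene. Friction and masses are not known exactly. Their poses are not given: they have to be found in the camera images.
- press: bench moulding press, fixed, 240 mm wide, 360 mm tall, open in front. Origin on the bench under the middle of its front face; x points into the press, z up. The upper platen starts at x = 30 mm and hangs 125 mm above the feed plate; the top plate (underside z = 265 mm) starts at x = 0, the front columns stand at (30, +-100) mm
- press_mouth (a point): point (5, 0, 55) mm of the press, between the inner ends of the flared lead-ins, which open to about 105 mm apart at x = -34 mm of the press. From here inwards two guides stand 74 mm apart (tops 27 mm above the plate) up to the flat back stop, whose face is at x = 145 mm of the press; the tray's +x end must come up against it
- plate: sprung feed plate of the press, 100 mm wide, 10 mm thick; origin on its top face over the press's origin, x into the press. It runs from x = -295 to +150 mm; the part in front of the guides is its tongue. Its top lies 55 mm above the bench at rest; it stays up under about 8 N and then sinks about 1 mm per further newton, level, 14 mm at most
- plate_end (a point): middle of the outer edge of the feed plate's tongue, on its top face
- tray: aluminium tray, 179 (x) x 66 (y) mm, walls 24 mm high, 240 g; origin at the centre of its underside, z up. Four open slots side by side along x, centred at x = -66, -22, 22, 66 mm, y = 0, each 41 (x) x 58 (y) mm, floor 4 mm above the underside: an insert's foot fits in one with its 50 mm side along the tray's y. A grip fin stands out at its -x end
- tray_handle (a point): grip point of the tray's fin, at (-151, 0, 34) mm of the tray: black upright fin 56 (x) x 14 (y) mm, top 48 mm above the tray's underside; pinch it across y
- block: lapping block: grey stone 44 (x) x 80 (y) x 22 (z) mm with a wooden grip ridge on top, 22 (x) x 64 (y) mm, from 22 to 56 mm height, to be pinched across x; 300 g; origin at the centre of its underside, z up
- rest: rest of the lapping block: fixed open black rubber tray 68 (x) x 104 (y) mm, walls 4 mm thick and 14 mm high, floor 4 mm thick; origin at the centre of its underside
- start_top (a point): top of the red start button (32 mm across) on a grey box 90 x 80 x 45 mm that stands on the bench; press straight down
- start (a joint): travel of the start button, 0 up to 0.006 m fully down, springs back; about 5 N
- bottle: bystander: brown glass bottle, 72 mm across, 170 mm tall, origin at its underside, z up
- cartridges: bystander: pair of white cartridges standing upright, 64 x 32 mm, 135 mm tall, origin at the underside, z up
- insert0: mould insert: upright brown resin blade 14 (x) x 36 (y) mm on a steel foot 34 (x) x 50 (y) x 14 (z) mm, 80 mm tall in all, 120 g, low centre of mass; pinch the blade (across y when in the tray); origin at the centre of its underside, z up. Two to four are on the bench, all alike
- insert1: mould insert: upright brown resin blade 14 (x) x 36 (y) mm on a steel foot 34 (x) x 50 (y) x 14 (z) mm, 80 mm tall in all, 120 g, low centre of mass; pinch the blade (across y when in the tray); origin at the centre of its underside, z up. Two to four are on the bench, all alike
- insert2: mould insert: upright brown resin blade 14 (x) x 36 (y) mm on a steel foot 34 (x) x 50 (y) x 14 (z) mm, 80 mm tall in all, 120 g, low centre of mass; pinch the blade (across y when in the tray); origin at the centre of its underside, z up. Two to four are on the bench, all alike
- insert3: mould insert: upright brown resin blade 14 (x) x 36 (y) mm on a steel foot 34 (x) x 50 (y) x 14 (z) mm, 80 mm tall in all, 120 g, low centre of mass; pinch the blade (across y when in the tray); origin at the centre of its underside, z up. Two to four are on the bench, all alike
Not all that is in view belongs to the job. Leave any blue look-alike of the insert3 alone.

How it is judged (in metres and radians):
On the way, in this order (a step that is already met when the one before it is completed fails the run):
1. the block is pressed flat on the outer end of the plate's tongue, the plate partly sunk (contact force between block and plate between 9 and 21 N and angle between block's own z axis and vertical below 0.12 rad and y of block in the frame of press between -0.025 and 0.025 m and x of block in the frame of press between -0.32 and -0.222 m), for 0.1 s.
2. still pressing, it has swept a quarter of the way to the press (contact force between block and plate between 9 and 21 N and angle between block's own z axis and vertical below 0.12 rad and y of block in the frame of press between -0.025 and 0.025 m and x of block in the frame of press between -0.205 and -0.175 m), for 0.1 s.
3. still pressing, it is half way along (contact force between block and plate between 9 and 21 N and angle between block's own z axis and vertical below 0.12 rad and y of block in the frame of press between -0.025 and 0.025 m and x of block in the frame of press between -0.17 and -0.14 m), for 0.1 s.
4. still pressing, it is three quarters of the way along (contact force between block and plate between 9 and 21 N and angle between block's own z axis and vertical below 0.12 rad and y of block in the frame of press between -0.025 and 0.025 m and x of block in the frame of press between -0.135 and -0.108 m), for 0.1 s.
5. still pressing, it reaches the inner end of the tongue, close before the guides (contact force between block and plate between 9 and 21 N and angle between block's own z axis and vertical below 0.12 rad and y of block in the frame of press between -0.025 and 0.025 m and x of block in the frame of press between -0.1 and 0 m), for 0.1 s.
6. the tray is fully home in the press with every insert standing in a slot (x of tray in the frame of press between 0.0495 and 0.0605 m and y of tray in the frame of press between -0.01 and 0.01 m and angle between the x axis of tray and the x axis of press, either way round below 0.1 rad and angle between tray's own z axis and vertical below 0.08 rad and z of tray in the frame of press between 0.035 and 0.062 m and x of tray_handle in the frame of press below 0 m and z of insert0 in the frame of tray between -0.002 and 0.009 m and x of insert0 in the frame of tray between -0.085 and 0.085 m and y of insert0 in the frame of tray between -0.012 and 0.012 m and angle between each of insert0, insert1, insert2, insert3's own z axis and vertical below 0.12 rad and z of insert1 in the frame of tray between -0.002 and 0.009 m and x of insert1 in the frame of tray between -0.085 and 0.085 m and y of insert1 in the frame of tray between -0.012 and 0.012 m and z of insert2 in the frame of tray between -0.002 and 0.009 m and x of insert2 in the frame of tray between -0.085 and 0.085 m and y of insert2 in the frame of tray between -0.012 and 0.012 m and z of insert3 in the frame of tray between -0.002 and 0.009 m and x of insert3 in the frame of tray between -0.085 and 0.085 m and y of insert3 in the frame of tray between -0.012 and 0.012 m), for 0.3 s.
7. the start button is pressed while the loaded tray is home (value of joint start above 0.004 m and x of tray in the frame of press between 0.0495 and 0.0605 m and y of tray in the frame of press between -0.01 and 0.01 m and angle between the x axis of tray and the x axis of press, either way round below 0.1 rad and angle between tray's own z axis and vertical below 0.08 rad and z of tray in the frame of press between 0.035 and 0.062 m and x of tray_handle in the frame of press below 0 m), for 0.05 s.
At the end, for the whole second after the job is handed in: Every insert present stands in a tray slot (within 5 mm of its floor, upright within 0.12 rad), the tray lies flat between the guides, fin outwards, within 6 mm of the back stop, the block lies flat in its rest (within 20 mm of its centre), and all is released and at rest (all of step 6 and x of block in the frame of rest between -0.02 and 0.02 m and y of block in the frame of rest between -0.02 and 0.02 m and z of block in the frame of rest below 0.011 m and angle between block's own z axis and vertical below 0.12 rad and linear speed of each of tray, block, insert0, insert1, insert2, insert3 below 0.02 m/s); the robot touches nothing.
It fails at once if the bottle or the cartridges are knocked over (angle between any of bottle, cartridges's own z axis and vertical above 0.6 rad).
Of insert0, insert1, insert2, insert3 only 2 to 4 are there at a start; the rules pass over those that are not, and their reading is None.
At some moment in a run one of insert0, insert1, insert2, insert3 may be knocked a few centimetres aside while the robot is not near it.
It also fails if it takes over 210 s, if anything falls off the work surface, if the arm or the gripper's body presses on something with over 40 N, if the wrist force passes 120 N, or if a joint passes its speed limit or range.

## Working session

There is one attempt and no reset: what is moved stays moved. The work goes in short steps, Python scripts to look and compute and a tool call to move; the robot and the scene stay as the last step left them, time stands still between calls to the robot, and variables do not carry over. Pictures are saved under pics/ and viewed, and the job is handed in when it is done.

Besides the shell and the picture viewer there is one more tool, called after "Emit:" by a JSON object that holds its "api" and its "payload", one argument or row to a line. arm_command: Moves the arm, as the interface text tells. Its arguments: {"type":"object","properties":{"moves":{"type":"array"},"force":{"type":"number"}},"required":["moves"]}

```bash
ls; mkdir -p pics
cat > h.py <<'E'
import numpy as np, cv2
from plant import env
def snap(n,f):
    im=env.grab_frame(n); cv2.imwrite(f'pics/{f}.png',cv2.cvtColor(im,cv2.COLOR_RGB2BGR)); return im
E
python3 - <<'E'
from h import *
s=env.get_state(); print(s)
print(env.grip_depth)
for n in ('side','top','wrist'):
    print(n,env.camera_info(n)); snap(n,n+'0')
E
```

```text
pics
{'time': 0.0, 'joints': array([ 6.83361953e+01,  1.50978309e+01, -2.80304939e+00,  7.21584765e+01,
       -6.71835334e-04,  8.11025554e+01]), 'joint_vel': array([ 0.12567479,  0.06364756, -0.02236092, -0.00924957, -0.01510992,
       -0.06903461]), 'joint_torque': array([-7.35581678e-03, -6.37607288e+01,  3.84566724e+01,  1.36821359e-02,
       -3.72211234e-04,  3.23047607e-05]), 'ee_pos': array([115.90160347, 511.73312263, 196.83876593]), 'tcp_rot': array([[-9.75279237e-01,  2.20975728e-01, -3.71541127e-04],
       [ 2.20975990e-01,  9.75278769e-01, -9.67124503e-04],
       [ 1.48645131e-04, -1.02531812e-03, -9.99999463e-01]]), 'wrist_force': array([-0.88607091,  0.26258348, -0.88265994]), 'moment': array([-0.00281263, -0.03413329, -0.0286357 ]), 'grip_width': 85.49774818482659}
18.700000000000003
side {'fx': 429.1738084068945, 'fy': 429.1738084068945, 'cx': 282.4166385737078, 'cy': 210.14227754077635, 'T': array([[ 9.99221128e-01, -3.42102863e-02,  1.96670604e-02,
         5.30433598e+02],
       [-3.77733124e-02, -6.85052046e-01,  7.27514173e-01,
        -8.14007734e+02],
   
[... 391 characters left out ...]
, -8.22024474e-03,  1.13541971e-03,
        -2.68076212e+01],
       [ 7.10930130e-04, -2.21185945e-01, -9.75231394e-01,
         1.15486980e+03],
       [ 0.00000000e+00,  0.00000000e+00,  0.00000000e+00,
         1.00000000e+00]])}
wrist {'fx': 325.19226210127806, 'fy': 325.19226210127806, 'cx': 281.30490630510167, 'cy': 211.59932060386876, 'T_tool_cam': array([[ 1.74561577e-04, -9.64630494e-01, -2.63605726e-01,
         6.73339923e+01],
       [ 9.99999793e-01,  5.11028810e-06,  6.43506511e-04,
        -1.97191995e-01],
       [-6.19398902e-04, -2.63605783e-01,  9.64630296e-01,
        -1.76063469e+02],
       [ 0.00000000e+00,  0.00000000e+00,  0.00000000e+00,
         1.00000000e+00]])}
```

View pics/top0.png

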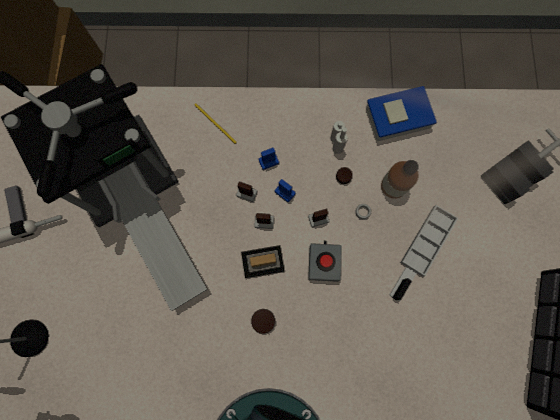

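View pics/side0.png

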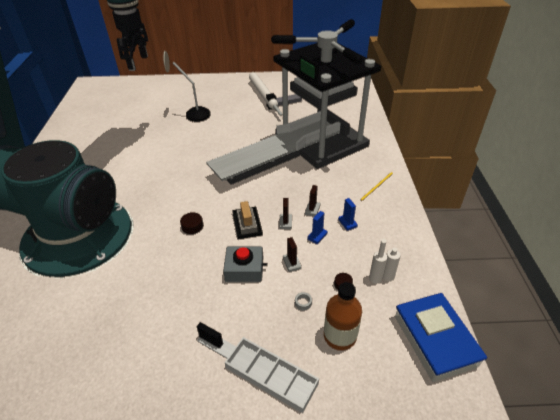

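View pics/wrist0.png

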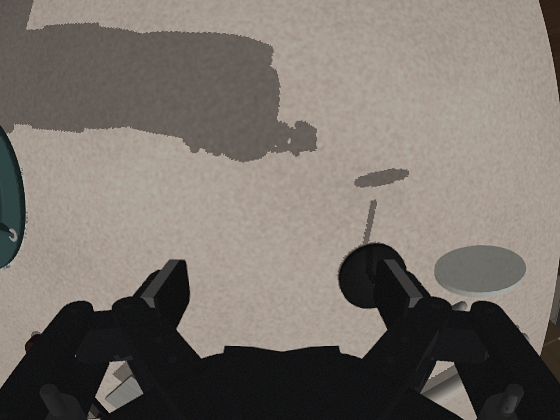

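Run:
```python
from h import *
import json
print(env.get_state()['time'])
for c in ('top','side'):
  for n in ['press','press_mouth','plate_end','tray','tray_handle','block','rest','start_top','bottle','cartridges','insert0']:
    print(c,n,[(np.round(d['position'],0).tolist(),round(d['confidence'],2)) for d in env.mark_of(c,n)])
print(env.get_state()['time'])
```

```text
0.15
top press [([603.0, 352.0, 3.0], 0.8), ([455.0, 19.0, 2.0], 0.46)]
top press_mouth [([614.0, 356.0, 52.0], 0.83)]
top plate_end [([354.0, 194.0, 56.0], 0.74)]
top tray [([514.0, -414.0, 2.0], 0.83)]
top tray_handle [([388.0, -332.0, 32.0], 0.87), ([638.0, 68.0, -1.0], 0.23)]
top block [([454.0, 16.0, 2.0], 0.8)]
top rest [([456.0, 21.0, 2.0], 0.87)]
top start_top [([451.0, -140.0, 64.0], 0.61), ([354.0, 192.0, 55.0], 0.2)]
top bottle [([661.0, -337.0, 2.0], 0.87)]
top cartridges [([784.0, -177.0, -0.0], 0.92)]
top insert0 [([725.0, 10.0, 0.0], 0.81), ([637.0, 70.0, 2.0], 0.73), ([637.0, -36.0, 0.0], 0.65), ([571.0, -123.0, 2.0], 0.55), ([564.0, 20.0, 3.0], 0.49)]
side press [([606.0, 352.0, 1.0], 0.92)]
side press_mouth [([606.0, 350.0, 53.0], 0.62)]
side plate_end [([358.0, 197.0, 56.0], 0.85)]
side tray [([514.0, -415.0, -0.0], 0.84), ([357.0, 197.0, 56.0], 0.69)]
side tray_handle [([385.0, -334.0, 30.0], 0.67)]
side block [([453.0, 19.0, 8.0], 0.74), ([608.0, 352.0, 52.0], 0.61)]
side rest [([455.0, 19.0, 2.0], 0.81)]
side start_top [([454.0, -139.0, 63.0], 0.7)]
side bottle []
side cartridges [([786.0, -176.0, -1.0], 0.72)]
side insert0 [([570.0, -124.0, 0.0], 0.97), ([730.0, 6.0, 1.0], 0.93), ([646.0, -36.0, 3.0], 0.84), ([562.0, 21.0, -1.0], 0.81), ([637.0, 66.0, 2.0], 0.71)]
1.25
```

```bash
cat >> h.py <<'E'
def proj(cam,P):
    c=env.camera_info(cam) if isinstance(cam,str) else cam
    Ti=np.linalg.inv(c['T']); q=(np.atleast_2d(P)@Ti[:3,:3].T)+Ti[:3,3]
    return np.c_[c['fx']*q[:,0]/q[:,2]+c['cx'],c['fy']*q[:,1]/q[:,2]+c['cy']]
def ray(cam,uv,z):
    c=env.camera_info(cam); uv=np.atleast_2d(uv)
    d=np.c_[(uv[:,0]-c['cx'])/c['fx'],(uv[:,1]-c['cy'])/c['fy'],np.ones(len(uv))]@c['T'][:3,:3].T
    o=c['T'][:3,3]; return o+d*((z-o[2])/d[:,2])[:,None]
def rect(cam,im,z,x0,x1,y0,y1,s=2.):
    # rectified: image up = +x, left=+y ; px=(y1-y)*s, py=(x1-x)*s
    w=np.array([[x0,y0,z],[x1,y0,z],[x1,y1,z],[x0,y1,z]],float)
    dst=np.c_[(y1-w[:,1])*s,(x1-w[:,0])*s].astype(np.float32)
    H=cv2.getPerspectiveTransform(proj(cam,w).astype(np.float32),dst)
    return cv2.warpPerspective(im,H,(int((y1-y0)*s),int((x1-x0)*s)),flags=cv2.INTER_CUBIC)
def save(f,im): cv2.imwrite(f'pics/{f}.png',cv2.cvtColor(im,cv2.COLOR_RGB2BGR))
def orient(cam,name,z,i=0,near=None):
    out=[]
    for d in env.masks_of(cam,name):
        m=d['mask'].astype(np.uint8); 
        pts=np.argwhere(m)[:,::-1].astype(float)
        if len(pts)<8: continue
        w=ray(cam,pts,z)[:,:2].astype(np.float32)
        r=cv2.minAreaRect(w); out.append((round(d['confidence'],2),np.round(r[0],1),np.round(r[1],1),round(r[2],1)))
    return out
E
python3 - <<'E'
from h import *
im=env.grab_frame('top')
save('plate',rect('top',im,55,320,700,150,420,2))
save('tray',rect('top',im,24,350,630,-480,-300,2.5))
a=rect('top',im,60,410,500,-40,80,4); b=rect('top',im,80,520,760,-160,100,2.2)
save('block',a); save('ins',b)
for n,z in (('plate',55),('tray',24),('block',30),('rest',14)):print(n,orient('top',n,z))
E
```

```text
plate [(0.68, array([519. , 298.9]), array([390.8, 107. ]), 32.5), (0.5, array([ 453.2, -139.3]), array([27.4, 29.9]), 89.3), (0.37, array([ 472.9, -375. ]), array([ 67.4, 263.4]), 57.0)]
tray [(0.58, array([ 476.8, -385.7]), array([ 70.3, 270.6]), 57.4), (0.25, array([692.9, 445.9]), array([828.9, 364.4]), 30.8)]
block [(0.96, array([454.9,  18.2]), array([46. , 80.4]), 10.8)]
rest [(0.71, array([ 571.4, -126.2]), array([38.9, 55.5]), 17.8), (0.57, array([455.7,  19.8]), array([ 67.9, 101.9]), 9.9)]
```

View pics/plate.png

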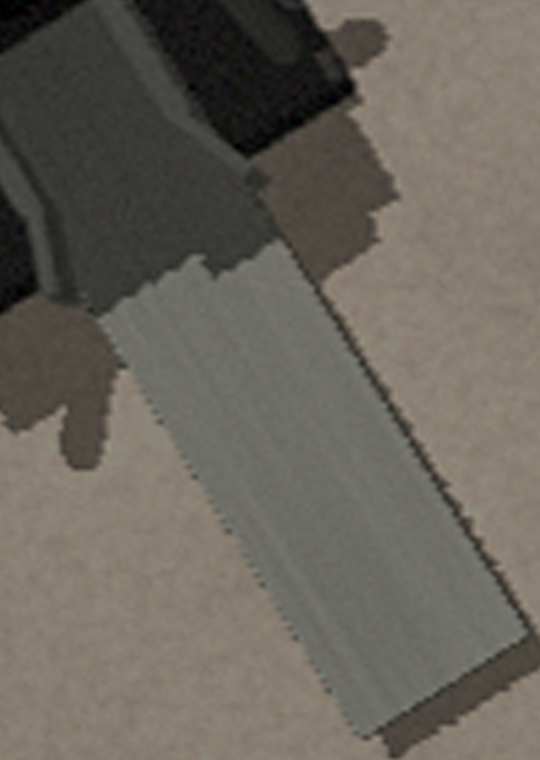

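View pics/tray.png

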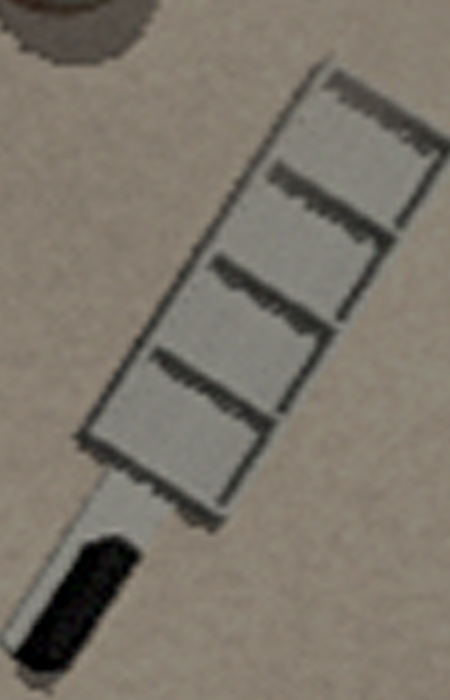

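View pics/block.png

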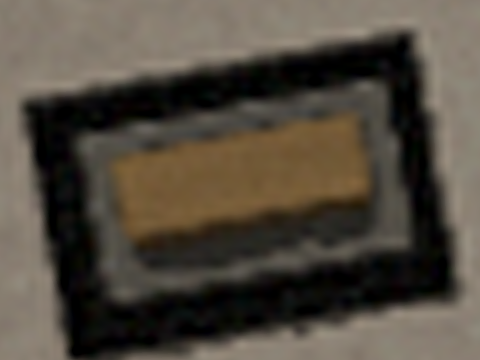

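View pics/ins.png

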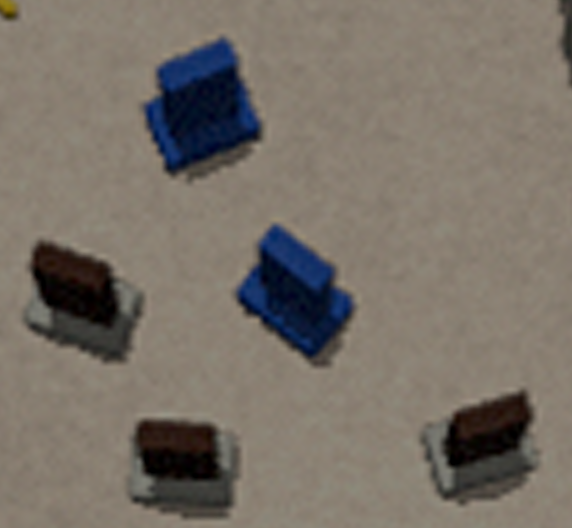

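```bash
cat >> h.py <<'E'
def jaw():
    R=env.get_state()['tcp_rot']; return np.degrees(np.arctan2(R[1,1],R[0,1]))
def plan(x,y,z,jawdeg=None):
    """prints az needed (deg), then shift in tool axes after turn, in m"""
    s=env.get_state(); R=s['tcp_rot']; p=s['ee_pos']
    j=jaw(); print('t',round(s['time'],2),'pos',p.round(1),'jaw',round(j,2),'tilt xy',(R[:2,2]*57.3).round(2),'F',s['wrist_force'].round(1),'j',s['joints'].round(0),'w',round(s['grip_width'],1))
    if jawdeg is None: az=0; 
    else:
        az=-(((jawdeg-j)+90)%180-90)
    a=np.radians(j-az); Y=np.array([np.cos(a),np.sin(a),0]); Z=np.array([0,0,-1.]); X=np.cross(Y,Z)
    d=np.array([x,y,z])-p
    print('az',round(az,2),'then x %.4f y %.4f z %.4f'%tuple(np.array([d@X,d@Y,d@Z])/1000),'| norm',round(np.linalg.norm(d)))
E
python3 -c "
from h import *
plan(455,19,120,10)"
```

```text
t 1.5 pos [116.  512.  197.3] jaw 77.24 tilt xy [-0. -0.] F [-0.1 -0.2  0.6] j [68. 15. -3. 72. -0. 81.] w 85.4
az 67.24 then x -0.5444 y 0.2482 z 0.0773 | norm 603
```

Emit:
{"api": "arm_command", "payload": {
  "moves": [
    {"az": 10,"z": -0.02,"hand": 1},
    {"az": 10,"z": -0.02,"hand": 1},
    {"az": 10,"hand": 1},
    {"az": 10,"hand": 1},
    {"az": 10,"hand": 1}
  ]
}}

```text
validation failed for argument at $.mo...
```

Emit:
{"api": "arm_command", "payload": {
  "moves": [
    {"az": 8.6,"hand": 1},
    {"az": 8.6,"hand": 1}
  ]
}}

```text
validation failed for argument at $.mo...
```

```bash
python3 -c "
from h import *
plan(455,19,120,10)"
```

```text
t 1.5 pos [116.  512.  197.3] jaw 77.24 tilt xy [-0. -0.] F [-0.1 -0.2  0.6] j [68. 15. -3. 72. -0. 81.] w 85.4
az 67.24 then x -0.5444 y 0.2482 z 0.0773 | norm 603
```

Emit:
{"api": "arm_command", "payload": {
  "moves": [
    {"ax": 0,"ay": 0,"az": 10,"x": 0,"y": 0,"z": -0.02,"hand": 1},
    {"ax": 0,"ay": 0,"az": 10,"x": 0,"y": 0,"z": -0.02,"hand": 1},
    {"ax": 0,"ay": 0,"az": 10,"x": 0,"y": 0,"z": 0,"hand": 1},
    {"ax": 0,"ay": 0,"az": 10,"x": 0,"y": 0,"z": 0,"hand": 1},
    {"ax": 0,"ay": 0,"az": 10,"x": 0,"y": 0,"z": 0,"hand": 1}
  ]
}}

```text
time: 2.12
ee_pos: [116.0, 512.0, 237.3]
tcp_rot: [[-0.453, 0.892, 0.0], [0.892, 0.453, 0.0], [0.0, 0.0, -1.0]]
wrist_force: [0.1, -0.6, -1.0]
grip_width: 85.8
```

Emit:
{"api": "arm_command", "payload": {
  "moves": [
    {"ax": 0,"ay": 0,"az": 8.6,"x": 0,"y": 0,"z": 0,"hand": 1},
    {"ax": 0,"ay": 0,"az": 8.6,"x": 0,"y": 0,"z": 0,"hand": 1}
  ]
}}

```text
time: 2.38
ee_pos: [116.0, 512.0, 237.3]
tcp_rot: [[-0.169, 0.986, -0.0], [0.986, 0.169, -0.0], [-0.0, -0.0, -1.0]]
wrist_force: [-0.4, -0.4, 0.8]
grip_width: 85.4
```

```bash
python3 -c "
from h import *
plan(455,19,120,10)"
```

```text
t 2.38 pos [116.  512.  237.3] jaw 9.75 tilt xy [-0. -0.] F [-0.4 -0.4  0.8] j [ 68.  15.   3.  78.   0. 149.] w 85.4
az -0.25 then x -0.5444 y 0.2482 z 0.1173 | norm 610
```

Emit:
{"api": "arm_command", "payload": {
  "moves": [
    {"ax": 0,"ay": 0,"az": 0,"x": -0.0544,"y": 0.0248,"z": 0,"hand": 1},
    {"ax": 0,"ay": 0,"az": 0,"x": -0.0544,"y": 0.0248,"z": 0,"hand": 1},
    {"ax": 0,"ay": 0,"az": 0,"x": -0.0544,"y": 0.0248,"z": 0,"hand": 1},
    {"ax": 0,"ay": 0,"az": 0,"x": -0.0544,"y": 0.0248,"z": 0,"hand": 1},
    {"ax": 0,"ay": 0,"az": 0,"x": -0.0544,"y": 0.0248,"z": 0,"hand": 1}
  ]
}}

```text
time: 3.0
ee_pos: [286.2, 264.2, 237.5]
tcp_rot: [[-0.175, 0.985, 0.001], [0.985, 0.175, 0.0], [0.0, 0.001, -1.0]]
wrist_force: [1.0, 0.6, -0.8]
grip_width: 85.6
```

Emit:
{"api": "arm_command", "payload": {
  "moves": [
    {"ax": 0,"ay": 0,"az": 0,"x": -0.0544,"y": 0.0248,"z": 0,"hand": 1},
    {"ax": 0,"ay": 0,"az": 0,"x": -0.0544,"y": 0.0248,"z": 0,"hand": 1},
    {"ax": 0,"ay": 0,"az": 0,"x": -0.0544,"y": 0.0248,"z": 0,"hand": 1},
    {"ax": 0,"ay": 0,"az": 0,"x": -0.0544,"y": 0.0248,"z": 0,"hand": 1},
    {"ax": 0,"ay": 0,"az": 0,"x": -0.0544,"y": 0.0248,"z": 0,"hand": 1}
  ]
}}

```text
time: 3.62
ee_pos: [455.9, 17.6, 237.5]
tcp_rot: [[-0.174, 0.985, 0.001], [0.985, 0.174, 0.0], [-0.0, 0.001, -1.0]]
wrist_force: [1.0, 0.3, 0.8]
grip_width: 85.4
```

```bash
python3 -c "
from h import *
plan(455,19,120,10)
im=snap('wrist','w1')
print(env.mark_of('wrist','block'),env.mark_of('wrist','rest'))"
```

```text
t 3.62 pos [455.9  17.6 237.5] jaw 10.01 tilt xy [0.04 0.  ] F [1.  0.3 0.8] j [-8.  8. -6. 76.  0. 72.] w 85.4
az 0.01 then x 0.0016 y -0.0006 z 0.1175 | norm 118
[{'position': [458.0, 16.8, 7.4], 'confidence': 0.98}] []
```

View pics/w1.png

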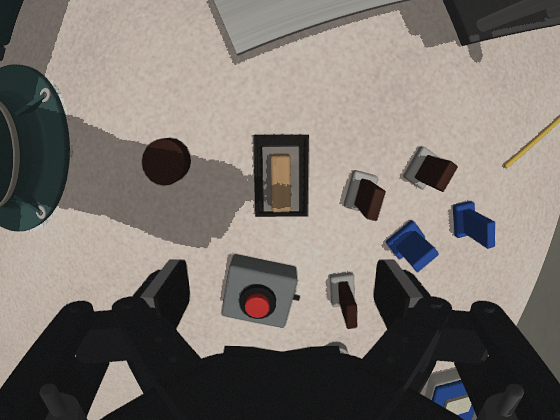

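Emit:
{"api": "arm_command", "payload": {
  "moves": [
    {"ax": 0,"ay": 0,"az": 0,"x": 0.0016,"y": -0.0006,"z": 0.055,"hand": 1},
    {"ax": 0,"ay": 0,"az": 0,"x": 0,"y": 0,"z": 0.055,"hand": 1},
    {"ax": 0,"ay": 0,"az": 0,"x": 0,"y": 0,"z": 0.05,"hand": 1},
    {"ax": 0,"ay": 0,"az": 0,"x": 0,"y": 0,"z": 0.03,"hand": 1},
    {"ax": 0,"ay": 0,"az": 0,"x": 0,"y": 0,"z": 0.0135,"hand": 1}
  ]
}}

```text
time: 4.4
ee_pos: [452.6, 22.1, 32.5]
tcp_rot: [[-0.175, 0.985, -0.002], [0.985, 0.175, 0.0], [0.001, -0.002, -1.0]]
wrist_force: [0.4, -0.5, -0.1]
grip_width: 85.5
```

Emit:
{"api": "arm_command", "payload": {
  "moves": [
    {"ax": 0,"ay": 0,"az": 0,"x": 0,"y": 0,"z": 0,"hand": -1},
    {"ax": 0,"ay": 0,"az": 0,"x": 0,"y": 0,"z": 0,"hand": -1},
    {"ax": 0,"ay": 0,"az": 0,"x": 0,"y": 0,"z": 0,"hand": -1},
    {"ax": 0,"ay": 0,"az": 0,"x": 0,"y": 0,"z": 0,"hand": -1},
    {"ax": 0,"ay": 0,"az": 0,"x": 0,"y": 0,"z": 0,"hand": -1}
  ],
  "force": 80
}}

```text
time: 5.03
ee_pos: [454.3, 21.0, 34.0]
tcp_rot: [[-0.174, 0.985, 0.0], [0.985, 0.174, -0.0], [-0.0, 0.0, -1.0]]
wrist_force: [-0.9, 0.8, 0.6]
grip_width: -0.1
```

```bash
python3 -c "
from h import *
plan(455,19,34,10)"
```

```text
t 5.03 pos [454.3  21.   34. ] jaw 10.03 tilt xy [ 0.02 -0.  ] F [-0.9  0.8  0.6] j [ -8.  15. -30.  44.   0.  72.] w -0.1
az 0.03 then x -0.0021 y 0.0004 z -0.0000 | norm 2
```

```bash
python3 -c "
from h import *
print(env.get_state()['grip_width'])
im=snap('side','s1'); cv2.imwrite('pics/s1c.png',cv2.resize(cv2.cvtColor(im[120:280,160:320],cv2.COLOR_RGB2BGR),None,fx=3.5,fy=3.5,interpolation=3))
im=snap('wrist','w2')"
```

```text
-0.09740762551522711
```

View pics/s1c.png

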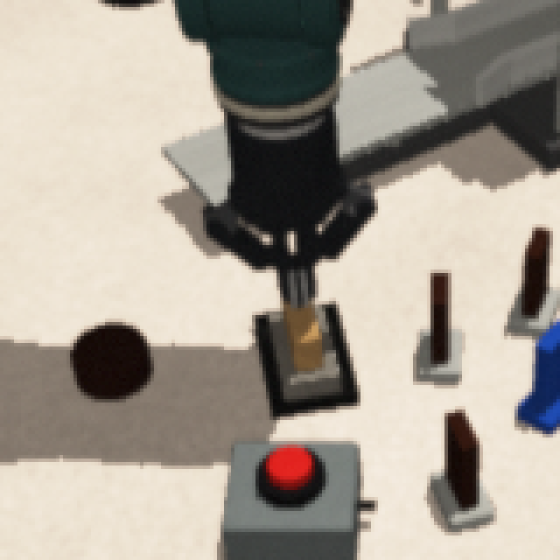

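View pics/w2.png

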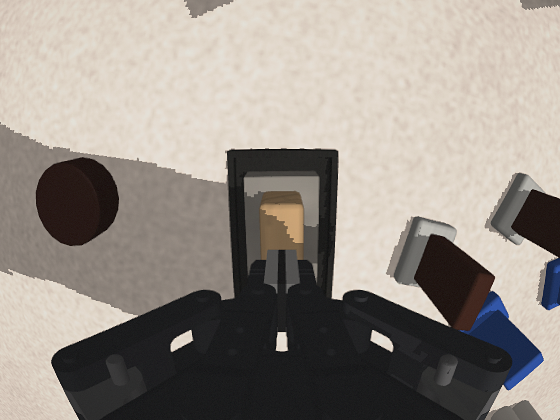

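```bash
python3 -c "
from h import *
P=np.array([[454.3,21,34],[455,19,60],[455,19,0]])
print((proj('side',P)-[160,120])*3.5)
a=np.radians(10);R=np.array([[np.cos(a),-np.sin(a)],[np.sin(a),np.cos(a)]])
for y in(32,-32): print((proj('side',np.r_[R@[0,y]+[455,19],60][None])-[160,120])*3.5)
print(env.mark_of('side','block'),env.mark_of('side','rest'))
print(orient('side','block',30))
"
```

```text
[[300.17382573 330.37518513]
 [298.62722738 307.35212079]
 [304.04827271 363.44067848]]
[[292.43331929 279.73013337]]
[[305.07548354 336.10838389]]
[{'position': [454.8, 19.8, 5.0], 'confidence': 0.94}] [{'position': [455.9, 19.2, 0.9], 'confidence': 0.75}]
[]
```

```bash
python3 -c "
from h import *
im=cv2.imread('pics/w2.png'); cv2.imwrite('pics/w2c.png',cv2.resize(im[140:360,190:380],None,fx=3,fy=2.7,interpolation=2))"
```

```text
(no output)
```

View pics/w2c.png

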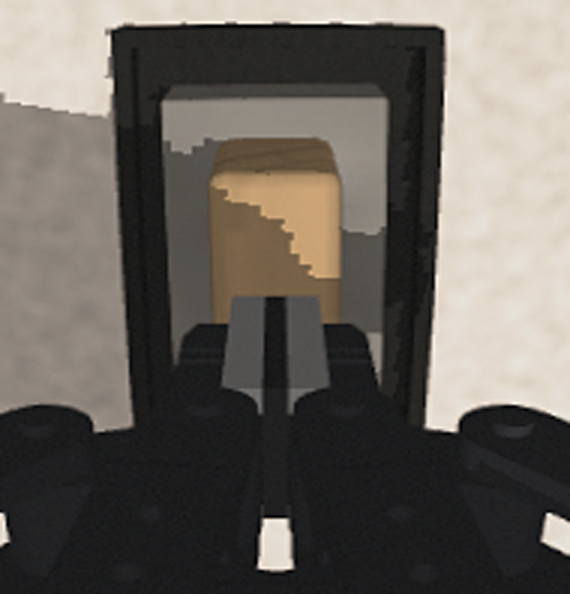

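Emit:
{"api": "arm_command", "payload": {
  "moves": [
    {"ax": 0,"ay": 0,"az": 0,"x": 0,"y": 0,"z": -0.01,"hand": -1},
    {"ax": 0,"ay": 0,"az": 0,"x": 0,"y": 0,"z": -0.01,"hand": -1},
    {"ax": 0,"ay": 0,"az": 0,"x": 0,"y": 0,"z": -0.02,"hand": -1},
    {"ax": 0,"ay": 0,"az": 0,"x": 0,"y": 0,"z": -0.02,"hand": -1}
  ]
}}

```text
time: 5.78
ee_pos: [454.2, 21.0, 95.1]
tcp_rot: [[-0.174, 0.985, 0.001], [0.985, 0.174, -0.0], [-0.0, 0.0, -1.0]]
wrist_force: [0.5, -0.4, -0.9]
grip_width: -0.2
```

```bash
python3 -c "
from h import *
print(env.get_state()['grip_width'],env.get_state()['wrist_force'],env.get_state()['ee_pos'])
im=snap('side','s1'); cv2.imwrite('pics/s2c.png',cv2.resize(cv2.cvtColor(im[120:280,160:320],cv2.COLOR_RGB2BGR),None,fx=3.5,fy=3.5,interpolation=3))
im=snap('wrist','w3')"
```

```text
-0.16789926858912682 [ 0.54176326 -0.38334005 -0.89274541] [454.21849431  21.00908609  95.10060734]
```

View pics/s2c.png

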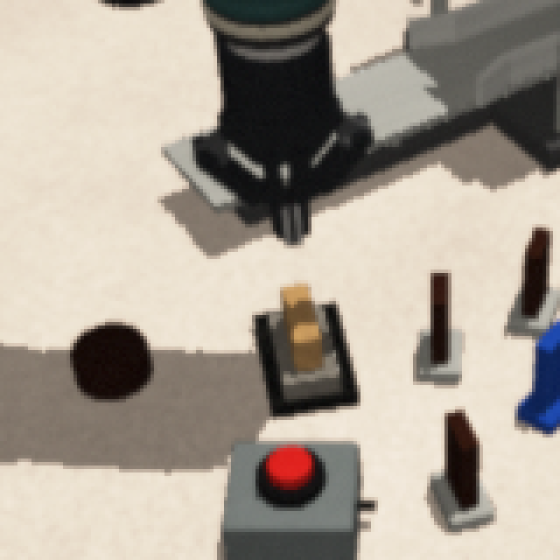

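View pics/w3.png

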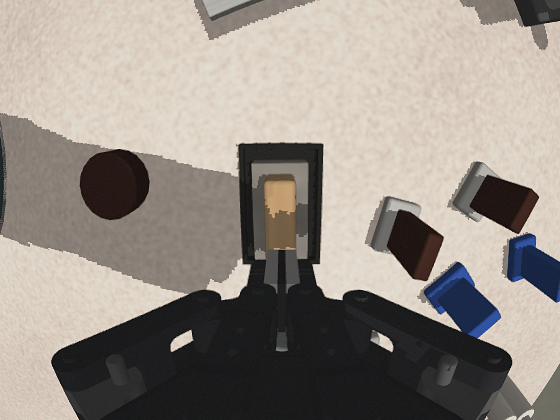

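```bash
python3 -c "
from h import *
P=np.array([[454.2,21,95],[454.2,21,120]])
print((proj('side',P)-[160,120])*3.5)
im=cv2.imread('pics/s1.png')
cv2.imwrite('pics/s3c.png',cv2.resize(im[165:245,220:280],None,fx=9,fy=7,interpolation=2))
im=cv2.imread('pics/side0.png')
cv2.imwrite('pics/s30c.png',cv2.resize(im[165:245,220:280],None,fx=9,fy=7,interpolation=2))
"
```

```text
[[294.2694766  270.95447801]
 [291.77555536 245.28738678]]
```

View pics/s3c.png

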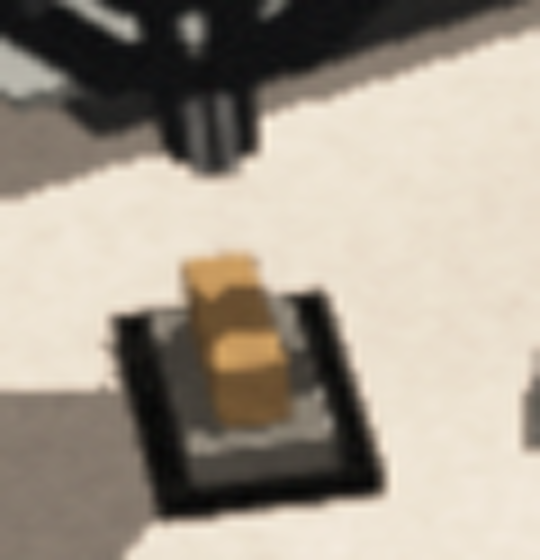

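View pics/s30c.png

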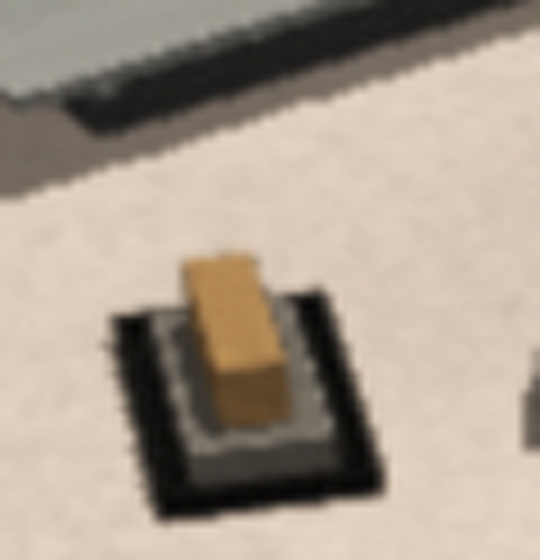

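```bash
cat >> h.py <<'E'
def wray(uv,z,dz=0,pose=None):
    c=env.camera_info('wrist'); s=env.get_state() if pose is None else pose
    T=np.eye(4); T[:3,:3]=s['tcp_rot']; T[:3,3]=s['ee_pos']; T[2,3]+=dz; T=T@c['T_tool_cam']
    uv=np.atleast_2d(uv).astype(float); d=(uv-[c['cx'],c['cy']])/c['fx']; r=np.linalg.norm(d,axis=1)+1e-9
    v=np.c_[d*(np.sin(r)/r)[:,None],np.cos(r)]@T[:3,:3].T
    return T[:3,3]+v*((z-T[2,3])/v[:,2])[:,None]
E
python3 -c "
from h import *
im=cv2.imread('pics/w3.png'); cv2.imwrite('pics/w3c.png',cv2.resize(im[120:300,210:370],None,fx=4,fy=3.3,interpolation=2))
for dz in(0,14,27):
  w=wray([[238.5,144],[323,143.5]],14,dz); print(dz,w.round(1).tolist(),np.linalg.norm(w[0]-w[1]))
"
```

```text
0 [[412.5, 66.0, 14.0], [478.5, 78.0, 14.0]] 67.03173477074891
14 [[410.9, 64.9, 14.0], [480.4, 77.6, 14.0]] 70.66936155635916
27 [[409.4, 63.8, 14.0], [482.2, 77.1, 14.0]] 74.04715785728301
```

View pics/w3c.png

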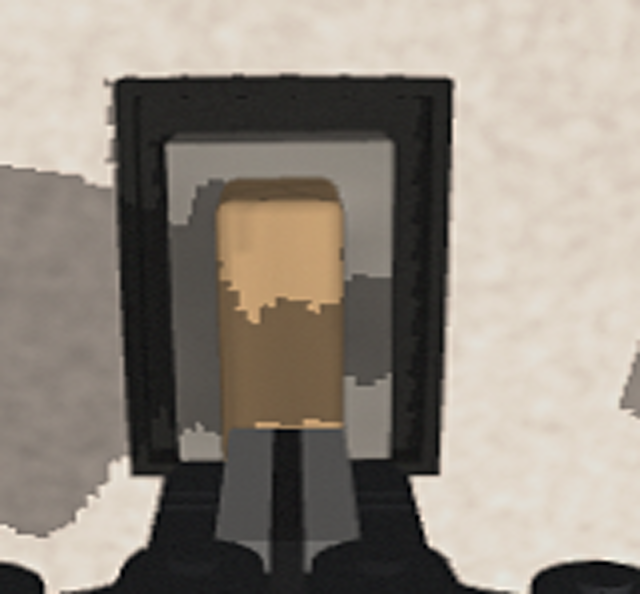

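Emit:
{"api": "arm_command", "payload": {
  "moves": [
    {"ax": 0,"ay": 0,"az": 0,"x": 0,"y": 0,"z": 0,"hand": 1},
    {"ax": 0,"ay": 0,"az": 0,"x": 0,"y": 0,"z": 0,"hand": 1},
    {"ax": 0,"ay": 0,"az": 0,"x": -0.002,"y": 0,"z": 0.03,"hand": 1},
    {"ax": 0,"ay": 0,"az": 0,"x": 0,"y": 0,"z": 0.03,"hand": 1},
    {"ax": 0,"ay": 0,"az": 0,"x": 0,"y": 0,"z": 0.025,"hand": 1}
  ]
}}

```text
time: 6.5
ee_pos: [453.8, 19.1, 7.3]
tcp_rot: [[-0.174, 0.985, -0.001], [0.985, 0.174, 0.0], [0.0, -0.001, -1.0]]
wrist_force: [0.7, 0.7, -0.5]
grip_width: 85.4
```

Emit:
{"api": "arm_command", "payload": {
  "moves": [
    {"ax": 0,"ay": 0,"az": 0,"x": 0,"y": 0,"z": 0.003,"hand": -1},
    {"ax": 0,"ay": 0,"az": 0,"x": 0,"y": 0,"z": 0,"hand": -1},
    {"ax": 0,"ay": 0,"az": 0,"x": 0,"y": 0,"z": 0,"hand": -1},
    {"ax": 0,"ay": 0,"az": 0,"x": 0,"y": 0,"z": 0,"hand": -1}
  ],
  "force": 80
}}

```text
time: 7.0
ee_pos: [455.0, 19.0, 6.8]
tcp_rot: [[-0.174, 0.985, 0.001], [0.985, 0.174, -0.0], [-0.0, 0.001, -1.0]]
wrist_force: [-0.6, -0.1, 7.9]
grip_width: 20.6
```

```bash
python3 -c "
from h import *
plan(455,19,34,10)
im=snap('side','s4'); cv2.imwrite('pics/s4c.png',cv2.resize(cv2.cvtColor(im[120:280,160:320],cv2.COLOR_RGB2BGR),None,fx=3.5,fy=3.5,interpolation=3))
"
```

```text
t 7.0 pos [455.   19.    6.8] jaw 10.04 tilt xy [ 0.08 -0.01] F [-0.6 -0.1  7.9] j [ -8.  17. -33.  40.  -0.  72.] w 20.6
az 0.04 then x 0.0000 y -0.0000 z -0.0272 | norm 27
```

View pics/s4c.png

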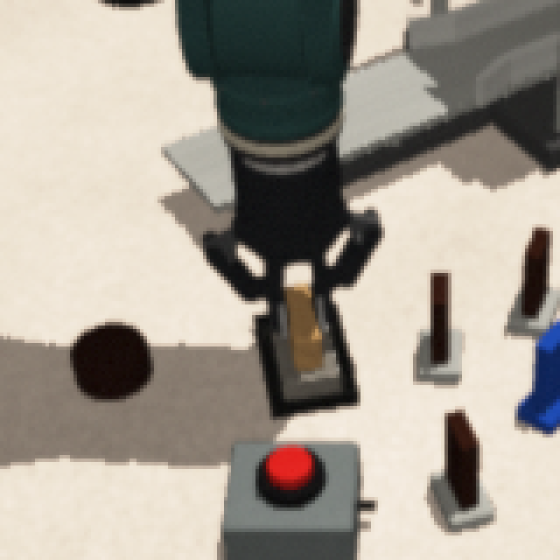

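Emit:
{"api": "arm_command", "payload": {
  "moves": [
    {"ax": 0,"ay": 0,"az": 0,"x": 0,"y": 0,"z": -0.005,"hand": -1},
    {"ax": 0,"ay": 0,"az": 0,"x": 0,"y": 0,"z": -0.02,"hand": -1},
    {"ax": 0,"ay": 0,"az": 0,"x": 0,"y": 0,"z": -0.05,"hand": -1},
    {"ax": 0,"ay": 0,"az": 0,"x": 0,"y": 0,"z": -0.04,"hand": -1},
    {"ax": 0,"ay": 0,"az": 0,"x": 0,"y": 0,"z": 0,"hand": -1}
  ],
  "force": 80
}}

```text
time: 7.68
ee_pos: [456.1, 18.9, 123.4]
tcp_rot: [[-0.174, 0.985, 0.005], [0.985, 0.174, -0.001], [-0.001, 0.005, -1.0]]
wrist_force: [0.4, 0.3, -3.0]
grip_width: 20.3
```

```bash
python3 -c "
from h import *
ux=np.array([np.cos(np.radians(32.2)),np.sin(np.radians(32.2))])
o=np.array([606,353.])
print(o-270*ux)
plan(*(o-270*ux),121.8,32.2)
im=snap('side','s5'); cv2.imwrite('pics/s5c.png',cv2.resize(cv2.cvtColor(im[80:240,160:320],cv2.COLOR_RGB2BGR),None,fx=3.5,fy=3.5,interpolation=3))
im=snap('wrist','w5')
"
```

```text
[377.52784515 209.12340546]
t 7.67 pos [456.1  18.9 123.4] jaw 10.04 tilt xy [ 0.28 -0.04] F [ 0.4  0.3 -3. ] j [ -8.  10. -21.  58.   0.  72.] w 20.3
az -22.16 then x 0.2028 y 0.0349 z 0.0016 | norm 206
```

View pics/s5c.png

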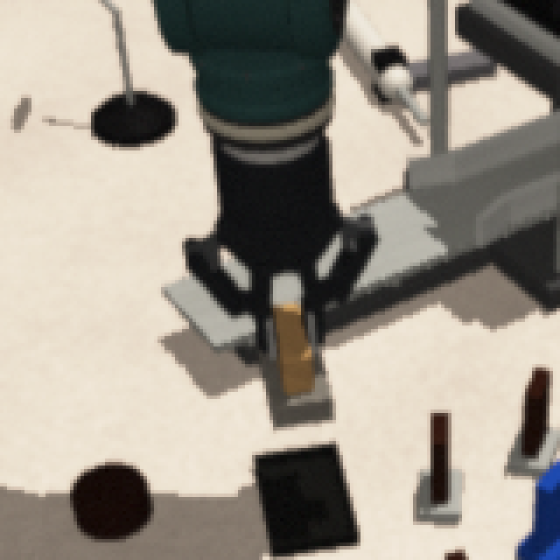

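View pics/w5.png

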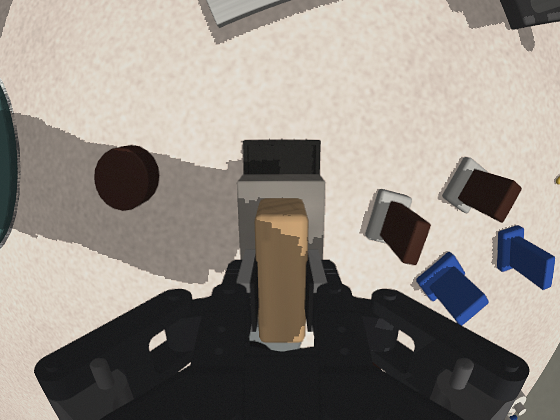

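Emit:
{"api": "arm_command", "payload": {
  "moves": [
    {"ax": 0,"ay": 0,"az": -7.4,"x": 0,"y": 0,"z": 0,"hand": -1},
    {"ax": 0,"ay": 0,"az": -7.4,"x": 0,"y": 0,"z": 0,"hand": -1},
    {"ax": 0,"ay": 0,"az": -7.4,"x": 0,"y": 0,"z": 0,"hand": -1}
  ]
}}

```text
time: 8.15
ee_pos: [453.5, 19.2, 119.3]
tcp_rot: [[-0.537, 0.844, -0.003], [0.844, 0.537, 0.0], [0.002, -0.002, -1.0]]
wrist_force: [0.3, 0.5, -2.8]
grip_width: 20.0
```

Emit:
{"api": "arm_command", "payload": {
  "moves": [
    {"ax": 0,"ay": 0,"az": 0,"x": 0.0508,"y": 0.0087,"z": 0,"hand": -1},
    {"ax": 0,"ay": 0,"az": 0,"x": 0.0508,"y": 0.0087,"z": 0,"hand": -1},
    {"ax": 0,"ay": 0,"az": 0,"x": 0.0508,"y": 0.0087,"z": 0,"hand": -1},
    {"ax": 0,"ay": 0,"az": 0,"x": 0.0508,"y": 0.0087,"z": 0,"hand": -1},
    {"ax": 0,"ay": 0,"az": 0,"x": 0,"y": 0,"z": 0,"hand": -1}
  ]
}}

```text
time: 8.78
ee_pos: [373.2, 211.6, 119.4]
tcp_rot: [[-0.537, 0.843, -0.003], [0.843, 0.537, -0.0], [0.001, -0.002, -1.0]]
wrist_force: [0.7, -0.0, -3.2]
grip_width: 20.3
```

```bash
python3 -c "
from h import *
ux=np.array([np.cos(np.radians(32.2)),np.sin(np.radians(32.2))])
o=np.array([606,353.])
plan(*(o-270*ux),65,32.2)
im=snap('wrist','w6')
for z in (55,): print(wray([[0,0]],55))
for c in ('top','wrist'): print(env.mark_of(c,'plate_end'),env.mark_of(c,'block'))
im=env.grab_frame('top'); save('t6',rect('top',im,55,320,500,130,310,3))
"
```

```text
t 8.78 pos [373.2 211.6 119.4] jaw 32.5 tilt xy [-0.15 -0.02] F [ 0.7 -0.  -3.2] j [ 19.   8. -24.  57.   0.  76.] w 20.3
az 0.3 then x -0.0044 y 0.0024 z 0.0544 | norm 55
[[  9.89160112 246.03032931  55.        ]]
[{'position': [354.5, 195.6, 52.4], 'confidence': 0.95}] [{'position': [452.2, 17.9, 1.5], 'confidence': 0.89}]
[] [{'position': [379.2, 211.3, 118.4], 'confidence': 0.68}, {'position': [610.3, 354.8, 57.2], 'confidence': 0.29}]
```

View pics/w6.png

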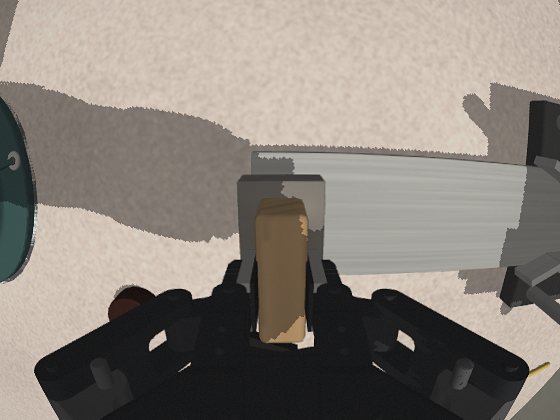

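View pics/t6.png

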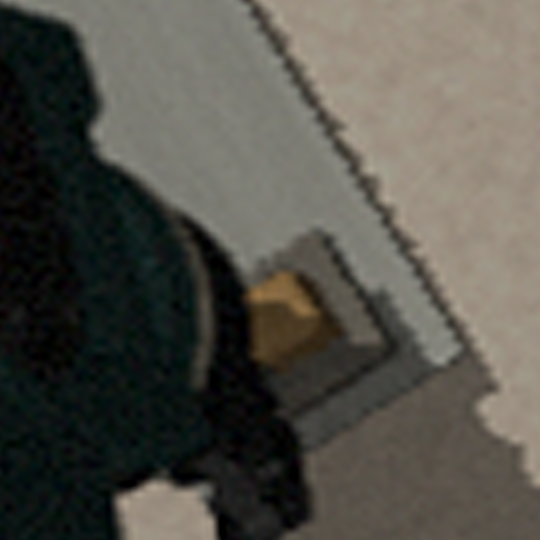

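```bash
python3 -c "
from h import *
w=wray([[252,152],[523,165],[335,274],[445,271],[400,155]],55)[:,:2]; print(w.round(1))
for a,b in((0,1),(2,3),(0,4)):
  d=w[b]-w[a]; print(np.degrees(np.arctan2(d[1],d[0])))
ux=(w[1]-w[0])/np.linalg.norm(w[1]-w[0]); uy=np.array([-ux[1],ux[0]])
print((w-w[0])@uy, w[0]-50*uy)
"
```

```text
[[331.9 236.6]
 [538.6 364.5]
 [441.1 187.5]
 [529.4 240.9]
 [428.5 296.8]]
31.75952959030702
31.148652163062806
31.95273424786873
[ 0.00000000e+00 -4.40596891e-18 -9.91972105e+01 -1.00296667e+02
  3.83830868e-01] [358.22296125 194.06994781]
```

Emit:
{"api": "arm_command", "payload": {
  "moves": [
    {"ax": 0,"ay": 0,"az": 0.4,"x": -0.0054,"y": 0.0051,"z": 0.02,"hand": -1},
    {"ax": 0,"ay": 0,"az": 0,"x": 0,"y": 0,"z": 0.025,"hand": -1},
    {"ax": 0,"ay": 0,"az": 0,"x": 0,"y": 0,"z": 0.01,"hand": -1},
    {"ax": 0,"ay": 0,"az": 0,"x": 0,"y": 0,"z": 0,"hand": -1}
  ]
}}

```text
time: 9.57
ee_pos: [382.6, 207.2, 65.6]
tcp_rot: [[-0.527, 0.85, -0.001], [0.85, 0.527, -0.0], [0.0, -0.001, -1.0]]
wrist_force: [-0.7, -0.1, -3.6]
grip_width: 20.0
```

Emit:
{"api": "arm_command", "payload": {
  "moves": [
    {"ax": 0,"ay": 0,"az": 0,"x": 0,"y": 0,"z": 0.002,"hand": -1},
    {"ax": 0,"ay": 0,"az": 0,"x": 0,"y": 0,"z": 0.002,"hand": -1},
    {"ax": 0,"ay": 0,"az": 0,"x": 0,"y": 0,"z": 0.002,"hand": -1}
  ]
}}

```text
time: 9.95
ee_pos: [382.9, 207.8, 60.0]
tcp_rot: [[-0.528, 0.85, 0.001], [0.85, 0.528, 0.0], [-0.0, 0.001, -1.0]]
wrist_force: [-0.5, 1.0, -3.1]
grip_width: 19.9
```

Emit:
{"api": "arm_command", "payload": {
  "moves": [
    {"ax": 0,"ay": 0,"az": 0,"x": 0.002,"y": 0,"z": 0.002,"hand": -1},
    {"ax": 0,"ay": 0,"az": 0,"x": 0,"y": 0,"z": 0.002,"hand": -1},
    {"ax": 0,"ay": 0,"az": 0,"x": 0,"y": 0,"z": 0.002,"hand": -1},
    {"ax": 0,"ay": 0,"az": 0,"x": 0,"y": 0,"z": 0.001,"hand": -1}
  ]
}}

```text
time: 10.45
ee_pos: [381.7, 209.5, 53.1]
tcp_rot: [[-0.528, 0.85, 0.0], [0.85, 0.528, 0.0], [-0.0, 0.0, -1.0]]
wrist_force: [-3.0, -1.1, 9.0]
grip_width: 20.4
```

Emit:
{"api": "arm_command", "payload": {
  "moves": [
    {"ax": 0,"ay": 0,"az": 0,"x": 0,"y": 0,"z": 0.0015,"hand": -1},
    {"ax": 0,"ay": 0,"az": 0,"x": 0,"y": 0,"z": 0.0005,"hand": -1},
    {"ax": 0,"ay": 0,"az": 0,"x": 0,"y": 0,"z": 0,"hand": -1},
    {"ax": 0,"ay": 0,"az": 0,"x": 0,"y": 0.003,"z": 0,"hand": -1},
    {"ax": 0,"ay": 0,"az": 0,"x": 0,"y": 0.004,"z": 0,"hand": -1}
  ]
}}

```text
time: 11.08
ee_pos: [387.0, 212.8, 51.1]
tcp_rot: [[-0.528, 0.85, -0.001], [0.85, 0.528, -0.001], [-0.0, -0.001, -1.0]]
wrist_force: [-6.1, -5.1, 11.2]
grip_width: 20.2
```

Emit:
{"api": "arm_command", "payload": {
  "moves": [
    {"ax": 0,"ay": 0,"az": 0,"x": 0,"y": 0.005,"z": 0,"hand": -1},
    {"ax": 0,"ay": 0,"az": 0,"x": 0,"y": 0.005,"z": 0,"hand": -1},
    {"ax": 0,"ay": 0,"az": 0,"x": 0,"y": 0.005,"z": 0,"hand": -1},
    {"ax": 0,"ay": 0,"az": 0,"x": 0,"y": 0.005,"z": 0,"hand": -1},
    {"ax": 0,"ay": 0,"az": 0,"x": 0,"y": 0.005,"z": 0,"hand": -1}
  ]
}}

```text
time: 11.7
ee_pos: [408.3, 226.0, 51.1]
tcp_rot: [[-0.528, 0.85, -0.001], [0.85, 0.528, -0.001], [-0.0, -0.001, -1.0]]
wrist_force: [-6.7, -4.1, 10.9]
grip_width: 20.2
```

Emit:
{"api": "arm_command", "payload": {
  "moves": [
    {"ax": 0,"ay": 0,"az": 0,"x": 0,"y": 0.005,"z": 0,"hand": -1},
    {"ax": 0,"ay": 0,"az": 0,"x": 0,"y": 0.005,"z": 0,"hand": -1},
    {"ax": 0,"ay": 0,"az": 0,"x": 0,"y": 0.005,"z": 0,"hand": -1},
    {"ax": 0,"ay": 0,"az": 0,"x": 0,"y": 0.005,"z": 0,"hand": -1},
    {"ax": 0,"ay": 0,"az": 0,"x": 0,"y": 0.005,"z": 0,"hand": -1}
  ]
}}

```text
time: 12.32
ee_pos: [429.6, 239.2, 51.1]
tcp_rot: [[-0.528, 0.85, -0.001], [0.85, 0.528, -0.001], [-0.0, -0.001, -1.0]]
wrist_force: [-6.5, -4.1, 11.9]
grip_width: 20.4
```

Emit:
{"api": "arm_command", "payload": {
  "moves": [
    {"ax": 0,"ay": 0,"az": 0,"x": 0,"y": 0.005,"z": 0,"hand": -1},
    {"ax": 0,"ay": 0,"az": 0,"x": 0,"y": 0.005,"z": 0,"hand": -1},
    {"ax": 0,"ay": 0,"az": 0,"x": 0,"y": 0.005,"z": 0,"hand": -1},
    {"ax": 0,"ay": 0,"az": 0,"x": 0,"y": 0.005,"z": 0,"hand": -1},
    {"ax": 0,"ay": 0,"az": 0,"x": 0,"y": 0.005,"z": 0,"hand": -1}
  ]
}}

```text
time: 12.95
ee_pos: [450.8, 252.4, 51.1]
tcp_rot: [[-0.528, 0.85, -0.001], [0.85, 0.528, -0.001], [-0.0, -0.001, -1.0]]
wrist_force: [-6.4, -4.0, 11.0]
grip_width: 20.3
```

Emit:
{"api": "arm_command", "payload": {
  "moves": [
    {"ax": 0,"ay": 0,"az": 0,"x": 0,"y": 0.005,"z": 0,"hand": -1},
    {"ax": 0,"ay": 0,"az": 0,"x": 0,"y": 0.005,"z": 0,"hand": -1},
    {"ax": 0,"ay": 0,"az": 0,"x": 0,"y": 0.005,"z": 0,"hand": -1},
    {"ax": 0,"ay": 0,"az": 0,"x": 0,"y": 0.005,"z": 0,"hand": -1},
    {"ax": 0,"ay": 0,"az": 0,"x": 0,"y": 0.005,"z": 0,"hand": -1}
  ]
}}

```text
time: 13.58
ee_pos: [472.1, 265.6, 51.2]
tcp_rot: [[-0.528, 0.85, -0.001], [0.85, 0.528, -0.001], [-0.0, -0.001, -1.0]]
wrist_force: [-6.8, -4.3, 11.0]
grip_width: 20.6
```

Emit:
{"api": "arm_command", "payload": {
  "moves": [
    {"ax": 0,"ay": 0,"az": 0,"x": 0,"y": 0.005,"z": 0,"hand": -1},
    {"ax": 0,"ay": 0,"az": 0,"x": 0,"y": 0.005,"z": 0,"hand": -1},
    {"ax": 0,"ay": 0,"az": 0,"x": 0,"y": 0.005,"z": 0,"hand": -1},
    {"ax": 0,"ay": 0,"az": 0,"x": 0,"y": 0.005,"z": 0,"hand": -1},
    {"ax": 0,"ay": 0,"az": 0,"x": 0,"y": 0.005,"z": 0,"hand": -1}
  ]
}}

```text
time: 14.2
ee_pos: [493.4, 278.8, 51.3]
tcp_rot: [[-0.528, 0.85, -0.0], [0.85, 0.528, -0.001], [-0.0, -0.001, -1.0]]
wrist_force: [-5.5, -4.3, 11.6]
grip_width: 20.0
```

Emit:
{"api": "arm_command", "payload": {
  "moves": [
    {"ax": 0,"ay": 0,"az": 0,"x": 0,"y": 0.005,"z": 0,"hand": -1},
    {"ax": 0,"ay": 0,"az": 0,"x": 0,"y": 0.005,"z": 0,"hand": -1},
    {"ax": 0,"ay": 0,"az": 0,"x": 0,"y": 0.005,"z": 0,"hand": -1},
    {"ax": 0,"ay": 0,"az": 0,"x": 0,"y": 0.005,"z": 0,"hand": -1},
    {"ax": 0,"ay": 0,"az": 0,"x": 0,"y": 0.005,"z": 0,"hand": -1}
  ]
}}

```text
time: 14.82
ee_pos: [514.7, 292.0, 51.3]
tcp_rot: [[-0.528, 0.85, -0.0], [0.85, 0.528, -0.0], [-0.0, -0.001, -1.0]]
wrist_force: [-6.4, -3.4, 11.4]
grip_width: 20.3
```

Emit:
{"api": "arm_command", "payload": {
  "moves": [
    {"ax": 0,"ay": 0,"az": 0,"x": 0,"y": 0.005,"z": 0,"hand": -1},
    {"ax": 0,"ay": 0,"az": 0,"x": 0,"y": 0.005,"z": 0,"hand": -1},
    {"ax": 0,"ay": 0,"az": 0,"x": 0,"y": 0.005,"z": 0,"hand": -1},
    {"ax": 0,"ay": 0,"az": 0,"x": 0,"y": 0.005,"z": 0,"hand": -1},
    {"ax": 0,"ay": 0,"az": 0,"x": 0,"y": 0.005,"z": 0,"hand": -1}
  ]
}}

```text
time: 15.45
ee_pos: [535.9, 305.2, 51.3]
tcp_rot: [[-0.528, 0.85, -0.0], [0.85, 0.528, -0.0], [-0.0, -0.001, -1.0]]
wrist_force: [-6.5, -3.9, 11.3]
grip_width: 20.1
```

Emit:
{"api": "arm_command", "payload": {
  "moves": [
    {"ax": 0,"ay": 0,"az": 0,"x": 0,"y": 0.005,"z": 0,"hand": -1},
    {"ax": 0,"ay": 0,"az": 0,"x": 0,"y": 0.003,"z": 0,"hand": -1},
    {"ax": 0,"ay": 0,"az": 0,"x": 0,"y": 0,"z": 0,"hand": -1},
    {"ax": 0,"ay": 0,"az": 0,"x": 0,"y": 0,"z": -0.01,"hand": -1},
    {"ax": 0,"ay": 0,"az": 0,"x": 0,"y": 0,"z": -0.04,"hand": -1}
  ]
}}

```text
time: 16.08
ee_pos: [541.7, 309.1, 99.6]
tcp_rot: [[-0.528, 0.85, -0.004], [0.85, 0.528, -0.002], [0.001, -0.004, -1.0]]
wrist_force: [0.4, 0.6, -2.0]
grip_width: 20.4
```

```bash
python3 -c "
from h import *
plan(455.3,19.3,101,10)
"
```

```text
t 16.07 pos [541.7 309.1  99.6] jaw 31.84 tilt xy [-0.23 -0.09] F [ 0.4  0.6 -2. ] j [22. 27.  1. 64.  0. 80.] w 20.4
az 21.84 then x -0.2704 y -0.1354 z -0.0014 | norm 302
```

Emit:
{"api": "arm_command", "payload": {
  "moves": [
    {"ax": 0,"ay": 0,"az": 7.28,"x": 0,"y": 0,"z": -0.01,"hand": -1},
    {"ax": 0,"ay": 0,"az": 7.28,"x": 0,"y": 0,"z": 0,"hand": -1},
    {"ax": 0,"ay": 0,"az": 7.28,"x": 0,"y": 0,"z": 0,"hand": -1}
  ]
}}

```text
time: 16.45
ee_pos: [543.0, 309.7, 110.9]
tcp_rot: [[-0.17, 0.986, -0.0], [0.986, 0.17, 0.0], [0.0, -0.0, -1.0]]
wrist_force: [0.9, -0.0, -2.9]
grip_width: 20.2
```

Emit:
{"api": "arm_command", "payload": {
  "moves": [
    {"ax": 0,"ay": 0,"az": 0,"x": -0.053,"y": -0.0266,"z": 0,"hand": -1},
    {"ax": 0,"ay": 0,"az": 0,"x": -0.053,"y": -0.0266,"z": 0,"hand": -1},
    {"ax": 0,"ay": 0,"az": 0,"x": -0.053,"y": -0.0266,"z": 0,"hand": -1},
    {"ax": 0,"ay": 0,"az": 0,"x": -0.053,"y": -0.0266,"z": 0,"hand": -1},
    {"ax": 0,"ay": 0,"az": 0,"x": -0.053,"y": -0.0266,"z": 0,"hand": -1}
  ]
}}

```text
time: 17.08
ee_pos: [457.4, 24.0, 111.0]
tcp_rot: [[-0.174, 0.985, 0.0], [0.985, 0.174, -0.0], [-0.0, 0.0, -1.0]]
wrist_force: [1.2, -0.4, -1.4]
grip_width: 20.3
```

```bash
python3 -c "
from h import *
plan(455.3,19.3,20,10)
snap('wrist','w7')
"
```

```text
t 17.07 pos [457.4  24.  111. ] jaw 10.02 tilt xy [ 0.03 -0.  ] F [ 1.2 -0.4 -1.4] j [ -7.  11. -22.  57.   0.  73.] w 20.3
az 0.02 then x -0.0043 y -0.0029 z 0.0910 | norm 91
```

View pics/w7.png

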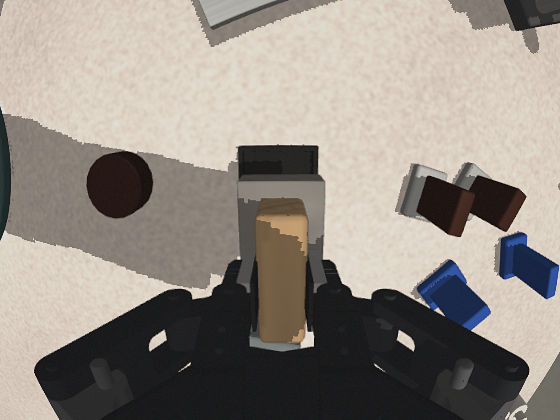

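Emit:
{"api": "arm_command", "payload": {
  "moves": [
    {"ax": 0,"ay": 0,"az": 0,"x": -0.0043,"y": -0.0029,"z": 0.03,"hand": -1},
    {"ax": 0,"ay": 0,"az": 0,"x": 0,"y": 0,"z": 0.04,"hand": -1},
    {"ax": 0,"ay": 0,"az": 0,"x": 0,"y": 0,"z": 0.02,"hand": -1},
    {"ax": 0,"ay": 0,"az": 0,"x": 0,"y": 0,"z": 0.009,"hand": -1},
    {"ax": 0,"ay": 0,"az": 0,"x": 0,"y": 0,"z": 0.002,"hand": -1}
  ]
}}

```text
time: 17.75
ee_pos: [456.1, 20.9, 9.8]
tcp_rot: [[-0.174, 0.985, -0.0], [0.985, 0.174, 0.0], [0.0, -0.0, -1.0]]
wrist_force: [0.1, -0.7, -3.3]
grip_width: 20.3
```

Emit:
{"api": "arm_command", "payload": {
  "moves": [
    {"ax": 0,"ay": 0,"az": 0,"x": 0,"y": 0,"z": 0.001,"hand": -1},
    {"ax": 0,"ay": 0,"az": 0,"x": 0,"y": 0,"z": 0,"hand": -1}
  ]
}}

```text
time: 18.0
ee_pos: [456.4, 20.8, 9.3]
tcp_rot: [[-0.174, 0.985, 0.001], [0.985, 0.174, -0.0], [-0.0, 0.001, -1.0]]
wrist_force: [-0.3, -0.3, -3.1]
grip_width: 20.4
```

Emit:
{"api": "arm_command", "payload": {
  "moves": [
    {"ax": 0,"ay": 0,"az": 0,"x": 0,"y": 0,"z": 0.001,"hand": -1},
    {"ax": 0,"ay": 0,"az": 0,"x": 0,"y": 0,"z": 0.001,"hand": -1},
    {"ax": 0,"ay": 0,"az": 0,"x": 0,"y": 0,"z": 0.0005,"hand": -1}
  ]
}}

```text
time: 18.38
ee_pos: [456.1, 20.8, 6.7]
tcp_rot: [[-0.174, 0.985, 0.0], [0.985, 0.174, -0.0], [-0.0, 0.0, -1.0]]
wrist_force: [-6.6, 1.3, 17.9]
grip_width: 20.4
```

Emit:
{"api": "arm_command", "payload": {
  "moves": [
    {"ax": 0,"ay": 0,"az": 0,"x": 0,"y": 0,"z": -0.0005,"hand": 0},
    {"ax": 0,"ay": 0,"az": 0,"x": 0,"y": 0,"z": 0,"hand": 1},
    {"ax": 0,"ay": 0,"az": 0,"x": 0,"y": 0,"z": 0,"hand": 1},
    {"ax": 0,"ay": 0,"az": 0,"x": 0,"y": 0,"z": -0.04,"hand": 1},
    {"ax": 0,"ay": 0,"az": 0,"x": 0,"y": 0,"z": -0.06,"hand": 1}
  ]
}}

```text
time: 19.0
ee_pos: [454.9, 20.9, 107.1]
tcp_rot: [[-0.173, 0.985, -0.003], [0.985, 0.173, 0.0], [0.001, -0.003, -1.0]]
wrist_force: [0.9, -0.8, 0.1]
grip_width: 85.5
```

Emit:
{"api": "arm_command", "payload": {
  "moves": [
    {"ax": 0,"ay": 0,"az": 0,"x": 0,"y": 0,"z": -0.06,"hand": 1},
    {"ax": 0,"ay": 0,"az": 0,"x": 0,"y": 0,"z": -0.06,"hand": 1}
  ]
}}

```text
time: 19.25
ee_pos: [455.6, 20.8, 228.9]
tcp_rot: [[-0.174, 0.985, 0.0], [0.985, 0.174, -0.0], [-0.0, 0.0, -1.0]]
wrist_force: [1.8, -0.9, 0.2]
grip_width: 85.9
```

```bash
python3 -c "
from h import *
snap('wrist','w8');snap('side','s8')
plan(514,-414,150,57.5)
print([ (np.round(d['position'],0),d['confidence']) for n in('block','rest') for d in env.mark_of('side',n)])
im=env.grab_frame('top'); save('tray2',rect('top',im,24,350,630,-480,-300,2.5))
print([ (np.round(d['position'],0),d['confidence']) for n in('tray','tray_handle') for d in env.mark_of('top',n)+env.mark_of('side',n)])
"
```

```text
t 19.35 pos [458.2  20.5 232.2] jaw 10.0 tilt xy [ 0.46 -0.06] F [ 1.4 -0.1 -0.5] j [-8.  8. -7. 75.  0. 72.] w 85.4
az -47.5 then x -0.2805 y -0.3365 z 0.0822 | norm 446
[(array([458.,  25.,   1.]), 0.62)]
[(array([ 513., -413.,    1.]), 0.95), (array([604., 350.,   2.]), 0.25), (array([ 516., -415.,   -2.]), 0.91), (array([ 571., -127.,   -0.]), 0.47), (array([ 382., -333.,   35.]), 0.6), (array([ 662., -336.,   -1.]), 0.23), (array([ 385., -336.,   32.]), 0.63)]
```

View pics/w8.png

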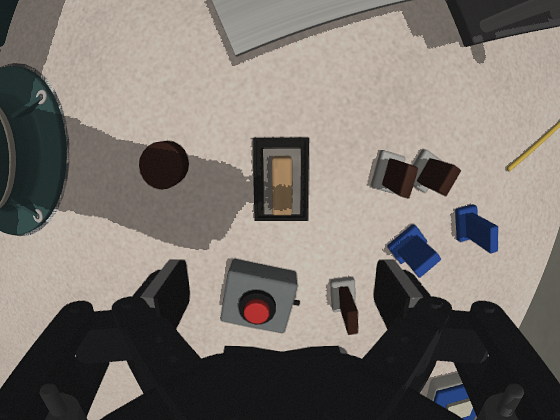

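View pics/s8.png

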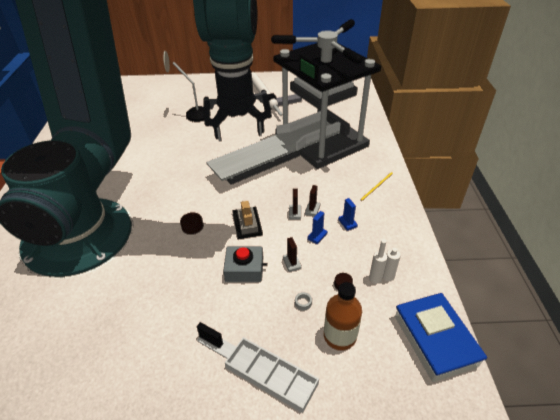

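Emit:
{"api": "arm_command", "payload": {
  "moves": [
    {"ax": 0,"ay": 0,"az": -9.46,"x": 0,"y": 0,"z": 0,"hand": 1},
    {"ax": 0,"ay": 0,"az": -9.46,"x": 0,"y": 0,"z": 0,"hand": 1},
    {"ax": 0,"ay": 0,"az": -9.46,"x": 0,"y": 0,"z": 0,"hand": 1},
    {"ax": 0,"ay": 0,"az": -9.46,"x": 0,"y": 0,"z": 0,"hand": 1},
    {"ax": 0,"ay": 0,"az": -9.46,"x": 0,"y": 0,"z": 0,"hand": 1}
  ]
}}

```text
time: 20.32
ee_pos: [455.7, 20.8, 226.1]
tcp_rot: [[-0.844, 0.536, -0.001], [0.536, 0.844, 0.0], [0.001, -0.001, -1.0]]
wrist_force: [-0.3, -0.3, 0.1]
grip_width: 85.3
```

Emit:
{"api": "arm_command", "payload": {
  "moves": [
    {"ax": 0,"ay": 0,"az": 0,"x": -0.035,"y": -0.042,"z": 0,"hand": 1},
    {"ax": 0,"ay": 0,"az": 0,"x": -0.035,"y": -0.042,"z": 0,"hand": 1},
    {"ax": 0,"ay": 0,"az": 0,"x": -0.035,"y": -0.042,"z": 0,"hand": 1},
    {"ax": 0,"ay": 0,"az": 0,"x": -0.035,"y": -0.042,"z": 0,"hand": 1}
  ]
}}

```text
time: 20.82
ee_pos: [482.7, -197.9, 226.1]
tcp_rot: [[-0.841, 0.54, -0.001], [0.54, 0.841, 0.001], [0.001, 0.0, -1.0]]
wrist_force: [1.6, 0.5, 0.8]
grip_width: 85.7
```

Emit:
{"api": "arm_command", "payload": {
  "moves": [
    {"ax": 0,"ay": 0,"az": 0,"x": -0.035,"y": -0.042,"z": 0,"hand": 1},
    {"ax": 0,"ay": 0,"az": 0,"x": -0.035,"y": -0.042,"z": 0,"hand": 1},
    {"ax": 0,"ay": 0,"az": 0,"x": -0.035,"y": -0.042,"z": 0,"hand": 1},
    {"ax": 0,"ay": 0,"az": 0,"x": -0.035,"y": -0.042,"z": 0,"hand": 1},
    {"ax": 0,"ay": 0,"az": 0,"x": 0,"y": 0,"z": 0,"hand": 1}
  ]
}}

```text
time: 21.45
ee_pos: [509.5, -416.3, 224.2]
tcp_rot: [[-0.84, 0.543, -0.002], [0.543, 0.84, 0.002], [0.003, 0.0, -1.0]]
wrist_force: [-0.8, 0.3, -0.8]
grip_width: 85.6
```

```bash
python3 -c "
from h import *
plan(514,-414,50,57.3)
snap('wrist','w9')
print(env.mark_of('wrist','tray'))
"
```

```text
t 21.45 pos [ 509.5 -416.3  224.2] jaw 57.12 tilt xy [-0.12  0.1 ] F [-0.8  0.3 -0.8] j [-46.  29.  23.  85.  -0. -13.] w 85.6
az -0.18 then x -0.0025 y 0.0044 z 0.1742 | norm 174
[{'position': [514.3, -412.2, -3.0], 'confidence': 0.6}]
```

View pics/w9.png

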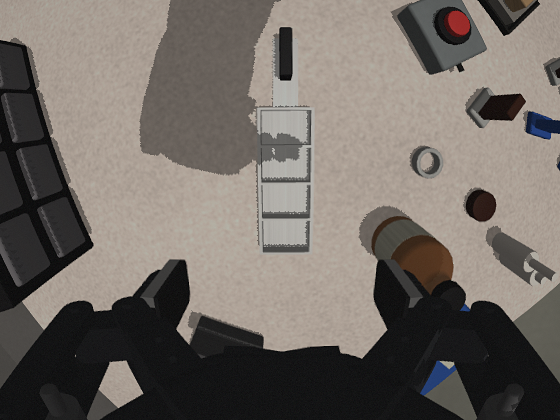

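```bash
python3 -c "
from h import *
w=wray([[258,107],[311,107],[309,247],[263,247]],24); print(w.round(1).tolist(), w.mean(0))
m=(w[0]+w[1])/2;n=(w[2]+w[3])/2;d=n-m;print(np.degrees(np.arctan2(d[1],d[0])),np.linalg.norm(d))
b=wray([[285,40]],48);print(b)
plan(*w.mean(0)[:2],-10,57.2)
"
```

```text
[[420.7, -387.9, 24.0], [453.5, -336.7, 24.0], [596.8, -428.2, 24.0], [565.7, -476.5, 24.0]] [ 509.17415881 -407.31817811   24.        ]
-31.992566562377817 169.99016393575965
[[ 375.45039714 -322.34358542   48.        ]]
t 21.55 pos [ 509.8 -413.3  225.6] jaw 57.26 tilt xy [-0.07  0.08] F [ 0.6 -0.2 -0.9] j [-46.  29.  23.  85.   0. -13.] w 85.6
az 0.06 then x 0.0037 y 0.0047 z 0.2356 | norm 236
```

Emit:
{"api": "arm_command", "payload": {
  "moves": [
    {"ax": 0,"ay": 0,"az": 0,"x": 0,"y": 0.004,"z": 0.055,"hand": 1},
    {"ax": 0,"ay": 0,"az": 0,"x": 0,"y": 0,"z": 0.055,"hand": 1},
    {"ax": 0,"ay": 0,"az": 0,"x": 0,"y": 0,"z": 0.05,"hand": 1},
    {"ax": 0,"ay": 0,"az": 0,"x": 0,"y": 0,"z": 0.03,"hand": 1},
    {"ax": 0,"ay": 0,"az": 0,"x": 0,"y": 0,"z": 0,"hand": 1}
  ]
}}

```text
time: 22.18
ee_pos: [511.3, -407.6, 35.4]
tcp_rot: [[-0.842, 0.539, -0.003], [0.539, 0.842, 0.003], [0.004, 0.001, -1.0]]
wrist_force: [0.4, 0.1, 1.1]
grip_width: 85.6
```

```bash
python3 -c "
from h import *
plan(512,-410,-20,57.3)
snap('wrist','w10')
"
```

```text
t 22.18 pos [ 511.3 -407.6   35.4] jaw 57.36 tilt xy [-0.15  0.16] F [0.4 0.1 1.1] j [-46.  32.  -0.  58.   0. -13.] w 85.6
az 0.06 then x -0.0019 y -0.0016 z 0.0554 | norm 55
```

View pics/w10.png

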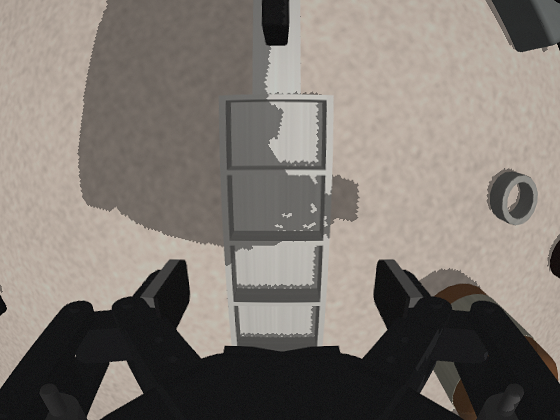

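Emit:
{"api": "arm_command", "payload": {
  "moves": [
    {"ax": 0,"ay": 0,"az": 0,"x": 0.006,"y": 0,"z": 0.03,"hand": 1},
    {"ax": 0,"ay": 0,"az": 0,"x": 0,"y": 0,"z": 0.02,"hand": 1},
    {"ax": 0,"ay": 0,"az": 0,"x": 0,"y": 0,"z": 0.005,"hand": 0.82},
    {"ax": 0,"ay": 0,"az": 0,"x": 0,"y": 0,"z": 0,"hand": 0.82},
    {"ax": 0,"ay": 0,"az": 0,"x": 0,"y": 0,"z": 0,"hand": 0.82}
  ]
}}

```text
time: 22.85
ee_pos: [507.8, -407.1, -16.9]
tcp_rot: [[-0.842, 0.54, 0.001], [0.54, 0.842, -0.001], [-0.002, -0.0, -1.0]]
wrist_force: [0.2, -1.5, 0.3]
grip_width: 77.5
```

```bash
python3 -c "
from h import *
plan(512,-410,-20,57.3)
im=snap('side','s11'); cv2.imwrite('pics/s11c.png',cv2.resize(cv2.cvtColor(im[260:420,180:370],cv2.COLOR_RGB2BGR),None,fx=4,fy=3.5,interpolation=3))
"
```

```text
t 22.85 pos [ 507.8 -407.1  -16.9] jaw 57.3 tilt xy [ 0.08 -0.08] F [ 0.2 -1.5  0.3] j [-46.  34.  -5.  50.   0. -13.] w 77.5
az 0.0 then x -0.0051 y -0.0001 z 0.0031 | norm 6
```

View pics/s11c.png

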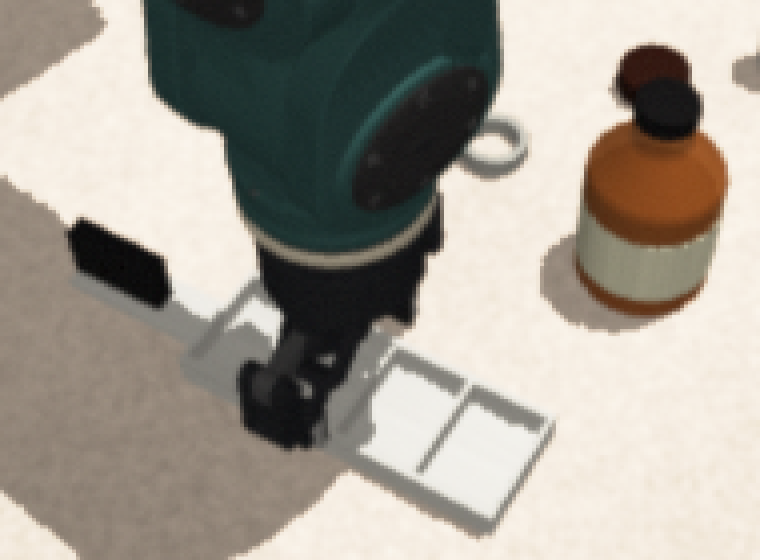

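Emit:
{"api": "arm_command", "payload": {
  "moves": [
    {"ax": 0,"ay": 0,"az": 0,"x": 0,"y": 0,"z": 0.004,"hand": 0.82},
    {"ax": 0,"ay": 0,"az": 0,"x": 0,"y": 0,"z": 0.003,"hand": 0.82},
    {"ax": 0,"ay": 0,"az": 0,"x": 0,"y": 0,"z": 0.002,"hand": 0.82},
    {"ax": 0,"ay": 0,"az": 0,"x": 0,"y": 0,"z": 0,"hand": 0.82}
  ]
}}

```text
time: 23.4
ee_pos: [507.0, -406.6, -27.5]
tcp_rot: [[-0.841, 0.54, -0.0], [0.54, 0.841, 0.0], [0.0, 0.0, -1.0]]
wrist_force: [0.3, 0.1, -0.5]
grip_width: 77.3
```

Emit:
{"api": "arm_command", "payload": {
  "moves": [
    {"ax": 0,"ay": 0,"az": 0,"x": 0,"y": 0,"z": 0,"hand": 0.5},
    {"ax": 0,"ay": 0,"az": 0,"x": 0,"y": 0,"z": 0,"hand": 0.3},
    {"ax": 0,"ay": 0,"az": 0,"x": 0,"y": 0,"z": 0,"hand": 0.3}
  ],
  "force": 60
}}

```text
time: 23.78
ee_pos: [507.2, -406.7, -26.6]
tcp_rot: [[-0.841, 0.54, 0.0], [0.54, 0.841, -0.0], [-0.0, -0.0, -1.0]]
wrist_force: [-2.6, 1.1, 6.9]
grip_width: 64.5
```

Emit:
{"api": "arm_command", "payload": {
  "moves": [
    {"ax": 0,"ay": 0,"az": 0,"x": 0,"y": 0,"z": -0.005,"hand": 0.3},
    {"ax": 0,"ay": 0,"az": 0,"x": 0,"y": 0,"z": -0.02,"hand": 0.3},
    {"ax": 0,"ay": 0,"az": 0,"x": 0,"y": 0,"z": -0.03,"hand": 0.3},
    {"ax": 0,"ay": 0,"az": 0,"x": 0,"y": 0,"z": 0,"hand": 0.3}
  ]
}}

```text
time: 24.28
ee_pos: [508.1, -407.6, 29.8]
tcp_rot: [[-0.841, 0.54, 0.002], [0.54, 0.841, -0.003], [-0.003, -0.001, -1.0]]
wrist_force: [-0.4, -0.9, -2.7]
grip_width: 64.3
```

```bash
python3 -c "
from h import *
plan(512,-410,-20,57.3)
snap('wrist','w12')
im=snap('side','s12'); cv2.imwrite('pics/s12c.png',cv2.resize(cv2.cvtColor(im[240:400,180:370],cv2.COLOR_RGB2BGR),None,fx=4,fy=3.5,interpolation=3))
"
```

```text
t 24.27 pos [ 508.1 -407.6   29.8] jaw 57.29 tilt xy [ 0.14 -0.14] F [-0.4 -0.9 -2.7] j [-46.  32.  -2.  56.   0. -13.] w 64.3
az -0.01 then x -0.0045 y 0.0001 z 0.0498 | norm 50
```

View pics/s12c.png

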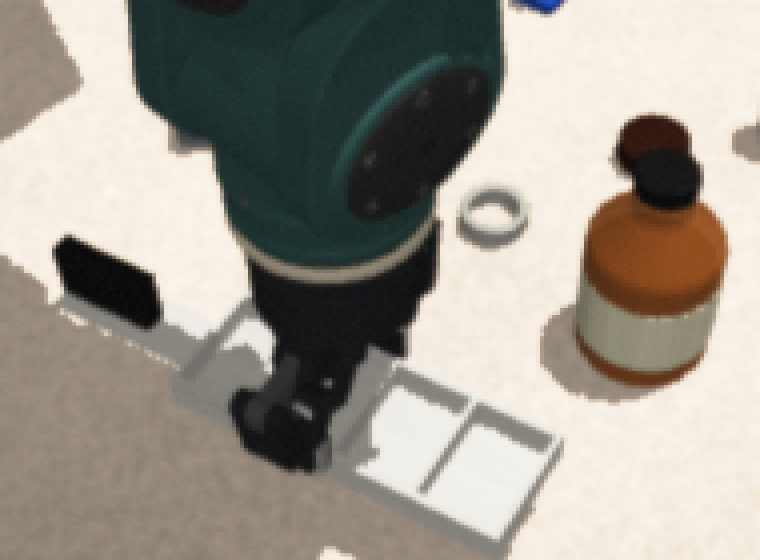

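View pics/w12.png

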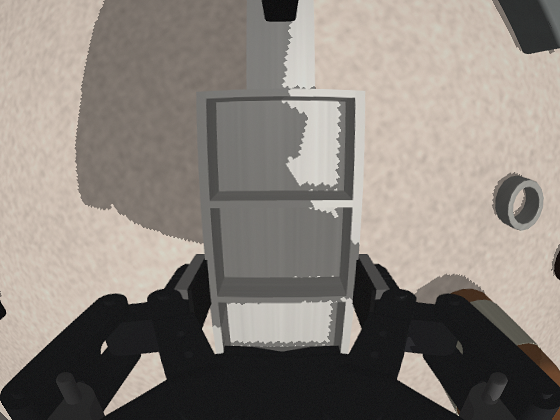

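Emit:
{"api": "arm_command", "payload": {
  "moves": [
    {"ax": 0,"ay": 0,"az": 0,"x": 0,"y": 0,"z": -0.045,"hand": 0.3},
    {"ax": 0,"ay": 0,"az": 0,"x": 0,"y": 0,"z": -0.045,"hand": 0.3},
    {"ax": 0,"ay": 0,"az": 0,"x": 0,"y": 0,"z": -0.045,"hand": 0.3},
    {"ax": 0,"ay": 0,"az": -8,"x": 0,"y": 0,"z": 0,"hand": 0.3},
    {"ax": 0,"ay": 0,"az": -8,"x": 0,"y": 0,"z": 0,"hand": 0.3}
  ]
}}

```text
time: 25.0
ee_pos: [507.0, -406.5, 161.8]
tcp_rot: [[-0.959, 0.283, -0.001], [0.283, 0.959, 0.001], [0.001, 0.001, -1.0]]
wrist_force: [0.0, 0.5, -2.9]
grip_width: 64.3
```

Emit:
{"api": "arm_command", "payload": {
  "moves": [
    {"ax": 0,"ay": 0,"az": -8,"x": 0,"y": 0,"z": 0,"hand": 0.3},
    {"ax": 0,"ay": 0,"az": -8,"x": 0,"y": 0,"z": 0,"hand": 0.3},
    {"ax": 0,"ay": 0,"az": -8,"x": 0,"y": 0,"z": 0,"hand": 0.3},
    {"ax": 0,"ay": 0,"az": -8,"x": 0,"y": 0,"z": 0,"hand": 0.3},
    {"ax": 0,"ay": 0,"az": -8,"x": 0,"y": 0,"z": 0,"hand": 0.3}
  ]
}}

```text
time: 25.62
ee_pos: [506.8, -406.2, 161.2]
tcp_rot: [[-0.917, -0.4, -0.002], [-0.4, 0.917, 0.002], [0.001, 0.002, -1.0]]
wrist_force: [-0.8, -0.7, -1.9]
grip_width: 64.1
```

Emit:
{"api": "arm_command", "payload": {
  "moves": [
    {"ax": 0,"ay": 0,"az": -8,"x": 0,"y": 0,"z": 0,"hand": 0.3},
    {"ax": 0,"ay": 0,"az": -0.7,"x": 0,"y": 0,"z": 0,"hand": 0.3}
  ]
}}

```text
time: 25.88
ee_pos: [506.8, -406.3, 161.5]
tcp_rot: [[-0.848, -0.53, -0.001], [-0.53, 0.848, 0.002], [0.0, 0.002, -1.0]]
wrist_force: [-0.2, -0.4, -3.1]
grip_width: 64.1
```

```bash
python3 -c "
from h import *
plan(470.9,266.4,100,122)
"
```

```text
t 25.88 pos [ 506.8 -406.3  161.5] jaw 121.98 tilt xy [-0.08  0.09] F [-0.2 -0.4 -3.1] j [-46.  28.  13.  74.   0. -78.] w 64.1
az -0.02 then x -0.3260 y 0.5895 z 0.0615 | norm 676
```

Emit:
{"api": "arm_command", "payload": {
  "moves": [
    {"ax": 0,"ay": 0,"az": 0,"x": -0.0272,"y": 0.0491,"z": 0,"hand": 0.3},
    {"ax": 0,"ay": 0,"az": 0,"x": -0.0272,"y": 0.0491,"z": 0,"hand": 0.3},
    {"ax": 0,"ay": 0,"az": 0,"x": -0.0272,"y": 0.0491,"z": 0,"hand": 0.3},
    {"ax": 0,"ay": 0,"az": 0,"x": -0.0272,"y": 0.0491,"z": 0,"hand": 0.3},
    {"ax": 0,"ay": 0,"az": 0,"x": -0.0272,"y": 0.0491,"z": 0,"hand": 0.3}
  ]
}}

```text
time: 26.5
ee_pos: [491.9, -124.6, 162.3]
tcp_rot: [[-0.85, -0.527, -0.0], [-0.527, 0.85, 0.0], [0.0, 0.001, -1.0]]
wrist_force: [2.2, -0.1, -1.0]
grip_width: 64.0
```

Emit:
{"api": "arm_command", "payload": {
  "moves": [
    {"ax": 0,"ay": 0,"az": 0,"x": -0.0272,"y": 0.0491,"z": 0,"hand": 0.3},
    {"ax": 0,"ay": 0,"az": 0,"x": -0.0272,"y": 0.0491,"z": 0,"hand": 0.3},
    {"ax": 0,"ay": 0,"az": 0,"x": -0.0272,"y": 0.0491,"z": 0,"hand": 0.3},
    {"ax": 0,"ay": 0,"az": 0,"x": -0.0272,"y": 0.0491,"z": 0,"hand": 0.3},
    {"ax": 0,"ay": 0,"az": 0,"x": -0.0272,"y": 0.0491,"z": 0,"hand": 0.3}
  ]
}}

```text
time: 27.12
ee_pos: [477.2, 155.7, 162.4]
tcp_rot: [[-0.85, -0.527, -0.0], [-0.527, 0.85, -0.0], [0.0, 0.0, -1.0]]
wrist_force: [1.0, 0.5, -3.3]
grip_width: 64.4
```

Emit:
{"api": "arm_command", "payload": {
  "moves": [
    {"ax": 0,"ay": 0,"az": 0,"x": -0.0272,"y": 0.0491,"z": 0,"hand": 0.3},
    {"ax": 0,"ay": 0,"az": 0,"x": -0.0272,"y": 0.0491,"z": 0,"hand": 0.3},
    {"ax": 0,"ay": 0,"az": 0,"x": 0,"y": 0,"z": 0,"hand": 0.3},
    {"ax": 0,"ay": 0,"az": 0,"x": 0,"y": 0,"z": 0,"hand": 0.3}
  ]
}}

```text
time: 27.62
ee_pos: [471.5, 265.8, 162.2]
tcp_rot: [[-0.849, -0.529, -0.001], [-0.529, 0.849, -0.001], [0.001, -0.0, -1.0]]
wrist_force: [0.2, 0.5, -1.3]
grip_width: 64.4
```

```bash
python3 -c "
from h import *
plan(470.9,266.4,40,122)
snap('wrist','w13')
"
```

```text
t 27.62 pos [471.5 265.8 162.2] jaw 121.92 tilt xy [-0.05 -0.03] F [ 0.2  0.5 -1.3] j [ 21.  17.  -5.  68.  -0. -11.] w 64.4
az -0.08 then x 0.0002 y 0.0008 z 0.1222 | norm 122
```

View pics/w13.png

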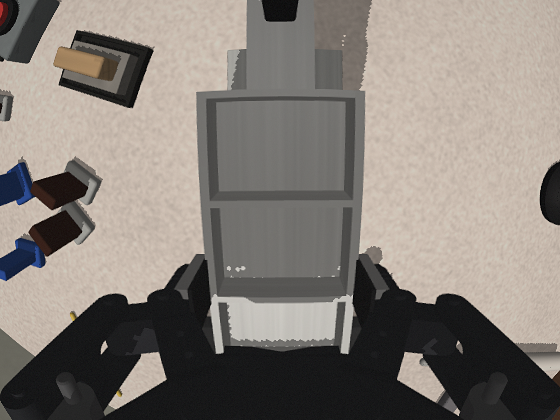

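```bash
python3 -c "
from h import *
w=wray([[228,50],[343,50]],55);print(w,w.mean(0),np.linalg.norm(w[0]-w[1]))"
```

```text
[[381.27655436 155.17134376  55.        ]
 [328.13550399 239.69890657  55.        ]] [354.70602917 197.43512516  55.        ] 99.84427929384877
```

Emit:
{"api": "arm_command", "payload": {
  "moves": [
    {"ax": 0,"ay": 0,"az": 0,"x": 0,"y": 0.001,"z": 0.045,"hand": 0.3},
    {"ax": 0,"ay": 0,"az": 0,"x": 0,"y": 0,"z": 0.045,"hand": 0.3},
    {"ax": 0,"ay": 0,"az": 0,"x": 0,"y": 0,"z": 0.025,"hand": 0.3},
    {"ax": 0,"ay": 0,"az": 0,"x": 0,"y": 0,"z": 0.01,"hand": 0.3},
    {"ax": 0,"ay": 0,"az": 0,"x": 0,"y": 0,"z": 0.003,"hand": 0.3}
  ]
}}

```text
time: 28.3
ee_pos: [471.6, 266.3, 35.0]
tcp_rot: [[-0.849, -0.529, 0.0], [-0.529, 0.849, -0.0], [-0.0, -0.0, -1.0]]
wrist_force: [0.3, -0.1, -3.2]
grip_width: 64.4
```

Emit:
{"api": "arm_command", "payload": {
  "moves": [
    {"ax": 0,"ay": 0,"az": 0,"x": 0,"y": 0,"z": 0.002,"hand": 0.3},
    {"ax": 0,"ay": 0,"az": 0,"x": 0,"y": 0,"z": 0.001,"hand": 0.3},
    {"ax": 0,"ay": 0,"az": 0,"x": 0,"y": 0,"z": 0,"hand": 0.3}
  ]
}}

```text
time: 28.68
ee_pos: [471.5, 266.9, 32.1]
tcp_rot: [[-0.848, -0.53, 0.001], [-0.53, 0.848, 0.0], [-0.001, -0.0, -1.0]]
wrist_force: [-0.6, -0.4, -3.6]
grip_width: 63.7
```

Emit:
{"api": "arm_command", "payload": {
  "moves": [
    {"ax": 0,"ay": 0,"az": 0,"x": 0,"y": 0.001,"z": 0.002,"hand": 0.3},
    {"ax": 0,"ay": 0,"az": 0,"x": 0,"y": 0,"z": 0.001,"hand": 0.3},
    {"ax": 0,"ay": 0,"az": 0,"x": 0,"y": 0,"z": 0.001,"hand": 0.3},
    {"ax": 0,"ay": 0,"az": 0,"x": 0,"y": 0,"z": 0,"hand": 0.3}
  ]
}}

```text
time: 29.18
ee_pos: [470.7, 267.8, 28.1]
tcp_rot: [[-0.848, -0.53, 0.0], [-0.53, 0.848, 0.0], [-0.0, 0.0, -1.0]]
wrist_force: [-2.6, -1.2, 5.9]
grip_width: 64.3
```

Emit:
{"api": "arm_command", "payload": {
  "moves": [
    {"ax": 0,"ay": 0,"az": 0,"x": 0,"y": 0,"z": 0,"hand": 0.7},
    {"ax": 0,"ay": 0,"az": 0,"x": 0,"y": 0,"z": 0,"hand": 1},
    {"ax": 0,"ay": 0,"az": 0,"x": 0,"y": 0,"z": -0.02,"hand": 1},
    {"ax": 0,"ay": 0,"az": 0,"x": 0,"y": 0,"z": -0.06,"hand": 1},
    {"ax": 0,"ay": 0,"az": 0,"x": 0,"y": 0,"z": -0.06,"hand": 1}
  ]
}}

```text
time: 29.8
ee_pos: [470.4, 267.5, 169.4]
tcp_rot: [[-0.848, -0.53, -0.001], [-0.53, 0.848, -0.0], [0.001, 0.0, -1.0]]
wrist_force: [1.6, 0.5, -1.1]
grip_width: 85.4
```

Emit:
{"api": "arm_command", "payload": {
  "moves": [
    {"ax": 0,"ay": 0,"az": 0,"x": 0.04,"y": -0.04,"z": -0.02,"hand": 1},
    {"ax": 0,"ay": 0,"az": 0,"x": 0.04,"y": -0.04,"z": -0.02,"hand": 1},
    {"ax": 0,"ay": 0,"az": 0,"x": 0.04,"y": -0.04,"z": 0,"hand": 1},
    {"ax": 0,"ay": 0,"az": 0,"x": 0.04,"y": -0.04,"z": 0,"hand": 1},
    {"ax": 0,"ay": 0,"az": 0,"x": 0,"y": 0,"z": 0,"hand": 1}
  ]
}}

```text
time: 30.42
ee_pos: [419.2, 44.5, 208.0]
tcp_rot: [[-0.851, -0.526, 0.0], [-0.526, 0.851, -0.0], [-0.0, -0.001, -1.0]]
wrist_force: [0.3, 0.9, -0.5]
grip_width: 85.2
```

```bash
python3 -c "
from h import *
plan(600,50,100,122)
im=snap('top','t14');snap('side','s14')
b=rect('top',im,80,520,760,-160,100,2.2); save('ins2',b)
save('tray3',rect('top',im,79,300,560,120,340,2.5))
for c in('top','side'): print([ (np.round(d['position'],0).tolist(),round(d['confidence'],2)) for d in env.mark_of(c,'insert0')])
for c in('top','side'):
  for n in('tray','tray_handle','press_mouth','press','plate_end'):print(c,n,[ (np.round(d['position'],0).tolist(),round(d['confidence'],2)) for d in env.mark_of(c,n)])
"
```

```text
t 30.43 pos [419.2  44.5 208. ] jaw 121.71 tilt xy [ 0.03 -0.03] F [ 0.3  0.9 -0.5] j [ -5.   5. -14.  71.  -0. -37.] w 85.2
az -0.29 then x -0.1562 y -0.0911 z 0.1080 | norm 211
[([570.0, -126.0, 4.0], 0.55), ([640.0, -34.0, 2.0], 0.52), ([635.0, 66.0, 0.0], 0.44)]
[([644.0, -38.0, 0.0], 0.91), ([571.0, -124.0, 3.0], 0.8), ([591.0, 55.0, 0.0], 0.77), ([607.0, 352.0, -2.0], 0.72), ([729.0, 6.0, 3.0], 0.69), ([639.0, 67.0, 2.0], 0.57)]
top tray [([481.0, 272.0, 59.0], 0.98)]
top tray_handle []
top press_mouth [([611.0, 355.0, 55.0], 0.96)]
top press [([605.0, 352.0, 4.0], 0.7), ([610.0, 355.0, 58.0], 0.51)]
top plate_end []
side tray [([480.0, 273.0, 54.0], 0.71), ([454.0, 24.0, 1.0], 0.53)]
side tray_handle [([349.0, 188.0, 89.0], 0.84), ([457.0, 20.0, -0.0], 0.4), ([479.0, 273.0, 52.0], 0.29)]
side press_mouth [([605.0, 352.0, 54.0], 0.88)]
side press []
side plate_end [([359.0, 199.0, 52.0], 0.72), ([637.0, 66.0, 2.0], 0.53)]
```

View pics/ins2.png

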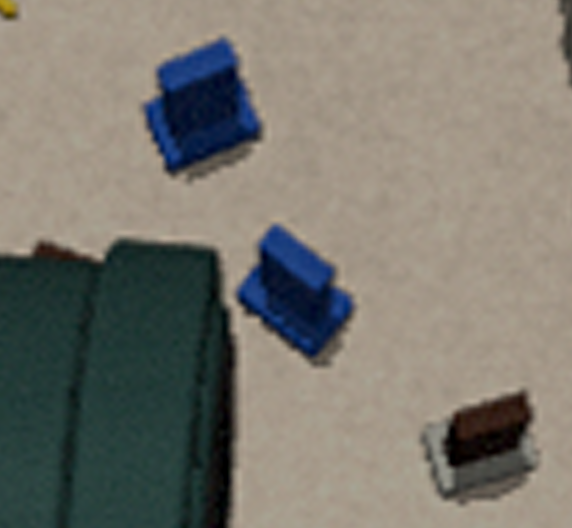

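View pics/s14.png

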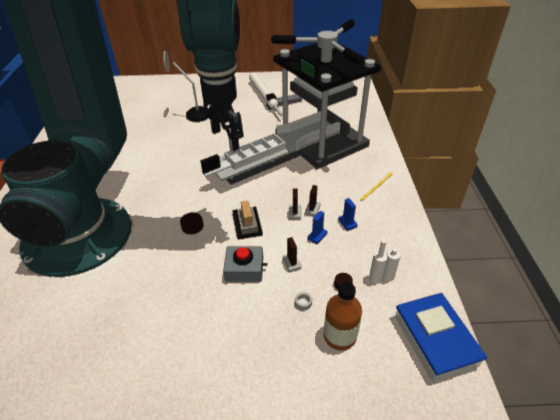

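View pics/tray3.png

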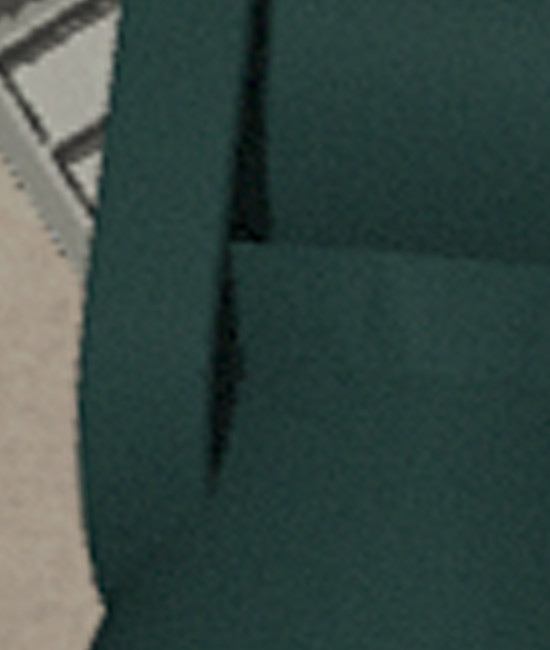

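```bash
python3 -c "
from h import *
plan(612,60,200,72)"
```

```text
t 31.12 pos [419.8  47.4 207.7] jaw 122.01 tilt xy [-0. -0.] F [ 0.8  0.5 -0.1] j [ -5.   5. -14.  71.  -0. -37.] w 85.5
az 50.01 then x -0.1789 y 0.0714 z 0.0077 | norm 193
```

Emit:
{"api": "arm_command", "payload": {
  "moves": [
    {"ax": 0,"ay": 0,"az": 9.9,"x": 0,"y": 0,"z": 0,"hand": 1},
    {"ax": 0,"ay": 0,"az": 9.9,"x": 0,"y": 0,"z": 0,"hand": 1},
    {"ax": 0,"ay": 0,"az": 9.9,"x": 0,"y": 0,"z": 0,"hand": 1},
    {"ax": 0,"ay": 0,"az": 9.9,"x": 0,"y": 0,"z": 0,"hand": 1},
    {"ax": 0,"ay": 0,"az": 9.9,"x": 0,"y": 0,"z": 0,"hand": 1}
  ]
}}

```text
time: 31.75
ee_pos: [419.8, 47.2, 207.8]
tcp_rot: [[-0.952, 0.306, -0.0], [0.306, 0.952, -0.0], [0.0, -0.0, -1.0]]
wrist_force: [0.1, -0.1, 0.4]
grip_width: 85.3
```

Emit:
{"api": "arm_command", "payload": {
  "moves": [
    {"ax": 0,"ay": 0,"az": 0,"x": -0.045,"y": 0.018,"z": 0.002,"hand": 1},
    {"ax": 0,"ay": 0,"az": 0,"x": -0.045,"y": 0.018,"z": 0.002,"hand": 1},
    {"ax": 0,"ay": 0,"az": 0,"x": -0.045,"y": 0.018,"z": 0.002,"hand": 1},
    {"ax": 0,"ay": 0,"az": 0,"x": -0.045,"y": 0.018,"z": 0.002,"hand": 1},
    {"ax": 0,"ay": 0,"az": 0,"x": 0,"y": 0,"z": 0,"hand": 1}
  ]
}}

```text
time: 32.38
ee_pos: [615.3, 61.8, 197.9]
tcp_rot: [[-0.954, 0.301, -0.002], [0.301, 0.954, 0.0], [0.002, -0.0, -1.0]]
wrist_force: [-0.8, 0.8, -0.9]
grip_width: 85.4
```

```bash
python3 -c "
from h import *
plan(612,60,200,72)
im=snap('wrist','w15')
print(orient('side','insert0',0) if 0 else env.get_state()['ee_pos'])"
```

```text
t 32.38 pos [615.3  61.8 197.9] jaw 72.5 tilt xy [-0.09  0.  ] F [-0.8  0.8 -0.9] j [-2. 25. 12. 77. -0. 16.] w 85.4
az 0.5 then x 0.0026 y -0.0027 z -0.0021 | norm 4
[613.74923013  61.80397748 198.58544635]
```

View pics/w15.png

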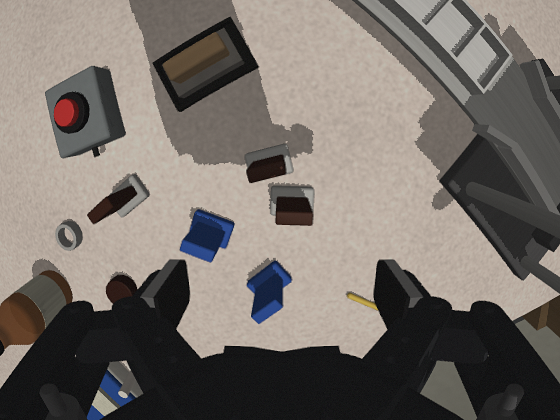

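```bash
python3 -c "
from h import *
im=cv2.imread('pics/w15.png'); cv2.imwrite('pics/w15c.png',cv2.resize(im[135:235,235:325],None,fx=8,fy=6,interpolation=2))"
```

```text
(no output)
```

View pics/w15c.png

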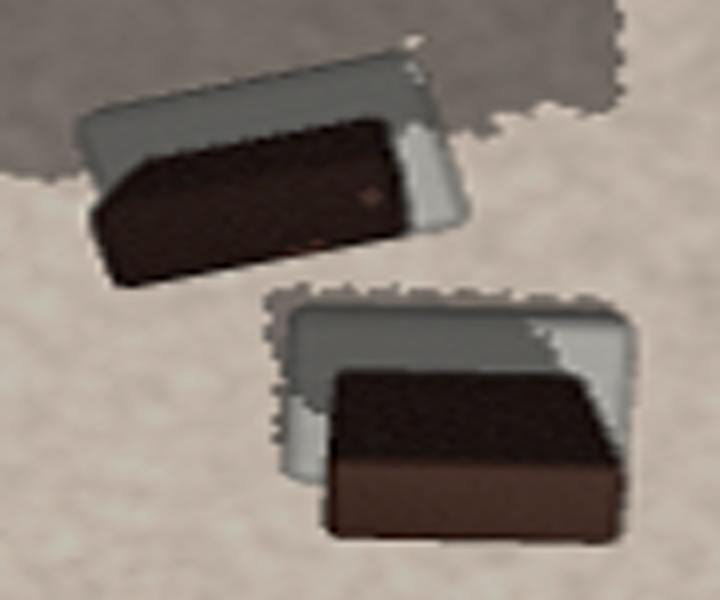

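```bash
python3 -c "
from h import *
P={'ee_pos':np.array([613.9,61.8,198.5]),'tcp_rot':env.get_state()['tcp_rot']}
f=lambda a:np.array(a)/[8,6]+[235,135]
def show(n,a,z):
  w=wray(f(a),z,pose=P)[:,:2]; d=w[1]-w[0]; print(n,w.round(1).tolist(),'mid',w[:2].mean(0).round(1),'len',np.linalg.norm(d).round(1),'ang',np.degrees(np.arctan2(d[1],d[0])).round(1)); return w
w=show('Btop',[[332,466],[612,464],[620,540],[328,538]],80); print(w.mean(0))
show('Bbot',[[328,538],[620,540]],80)
show('Bfoot',[[290,310],[632,318]],14)
show('Ctop',[[122,288],[405,236]],80)
show('Cfoot',[[80,116],[412,52]],14)
show('Cfoot side',[[412,52],[468,215]],14)
"
```

```text
Btop [[625.9, 53.2], [635.5, 84.7], [647.8, 82.2], [637.0, 49.1]] mid [630.7  68.9] len 33.0 ang 73.1
[636.53694843  67.29749171]
Bbot [[637.0, 49.1], [647.8, 82.2]] mid [642.4  65.6] len 34.8 ang 71.9
Bfoot [[612.1, 50.4], [628.0, 96.1]] mid [620.1  73.2] len 48.4 ang 70.8
Ctop [[591.6, 38.7], [593.7, 72.2]] mid [592.7  55.4] len 33.6 ang 86.3
Cfoot [[568.3, 33.7], [571.0, 81.2]] mid [569.6  57.5] len 47.6 ang 86.7
Cfoot side [[571.0, 81.2], [602.4, 79.6]] mid [586.7  80.4] len 31.4 ang -2.9
```

```bash
python3 -c "
from h import *
plan(586.3,56,18,86.5)"
```

```text
t 32.42 pos [613.7  61.8 198.6] jaw 72.5 tilt xy [-0.09  0.  ] F [-0.4  0.2 -0.1] j [-2. 24. 12. 77.  0. 16.] w 85.5
az -14.0 then x 0.0270 y -0.0075 z 0.1806 | norm 183
```

Emit:
{"api": "arm_command", "payload": {
  "moves": [
    {"ax": 0,"ay": 0,"az": -7,"x": 0,"y": 0,"z": 0,"hand": 1},
    {"ax": 0,"ay": 0,"az": -7,"x": 0,"y": 0,"z": 0,"hand": 1},
    {"ax": 0,"ay": 0,"az": 0,"x": 0,"y": 0,"z": 0,"hand": 1}
  ]
}}

```text
time: 32.8
ee_pos: [612.4, 61.7, 200.3]
tcp_rot: [[-0.998, 0.062, 0.0], [0.062, 0.998, 0.0], [-0.0, 0.0, -1.0]]
wrist_force: [-0.1, -0.1, -0.2]
grip_width: 85.2
```

```bash
python3 -c "
from h import *
plan(586.3,56,18,86.5)"
```

```text
t 32.8 pos [612.4  61.7 200.3] jaw 86.45 tilt xy [0.02 0.  ] F [-0.1 -0.1 -0.2] j [-2. 24. 12. 77.  0.  2.] w 85.2
az -0.05 then x 0.0257 y -0.0073 z 0.1823 | norm 184
```

Emit:
{"api": "arm_command", "payload": {
  "moves": [
    {"ax": 0,"ay": 0,"az": 0,"x": 0.0257,"y": -0.0073,"z": 0.02,"hand": 1},
    {"ax": 0,"ay": 0,"az": 0,"x": 0,"y": 0,"z": 0.055,"hand": 1},
    {"ax": 0,"ay": 0,"az": 0,"x": 0,"y": 0,"z": 0.05,"hand": 1},
    {"ax": 0,"ay": 0,"az": 0,"x": 0,"y": 0,"z": 0.02,"hand": 1},
    {"ax": 0,"ay": 0,"az": 0,"x": 0,"y": 0,"z": 0,"hand": 1}
  ]
}}

```text
time: 33.42
ee_pos: [585.7, 56.0, 54.0]
tcp_rot: [[-0.998, 0.064, -0.002], [0.064, 0.998, 0.0], [0.002, -0.0, -1.0]]
wrist_force: [0.2, 0.0, 0.4]
grip_width: 85.1
```

```bash
python3 -c "
from h import *
plan(586.3,56,18,86.5)
snap('wrist','w16')"
```

```text
t 33.42 pos [585.7  56.   54. ] jaw 86.35 tilt xy [-0.13  0.01] F [0.2 0.  0.4] j [-2. 26. -9. 55. -0.  1.] w 85.1
az -0.15 then x -0.0006 y 0.0000 z 0.0360 | norm 36
```

View pics/w16.png

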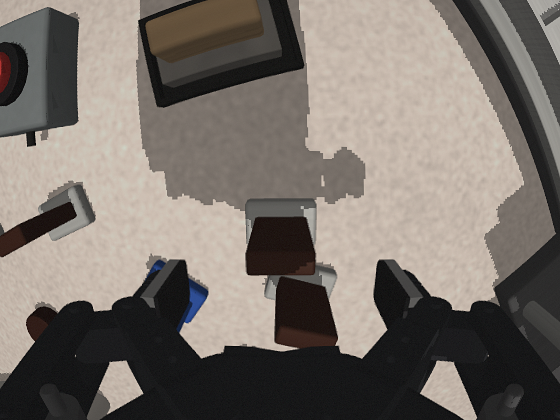

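Emit:
{"api": "arm_command", "payload": {
  "moves": [
    {"ax": 0,"ay": 0,"az": 0,"x": 0,"y": 0,"z": 0.02,"hand": 1},
    {"ax": 0,"ay": 0,"az": 0,"x": 0,"y": 0,"z": 0.014,"hand": 1},
    {"ax": 0,"ay": 0,"az": 0,"x": 0,"y": 0,"z": 0,"hand": 0},
    {"ax": 0,"ay": 0,"az": 0,"x": 0,"y": 0,"z": 0,"hand": -0.5},
    {"ax": 0,"ay": 0,"az": 0,"x": 0,"y": 0,"z": 0,"hand": -0.5}
  ],
  "force": 50
}}

```text
time: 34.1
ee_pos: [587.6, 55.9, 21.7]
tcp_rot: [[-0.998, 0.061, 0.001], [0.061, 0.998, -0.0], [-0.001, -0.0, -1.0]]
wrist_force: [-0.5, 0.2, 7.1]
grip_width: 34.8
```

Emit:
{"api": "arm_command", "payload": {
  "moves": [
    {"ax": 0,"ay": 0,"az": 0,"x": 0,"y": 0,"z": 0,"hand": -0.5},
    {"ax": 0,"ay": 0,"az": 0,"x": 0,"y": 0,"z": -0.01,"hand": -0.5},
    {"ax": 0,"ay": 0,"az": 0,"x": 0,"y": 0,"z": -0.05,"hand": -0.5},
    {"ax": 0,"ay": 0,"az": 0,"x": 0,"y": 0,"z": -0.06,"hand": -0.5},
    {"ax": 0,"ay": 0,"az": 0,"x": 0,"y": 0,"z": -0.06,"hand": -0.5}
  ]
}}

```text
time: 34.72
ee_pos: [586.6, 56.1, 203.5]
tcp_rot: [[-0.998, 0.061, 0.0], [0.061, 0.998, -0.0], [-0.0, 0.0, -1.0]]
wrist_force: [1.0, 0.8, -1.7]
grip_width: 35.0
```

```bash
python3 -c "
from h import *
plan(470,270,180,122)
snap('wrist','w17')
im=snap('top','t17'); save('tray4',rect('top',im,79,300,560,120,340,2.5))"
```

```text
t 34.73 pos [586.6  56.1 203.5] jaw 86.49 tilt xy [ 0.03 -0.  ] F [ 1.   0.8 -1.7] j [-2. 21.  8. 76.  0.  1.] w 35.0
az -35.51 then x -0.0145 y 0.2432 z 0.0235 | norm 245
```

View pics/w17.png

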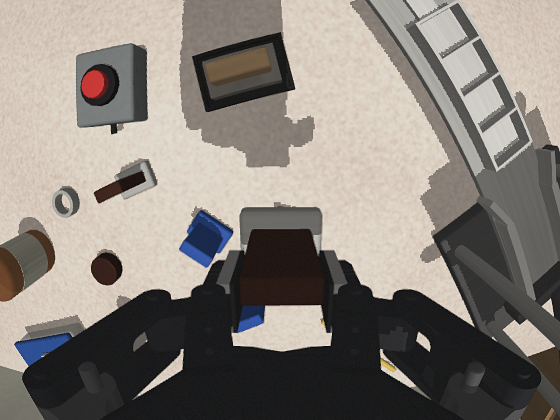

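View pics/tray4.png

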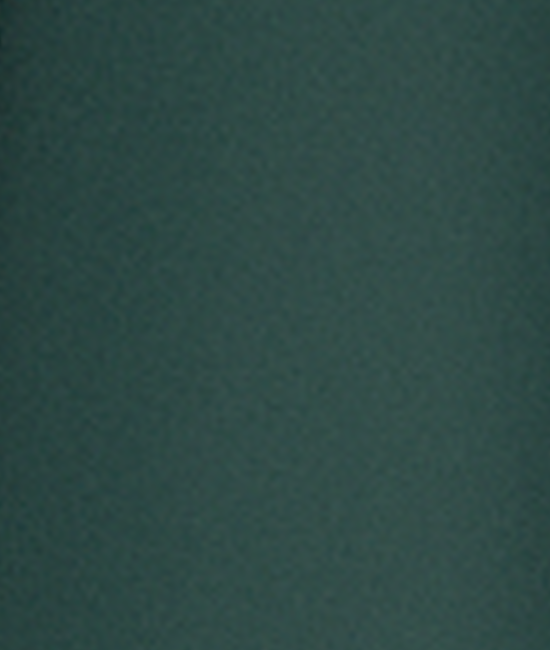

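```bash
python3 -c "
from h import *
im=cv2.imread('pics/w17.png'); cv2.imwrite('pics/w17c.png',cv2.resize(im[0:185,345:545],None,fx=4,fy=3.2,interpolation=2))"
```

```text
(no output)
```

View pics/w17c.png

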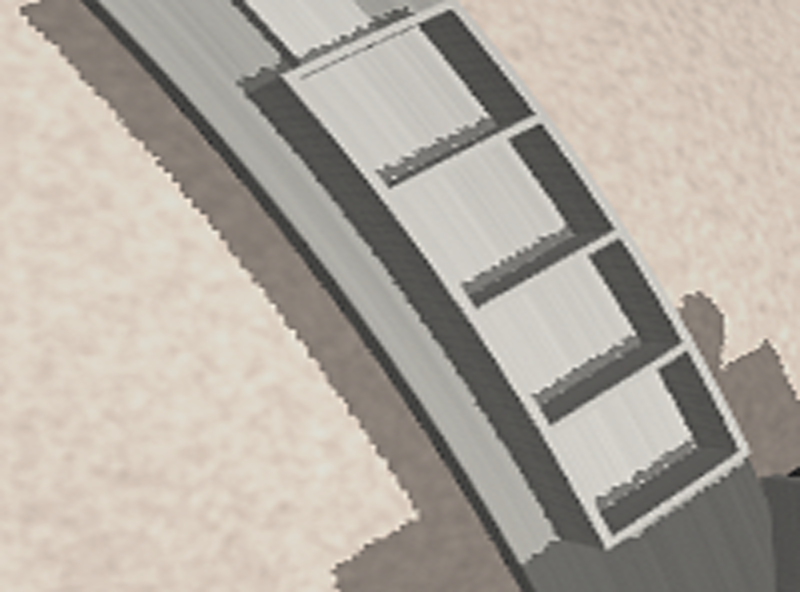

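```bash
python3 -c "
from h import *
f=lambda a:np.array(a)/[4,3.2]+[345,0]
w=wray(f([[282,72],[452,6],[607,550],[748,455]]),79)[:,:2];print(w.round(1).tolist(),w.mean(0))
r=w[:2].mean(0);fr=w[2:].mean(0);d=fr-r;print(np.linalg.norm(d),np.degrees(np.arctan2(d[1],d[0])),np.linalg.norm(w[0]-w[1]),np.linalg.norm(w[2]-w[3]))
"
```

```text
[[421.7, 198.5], [391.1, 252.7], [575.5, 296.0], [540.7, 350.9]] [482.22734389 274.5345324 ]
180.4911884974923 32.832476455357394 62.17934884855233 65.00364991411243
```

Emit:
{"api": "arm_command", "payload": {
  "moves": [
    {"ax": 0,"ay": 0,"az": -9,"x": 0,"y": 0,"z": 0,"hand": -0.5},
    {"ax": 0,"ay": 0,"az": -9,"x": 0,"y": 0,"z": 0,"hand": -0.5},
    {"ax": 0,"ay": 0,"az": -9,"x": 0,"y": 0,"z": 0,"hand": -0.5},
    {"ax": 0,"ay": 0,"az": -8.8,"x": 0,"y": 0,"z": 0,"hand": -0.5}
  ]
}}

```text
time: 35.33
ee_pos: [586.8, 56.1, 200.9]
tcp_rot: [[-0.843, -0.539, -0.0], [-0.539, 0.843, 0.0], [0.0, 0.0, -1.0]]
wrist_force: [-0.8, -0.4, -1.2]
grip_width: 34.9
```

```bash
python3 -c "
from h import *
plan(535.5,307.8,115,122.3)"
```

```text
t 35.33 pos [586.8  56.1 200.9] jaw 122.59 tilt xy [-0.02  0.  ] F [-0.8 -0.4 -1.2] j [ -2.  21.   7.  76.   0. -35.] w 34.9
az 0.29 then x -0.0912 y 0.2402 z 0.0859 | norm 271
```

Emit:
{"api": "arm_command", "payload": {
  "moves": [
    {"ax": 0,"ay": 0,"az": 0.3,"x": -0.0182,"y": 0.048,"z": 0,"hand": -0.5},
    {"ax": 0,"ay": 0,"az": 0,"x": -0.0182,"y": 0.048,"z": 0,"hand": -0.5},
    {"ax": 0,"ay": 0,"az": 0,"x": -0.0182,"y": 0.048,"z": 0.01,"hand": -0.5},
    {"ax": 0,"ay": 0,"az": 0,"x": -0.0182,"y": 0.048,"z": 0.02,"hand": -0.5},
    {"ax": 0,"ay": 0,"az": 0,"x": -0.0182,"y": 0.048,"z": 0.02,"hand": -0.5}
  ]
}}

```text
time: 35.95
ee_pos: [536.1, 309.3, 150.5]
tcp_rot: [[-0.848, -0.53, 0.0], [-0.53, 0.848, 0.0], [-0.0, -0.0, -1.0]]
wrist_force: [0.5, -0.4, -0.6]
grip_width: 35.0
```

Emit:
{"api": "arm_command", "payload": {
  "moves": [
    {"ax": 0,"ay": 0,"az": 0,"x": 0,"y": 0,"z": 0.025,"hand": -0.5},
    {"ax": 0,"ay": 0,"az": 0,"x": 0,"y": 0,"z": 0.011,"hand": -0.5},
    {"ax": 0,"ay": 0,"az": 0,"x": 0,"y": 0,"z": 0,"hand": -0.5},
    {"ax": 0,"ay": 0,"az": 0,"x": 0,"y": 0,"z": 0,"hand": -0.5}
  ]
}}

```text
time: 36.45
ee_pos: [537.5, 307.3, 115.8]
tcp_rot: [[-0.849, -0.529, 0.001], [-0.529, 0.849, 0.0], [-0.001, -0.0, -1.0]]
wrist_force: [-0.7, 0.4, -1.1]
grip_width: 35.2
```

```bash
python3 -c "
from h import *
plan(535.5,307.8,111,122.3)
snap('wrist','w18')"
```

```text
t 36.45 pos [537.5 307.3 115.8] jaw 121.94 tilt xy [0.07 0.03] F [-0.7  0.4 -1.1] j [ 22.  26.   2.  65.  -0. -10.] w 35.2
az -0.36 then x 0.0014 y 0.0014 z 0.0048 | norm 5
```

View pics/w18.png

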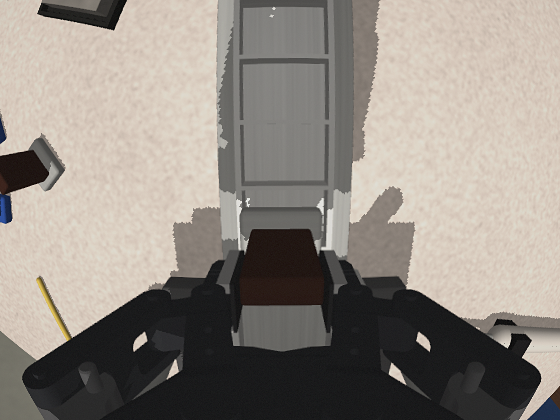

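```bash
cat >> h.py <<'E'
def wtool(uv,z,pose=None):
    s=env.get_state() if pose is None else pose
    return (wray(uv,z,pose=s)-s['ee_pos'])@s['tcp_rot']
E
python3 -c "
from h import *
im=cv2.imread('pics/w18.png'); cv2.imwrite('pics/w18c.png',cv2.resize(im[90:320,200:370],None,fx=4,fy=2.6,interpolation=2))
print(wtool([[240,184],[329,184],[240,123],[330,123],[240,60],[330,60]],79).round(1))
print('foot top',wtool([[240,207],[322,207]],109).round(1))"
```

```text
[[ 28.1 -27.2  36.8]
 [ 28.2  32.4  36.8]
 [ 68.7 -26.4  36.7]
 [ 68.8  32.1  36.7]
 [110.7 -26.3  36.7]
 [110.9  32.   36.7]]
foot top [[ 20.  -23.7   6.8]
 [ 20.   24.2   6.8]]
```

View pics/w18c.png

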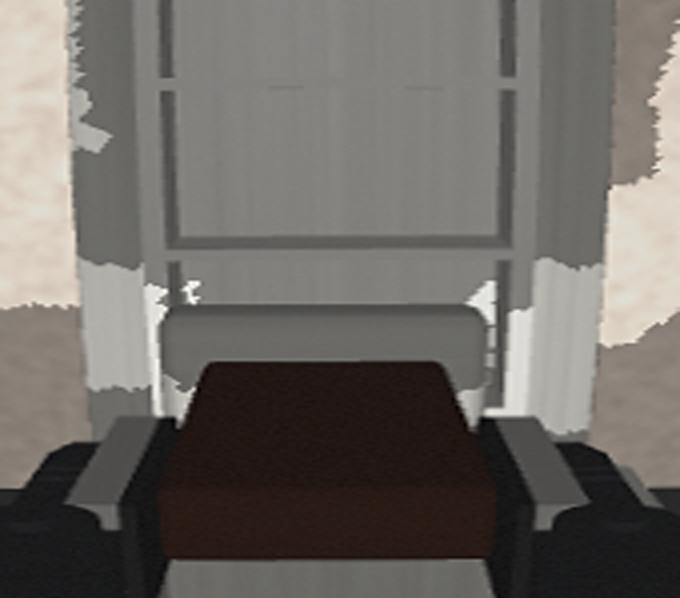

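Emit:
{"api": "arm_command", "payload": {
  "moves": [
    {"ax": 0,"ay": 0,"az": 0,"x": 0.0005,"y": 0.0024,"z": 0.005,"hand": -0.5},
    {"ax": 0,"ay": 0,"az": 0,"x": 0,"y": 0,"z": 0.005,"hand": -0.5},
    {"ax": 0,"ay": 0,"az": 0,"x": 0,"y": 0,"z": 0.005,"hand": -0.5},
    {"ax": 0,"ay": 0,"az": 0,"x": 0,"y": 0,"z": 0,"hand": -0.5}
  ]
}}

```text
time: 37.0
ee_pos: [534.8, 309.4, 99.2]
tcp_rot: [[-0.848, -0.53, -0.001], [-0.53, 0.848, -0.0], [0.001, 0.0, -1.0]]
wrist_force: [0.1, 0.3, -1.0]
grip_width: 34.9
```

```bash
python3 -c "
from h import *
plan(535.5,307.8,80,122.3)
snap('wrist','w19')
im=cv2.imread('pics/w19.png'); cv2.imwrite('pics/w19c.png',cv2.resize(im[90:320,200:370],None,fx=4,fy=2.6,interpolation=2))"
```

```text
t 37.0 pos [534.8 309.4  99.2] jaw 122.0 tilt xy [-0.05 -0.02] F [ 0.1  0.3 -1. ] j [22. 27. -0. 63.  0. -9.] w 34.9
az -0.3 then x 0.0003 y -0.0017 z 0.0192 | norm 19
```

View pics/w19c.png

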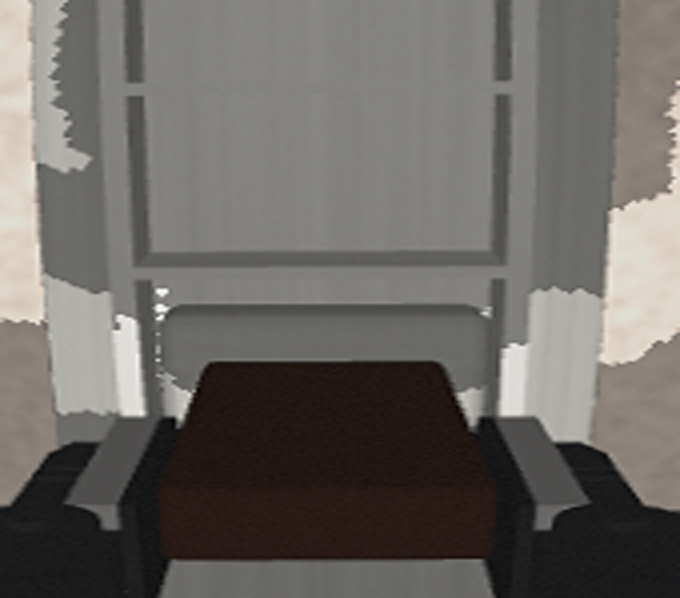

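```bash
python3 -c "
from h import *
print(wtool([[233,197.3],[326,197.3]],79).round(1),wtool([[240,207.3],[323.2,207.3]],92.7).round(1))"
```

```text
[[ 22.7 -29.8  20.6]
 [ 22.7  28.3  20.6]] [[ 19.8 -23.7   6.9]
 [ 19.8  24.9   6.9]]
```

Emit:
{"api": "arm_command", "payload": {
  "moves": [
    {"ax": 0,"ay": 0,"az": 0,"x": -0.0005,"y": -0.0012,"z": 0,"hand": -0.5},
    {"ax": 0,"ay": 0,"az": 0,"x": 0,"y": 0,"z": 0.005,"hand": -0.5},
    {"ax": 0,"ay": 0,"az": 0,"x": 0,"y": 0,"z": 0.005,"hand": -0.5},
    {"ax": 0,"ay": 0,"az": 0,"x": 0,"y": 0,"z": 0.004,"hand": -0.5}
  ]
}}

```text
time: 37.55
ee_pos: [536.0, 308.7, 85.3]
tcp_rot: [[-0.848, -0.53, -0.0], [-0.53, 0.848, -0.0], [0.0, 0.0, -1.0]]
wrist_force: [1.1, -1.1, -1.8]
grip_width: 34.8
```

Emit:
{"api": "arm_command", "payload": {
  "moves": [
    {"ax": 0,"ay": 0,"az": 0,"x": 0,"y": 0,"z": 0.002,"hand": -0.5},
    {"ax": 0,"ay": 0,"az": 0,"x": 0,"y": 0,"z": 0.001,"hand": -0.5},
    {"ax": 0,"ay": 0,"az": 0,"x": 0,"y": 0,"z": 0,"hand": -0.5}
  ]
}}

```text
time: 37.92
ee_pos: [536.2, 308.8, 82.8]
tcp_rot: [[-0.848, -0.53, 0.0], [-0.53, 0.848, 0.0], [-0.0, -0.0, -1.0]]
wrist_force: [0.3, -0.5, -0.6]
grip_width: 35.3
```

Emit:
{"api": "arm_command", "payload": {
  "moves": [
    {"ax": 0,"ay": 0,"az": 0,"x": 0,"y": 0,"z": 0.0015,"hand": -0.5},
    {"ax": 0,"ay": 0,"az": 0,"x": 0,"y": 0,"z": 0.001,"hand": -0.5},
    {"ax": 0,"ay": 0,"az": 0,"x": 0,"y": 0,"z": 0,"hand": -0.5}
  ]
}}

```text
time: 38.3
ee_pos: [536.3, 308.8, 80.6]
tcp_rot: [[-0.848, -0.53, 0.001], [-0.53, 0.848, 0.0], [-0.001, -0.0, -1.0]]
wrist_force: [-0.4, -0.1, 3.9]
grip_width: 35.1
```

Emit:
{"api": "arm_command", "payload": {
  "moves": [
    {"ax": 0,"ay": 0,"az": 0,"x": 0,"y": 0,"z": 0,"hand": 0.3},
    {"ax": 0,"ay": 0,"az": 0,"x": 0,"y": 0,"z": 0,"hand": 1},
    {"ax": 0,"ay": 0,"az": 0,"x": 0,"y": 0,"z": 0,"hand": 1},
    {"ax": 0,"ay": 0,"az": 0,"x": 0,"y": 0,"z": -0.05,"hand": 1},
    {"ax": 0,"ay": 0,"az": 0,"x": 0,"y": 0,"z": -0.06,"hand": 1}
  ]
}}

```text
time: 38.92
ee_pos: [535.5, 308.4, 190.9]
tcp_rot: [[-0.848, -0.53, -0.002], [-0.53, 0.848, -0.001], [0.002, 0.0, -1.0]]
wrist_force: [1.1, 0.5, 0.2]
grip_width: 84.9
```

```bash
python3 -c "
from h import *
plan(636.5,67.3,200,72)
snap('wrist','w20')"
```

```text
t 38.92 pos [535.5 308.4 190.9] jaw 121.99 tilt xy [-0.11 -0.05] F [1.1 0.5 0.2] j [ 22.  25.  11.  76.  -0. -10.] w 84.9
az 49.99 then x -0.1706 y -0.1981 z -0.0091 | norm 262
```

View pics/w20.png

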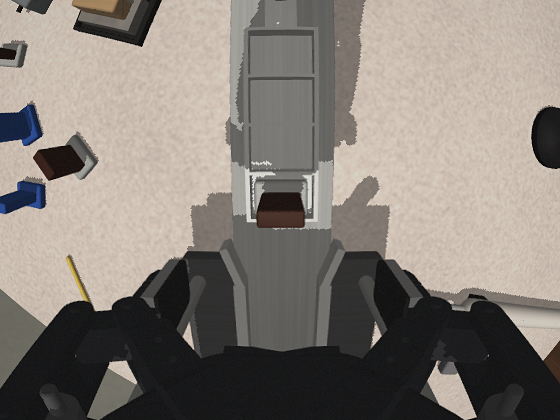

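```bash
python3 -c "
from h import *
im=cv2.imread('pics/w20.png'); cv2.imwrite('pics/w20c.png',cv2.resize(im[0:260,210:350],None,fx=5,fy=2.3,interpolation=2))"
```

```text
(no output)
```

View pics/w20c.png

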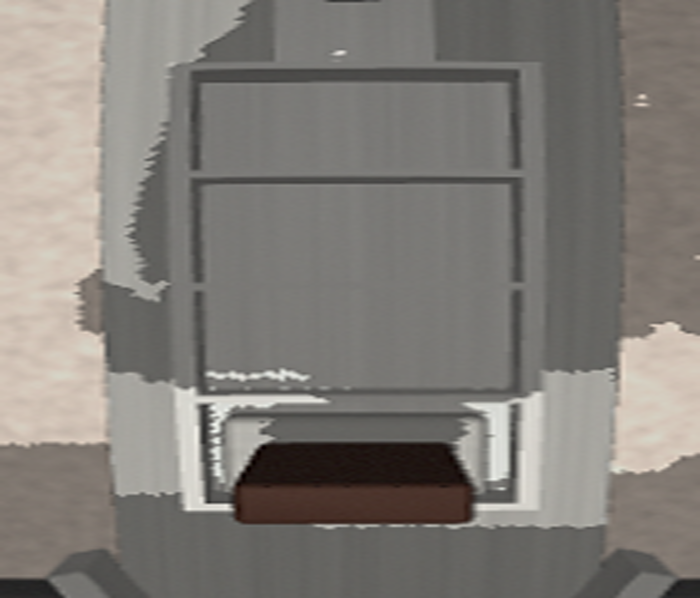

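```bash
python3 -c "
from h import *
f=lambda a:np.array(a)/[5,2.3]+[210,0]
w=wray(f([[172,65],[545,65],[185,511],[540,511]]),79)[:,:2];print(w.round(1).tolist(),w.mean(0))
r=w[:2].mean(0);fr=w[2:].mean(0);d=fr-r;print(np.linalg.norm(d),np.degrees(np.arctan2(d[1],d[0])),np.linalg.norm(w[0]-w[1]),np.linalg.norm(w[2]-w[3]))
p=wray(f([[103,200],[620,200],[113,480],[610,480]]),55)[:,:2];print(p.round(1).tolist());m=(p[0]+p[1])/2;n=(p[2]+p[3])/2;print(m,n,np.degrees(np.arctan2(*(n-m)[::-1])))
uy=np.array([-np.sin(np.radians(32)),np.cos(np.radians(32))]);print('lat tray', (w.mean(0)-[357.5,195.5])@uy,'plate',(m-[357.5,195.5])@uy,(n-[357.5,195.5])@uy)
"
```

```text
[[421.7, 198.0], [385.9, 255.2], [576.3, 295.2], [540.3, 353.0]] [481.05790847 275.34620069]
182.7026276965022 32.25586255657178 67.42158544904073 68.05637788905821
[[475.0, 212.5], [421.6, 297.8], [579.6, 277.0], [525.5, 363.7]]
[448.30779388 255.12971483] [552.56263812 320.3560009 ] 32.03185724789413
lat tray 2.2377025327498217 plate 2.448066822234999 2.5164441844992638
```

Emit:
{"api": "arm_command", "payload": {
  "moves": [
    {"ax": 0,"ay": 0,"az": 10,"x": 0,"y": -0.03,"z": 0,"hand": 1},
    {"ax": 0,"ay": 0,"az": 10,"x": 0,"y": -0.03,"z": 0,"hand": 1},
    {"ax": 0,"ay": 0,"az": 10,"x": 0,"y": -0.03,"z": 0,"hand": 1},
    {"ax": 0,"ay": 0,"az": 10,"x": 0,"y": -0.03,"z": 0,"hand": 1},
    {"ax": 0,"ay": 0,"az": 10,"x": 0,"y": -0.03,"z": 0,"hand": 1}
  ]
}}

```text
time: 39.6
ee_pos: [566.6, 165.5, 190.1]
tcp_rot: [[-0.949, 0.315, -0.0], [0.315, 0.949, -0.0], [0.0, -0.0, -1.0]]
wrist_force: [0.4, -0.1, 0.4]
grip_width: 85.4
```

```bash
python3 -c "
from h import *
plan(636.5,67.3,190,72)"
```

```text
t 39.6 pos [566.6 165.5 190.1] jaw 71.66 tilt xy [-0. -0.] F [ 0.4 -0.1  0.4] j [ 8. 22.  6. 74. -0. 27.] w 85.4
az -0.34 then x -0.0969 y -0.0717 z 0.0001 | norm 121
```

Emit:
{"api": "arm_command", "payload": {
  "moves": [
    {"ax": 0,"ay": 0,"az": 0,"x": -0.0323,"y": -0.0239,"z": 0,"hand": 1},
    {"ax": 0,"ay": 0,"az": 0,"x": -0.0323,"y": -0.0239,"z": 0,"hand": 1},
    {"ax": 0,"ay": 0,"az": 0,"x": -0.0323,"y": -0.0239,"z": 0.01,"hand": 1},
    {"ax": 0,"ay": 0,"az": 0,"x": 0,"y": 0,"z": 0.05,"hand": 1},
    {"ax": 0,"ay": 0,"az": 0,"x": 0,"y": 0,"z": 0.05,"hand": 1}
  ]
}}

```text
time: 40.22
ee_pos: [636.8, 67.8, 78.9]
tcp_rot: [[-0.951, 0.31, 0.001], [0.31, 0.951, 0.0], [-0.001, 0.0, -1.0]]
wrist_force: [-0.0, 0.1, 0.1]
grip_width: 85.1
```

Emit:
{"api": "arm_command", "payload": {
  "moves": [
    {"ax": 0,"ay": 0,"az": 0,"x": 0,"y": 0,"z": 0.02,"hand": 1},
    {"ax": 0,"ay": 0,"az": 0,"x": 0,"y": 0,"z": 0,"hand": 1}
  ]
}}

```text
time: 40.48
ee_pos: [635.4, 68.3, 59.0]
tcp_rot: [[-0.951, 0.309, -0.003], [0.309, 0.951, 0.0], [0.003, -0.001, -1.0]]
wrist_force: [-0.4, -0.5, 0.0]
grip_width: 85.4
```

```bash
python3 -c "
from h import *
plan(636.5,67.3,20,72)
snap('wrist','w21')
im=cv2.imread('pics/w21.png'); cv2.imwrite('pics/w21c.png',cv2.resize(im[180:310,190:380],None,fx=4,fy=4,interpolation=2))"
```

```text
t 40.48 pos [635.4  68.3  59. ] jaw 71.99 tilt xy [-0.15  0.  ] F [-0.4 -0.5  0. ] j [-1. 30. -1. 59. -0. 17.] w 85.4
az -0.01 then x -0.0013 y -0.0006 z 0.0390 | norm 39
```

View pics/w21c.png

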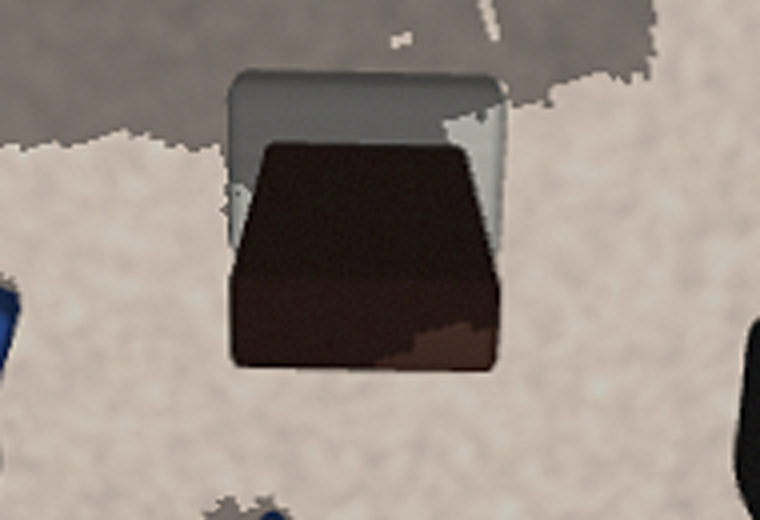

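Emit:
{"api": "arm_command", "payload": {
  "moves": [
    {"ax": 0,"ay": 0,"az": 0,"x": -0.0013,"y": 0,"z": 0.02,"hand": 1},
    {"ax": 0,"ay": 0,"az": 0,"x": 0,"y": 0,"z": 0.019,"hand": 1},
    {"ax": 0,"ay": 0,"az": 0,"x": 0,"y": 0,"z": 0,"hand": 0},
    {"ax": 0,"ay": 0,"az": 0,"x": 0,"y": 0,"z": 0,"hand": -0.5},
    {"ax": 0,"ay": 0,"az": 0,"x": 0,"y": 0,"z": 0,"hand": -0.5}
  ],
  "force": 50
}}

```text
time: 41.15
ee_pos: [638.5, 67.8, 22.7]
tcp_rot: [[-0.951, 0.309, 0.002], [0.309, 0.951, -0.0], [-0.002, 0.0, -1.0]]
wrist_force: [-1.4, -1.2, 10.4]
grip_width: 35.1
```

Emit:
{"api": "arm_command", "payload": {
  "moves": [
    {"ax": 0,"ay": 0,"az": 0,"x": 0,"y": 0,"z": 0,"hand": -0.5},
    {"ax": 0,"ay": 0,"az": 0,"x": 0,"y": 0,"z": -0.01,"hand": -0.5},
    {"ax": 0,"ay": 0,"az": 0,"x": 0,"y": 0,"z": -0.05,"hand": -0.5},
    {"ax": 0,"ay": 0,"az": 0,"x": 0,"y": 0,"z": -0.06,"hand": -0.5},
    {"ax": 0,"ay": 0,"az": 0,"x": 0,"y": 0,"z": -0.05,"hand": -0.5}
  ]
}}

```text
time: 41.78
ee_pos: [637.6, 68.0, 194.7]
tcp_rot: [[-0.951, 0.309, 0.002], [0.309, 0.951, 0.0], [-0.002, 0.001, -1.0]]
wrist_force: [-0.1, 0.4, -0.8]
grip_width: 35.2
```

Emit:
{"api": "arm_command", "payload": {
  "moves": [
    {"ax": 0,"ay": 0,"az": -10,"x": 0,"y": 0,"z": 0,"hand": -0.5},
    {"ax": 0,"ay": 0,"az": -10,"x": 0,"y": 0,"z": 0,"hand": -0.5},
    {"ax": 0,"ay": 0,"az": -10,"x": 0,"y": 0,"z": 0,"hand": -0.5},
    {"ax": 0,"ay": 0,"az": -10,"x": 0,"y": 0,"z": 0,"hand": -0.5},
    {"ax": 0,"ay": 0,"az": -10.2,"x": 0,"y": 0,"z": 0,"hand": -0.5}
  ]
}}

```text
time: 42.4
ee_pos: [637.5, 68.0, 192.2]
tcp_rot: [[-0.843, -0.538, 0.001], [-0.538, 0.843, 0.0], [-0.001, -0.0, -1.0]]
wrist_force: [-0.5, 0.1, -0.9]
grip_width: 35.2
```

```bash
python3 -c "
from h import *
ux=np.array([.848,.53]);t=np.array([536.2,308.8])-132*ux;print(t)
plan(*t,116,122.2)"
```

```text
[424.264 238.84 ]
t 42.4 pos [637.5  68.  192.2] jaw 122.53 tilt xy [0.04 0.  ] F [-0.5  0.1 -0.9] j [ -1.  27.  15.  78.   0. -34.] w 35.2
az 0.33 then x 0.0894 y 0.2582 z 0.0762 | norm 284
```

Emit:
{"api": "arm_command", "payload": {
  "moves": [
    {"ax": 0,"ay": 0,"az": 0.3,"x": 0.0179,"y": 0.0516,"z": 0,"hand": -0.5},
    {"ax": 0,"ay": 0,"az": 0,"x": 0.0179,"y": 0.0516,"z": 0,"hand": -0.5},
    {"ax": 0,"ay": 0,"az": 0,"x": 0.0179,"y": 0.0516,"z": 0,"hand": -0.5},
    {"ax": 0,"ay": 0,"az": 0,"x": 0.0179,"y": 0.0516,"z": 0.01,"hand": -0.5},
    {"ax": 0,"ay": 0,"az": 0,"x": 0.0179,"y": 0.0516,"z": 0.02,"hand": -0.5}
  ]
}}

```text
time: 43.02
ee_pos: [424.2, 240.5, 162.4]
tcp_rot: [[-0.849, -0.528, 0.002], [-0.528, 0.849, 0.001], [-0.003, -0.0, -1.0]]
wrist_force: [0.9, 0.7, -1.4]
grip_width: 34.9
```

Emit:
{"api": "arm_command", "payload": {
  "moves": [
    {"ax": 0,"ay": 0,"az": 0,"x": 0,"y": 0,"z": 0.03,"hand": -0.5},
    {"ax": 0,"ay": 0,"az": 0,"x": 0,"y": 0,"z": 0.02,"hand": -0.5},
    {"ax": 0,"ay": 0,"az": 0,"x": 0,"y": 0,"z": 0,"hand": -0.5},
    {"ax": 0,"ay": 0,"az": 0,"x": 0,"y": 0,"z": 0,"hand": -0.5}
  ]
}}

```text
time: 43.52
ee_pos: [425.7, 239.6, 112.4]
tcp_rot: [[-0.849, -0.528, 0.001], [-0.528, 0.849, 0.0], [-0.001, -0.0, -1.0]]
wrist_force: [0.2, 0.5, -1.1]
grip_width: 35.0
```

```bash
python3 -c "
from h import *
plan(424.3,238.8,81,122)
snap('wrist','w22')
im=cv2.imread('pics/w22.png'); cv2.imwrite('pics/w22c.png',cv2.resize(im[90:320,200:370],None,fx=4,fy=2.6,interpolation=2))"
```

```text
t 43.52 pos [425.7 239.6 112.4] jaw 121.88 tilt xy [0.07 0.03] F [ 0.2  0.5 -1.1] j [ 20.  14. -18.  58.   0. -12.] w 35.0
az -0.12 then x 0.0016 y 0.0001 z 0.0314 | norm 31
```

View pics/w22c.png

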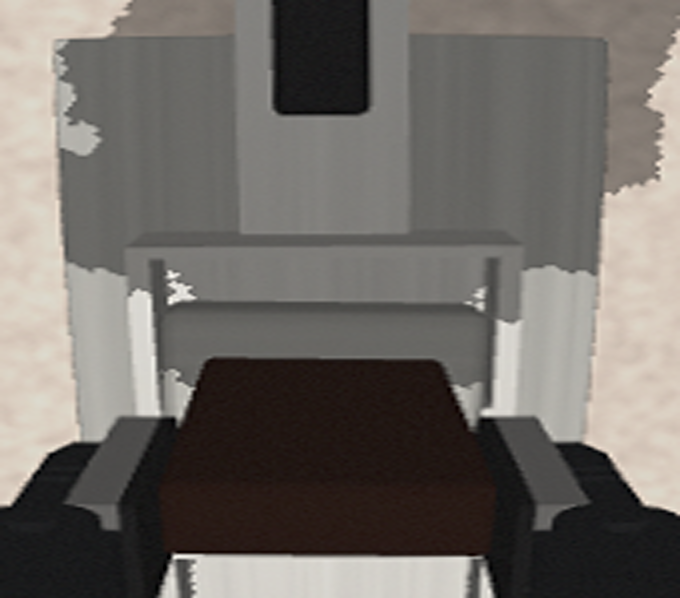

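```bash
python3 -c "
from h import *
print(wtool([[200+150/4,184.6],[200+500/4,190]],79).round(1),wtool([[240,207.3],[323,207.3]],105.5).round(1))
print(wtool([[200+127/4,184.6],[200+522/4,184.6]],79).round(1))"
```

```text
[[ 28.4 -28.4  33.4]
 [ 24.7  29.3  33.4]] [[ 19.8 -23.7   6.9]
 [ 19.8  24.8   6.9]]
[[ 28.4 -32.3  33.4]
 [ 28.4  32.9  33.4]]
```

Emit:
{"api": "arm_command", "payload": {
  "moves": [
    {"ax": 0,"ay": 0,"az": 0,"x": 0.002,"y": 0,"z": 0.005,"hand": -0.5},
    {"ax": 0,"ay": 0,"az": 0,"x": 0,"y": 0,"z": 0.008,"hand": -0.5},
    {"ax": 0,"ay": 0,"az": 0,"x": 0,"y": 0,"z": 0,"hand": -0.5}
  ]
}}

```text
time: 43.95
ee_pos: [423.0, 238.2, 97.7]
tcp_rot: [[-0.849, -0.528, -0.001], [-0.528, 0.849, -0.0], [0.001, 0.0, -1.0]]
wrist_force: [0.2, 0.1, -0.8]
grip_width: 34.7
```

```bash
python3 -c "
from h import *
plan(424.3,238.8,81,122)
snap('wrist','w23')
im=cv2.imread('pics/w23.png'); cv2.imwrite('pics/w23c.png',cv2.resize(im[90:320,200:370],None,fx=4,fy=2.6,interpolation=2))"
```

```text
t 43.95 pos [423.  238.2  97.7] jaw 121.89 tilt xy [-0.06 -0.02] F [ 0.2  0.1 -0.8] j [ 20.  14. -20.  56.   0. -12.] w 34.7
az -0.11 then x -0.0014 y -0.0002 z 0.0167 | norm 17
```

View pics/w23c.png

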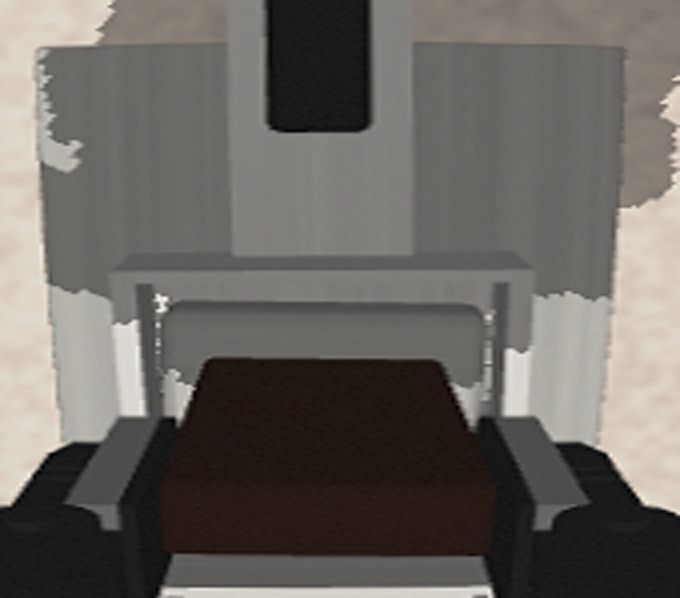

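```bash
python3 -c "
from h import *
print(wtool([[228,193.8],[333,199.6]],79).round(1),wtool([[240,206.9],[323,206.9]],90.7).round(1))"
```

```text
[[ 25.3 -32.6  19. ]
 [ 21.6  32.5  19. ]] [[ 19.9 -23.8   7.3]
 [ 19.9  24.8   7.3]]
```

Emit:
{"api": "arm_command", "payload": {
  "moves": [
    {"ax": 0,"ay": 0,"az": 0,"x": -0.0014,"y": 0,"z": 0,"hand": -0.5},
    {"ax": 0,"ay": 0,"az": 0,"x": 0,"y": 0,"z": 0.005,"hand": -0.5},
    {"ax": 0,"ay": 0,"az": 0,"x": 0,"y": 0,"z": 0.005,"hand": -0.5},
    {"ax": 0,"ay": 0,"az": 0,"x": 0,"y": 0,"z": 0.003,"hand": -0.5},
    {"ax": 0,"ay": 0,"az": 0,"x": 0,"y": 0,"z": 0.001,"hand": -0.5}
  ]
}}

```text
time: 44.62
ee_pos: [424.6, 239.2, 84.0]
tcp_rot: [[-0.849, -0.528, -0.0], [-0.528, 0.849, -0.0], [0.0, 0.0, -1.0]]
wrist_force: [-0.3, 0.1, -1.0]
grip_width: 35.2
```

Emit:
{"api": "arm_command", "payload": {
  "moves": [
    {"ax": 0,"ay": 0,"az": 0,"x": 0,"y": 0,"z": 0.001,"hand": -0.5},
    {"ax": 0,"ay": 0,"az": 0,"x": 0,"y": 0,"z": 0,"hand": -0.5}
  ]
}}

```text
time: 44.88
ee_pos: [424.7, 239.2, 83.3]
tcp_rot: [[-0.849, -0.528, 0.0], [-0.528, 0.849, 0.0], [-0.0, -0.0, -1.0]]
wrist_force: [0.4, 0.4, -1.7]
grip_width: 35.0
```

Emit:
{"api": "arm_command", "payload": {
  "moves": [
    {"ax": 0,"ay": 0,"az": 0,"x": 0,"y": 0,"z": 0.001,"hand": -0.5},
    {"ax": 0,"ay": 0,"az": 0,"x": 0,"y": 0,"z": 0.0007,"hand": -0.5},
    {"ax": 0,"ay": 0,"az": 0,"x": 0,"y": 0,"z": 0,"hand": -0.5}
  ]
}}

```text
time: 45.25
ee_pos: [424.7, 239.2, 81.7]
tcp_rot: [[-0.849, -0.528, 0.0], [-0.528, 0.849, 0.0], [-0.0, -0.0, -1.0]]
wrist_force: [-1.4, -0.6, 3.7]
grip_width: 35.2
```

Contact; release and head for insert A (571,-125).

Emit:
{"api": "arm_command", "payload": {
  "moves": [
    {"ax": 0,"ay": 0,"az": 0,"x": 0,"y": 0,"z": 0,"hand": 0.3},
    {"ax": 0,"ay": 0,"az": 0,"x": 0,"y": 0,"z": 0,"hand": 1},
    {"ax": 0,"ay": 0,"az": 0,"x": 0,"y": 0,"z": 0,"hand": 1},
    {"ax": 0,"ay": 0,"az": 0,"x": 0,"y": 0,"z": -0.05,"hand": 1},
    {"ax": 0,"ay": 0,"az": 0,"x": 0,"y": 0,"z": -0.06,"hand": 1}
  ]
}}

```text
time: 45.88
ee_pos: [423.9, 238.9, 192.4]
tcp_rot: [[-0.849, -0.528, -0.002], [-0.528, 0.849, -0.001], [0.002, 0.0, -1.0]]
wrist_force: [1.2, 0.5, 0.2]
grip_width: 85.2
```

```bash
python3 -c "
from h import *
plan(571,-125,190,104)
snap('wrist','w24')"
```

```text
t 45.88 pos [423.9 238.9 192.4] jaw 121.89 tilt xy [-0.11 -0.04] F [1.2 0.5 0.2] j [ 20.  11.  -8.  70.   0. -12.] w 85.2
az 17.89 then x -0.0547 y -0.3887 z 0.0024 | norm 392
```

View pics/w24.png

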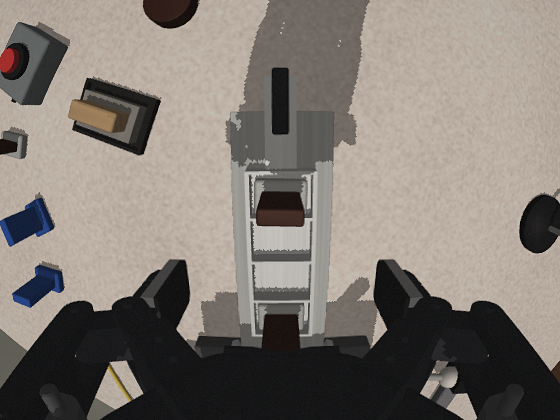

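Emit:
{"api": "arm_command", "payload": {
  "moves": [
    {"ax": 0,"ay": 0,"az": 9,"x": 0,"y": 0,"z": 0,"hand": 1},
    {"ax": 0,"ay": 0,"az": 9,"x": 0,"y": 0,"z": 0,"hand": 1},
    {"ax": 0,"ay": 0,"az": 0,"x": -0.0078,"y": -0.0555,"z": 0,"hand": 1},
    {"ax": 0,"ay": 0,"az": 0,"x": -0.0078,"y": -0.0555,"z": 0,"hand": 1},
    {"ax": 0,"ay": 0,"az": 0,"x": -0.0078,"y": -0.0555,"z": 0,"hand": 1}
  ]
}}

```text
time: 46.55
ee_pos: [487.8, 81.6, 191.7]
tcp_rot: [[-0.971, -0.241, 0.0], [-0.241, 0.971, 0.0], [-0.0, -0.0, -1.0]]
wrist_force: [0.9, 0.9, -0.0]
grip_width: 85.4
```

Emit:
{"api": "arm_command", "payload": {
  "moves": [
    {"ax": 0,"ay": 0,"az": 0,"x": -0.0078,"y": -0.0555,"z": 0,"hand": 1},
    {"ax": 0,"ay": 0,"az": 0,"x": -0.0078,"y": -0.0555,"z": 0,"hand": 1},
    {"ax": 0,"ay": 0,"az": 0,"x": -0.0078,"y": -0.0555,"z": 0,"hand": 1},
    {"ax": 0,"ay": 0,"az": 0,"x": -0.0078,"y": -0.0555,"z": 0,"hand": 1},
    {"ax": 0,"ay": 0,"az": 0,"x": 0,"y": 0,"z": 0,"hand": 1}
  ]
}}

```text
time: 47.18
ee_pos: [571.8, -128.2, 190.6]
tcp_rot: [[-0.972, -0.237, -0.001], [-0.237, 0.972, -0.0], [0.001, -0.0, -1.0]]
wrist_force: [-1.4, 0.7, 0.3]
grip_width: 85.2
```

```bash
python3 -c "
from h import *
plan(571,-125,190,104)
snap('wrist','w25')
im=cv2.imread('pics/w25.png'); cv2.imwrite('pics/w25c.png',cv2.resize(im[180:280,220:340],None,fx=6,fy=6,interpolation=2))"
```

```text
t 47.17 pos [ 571.8 -128.2  190.6] jaw 103.69 tilt xy [-0.03 -0.01] F [-1.4  0.7  0.3] j [-21.  21.   5.  74.  -0. -34.] w 85.2
az -0.31 then x -0.0000 y 0.0033 z 0.0006 | norm 3
```

View pics/w25.png

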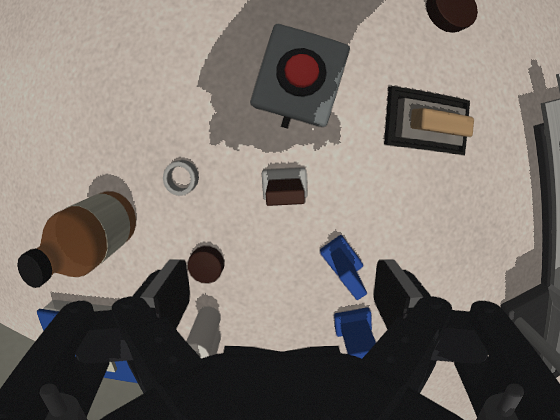

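View pics/w25c.png

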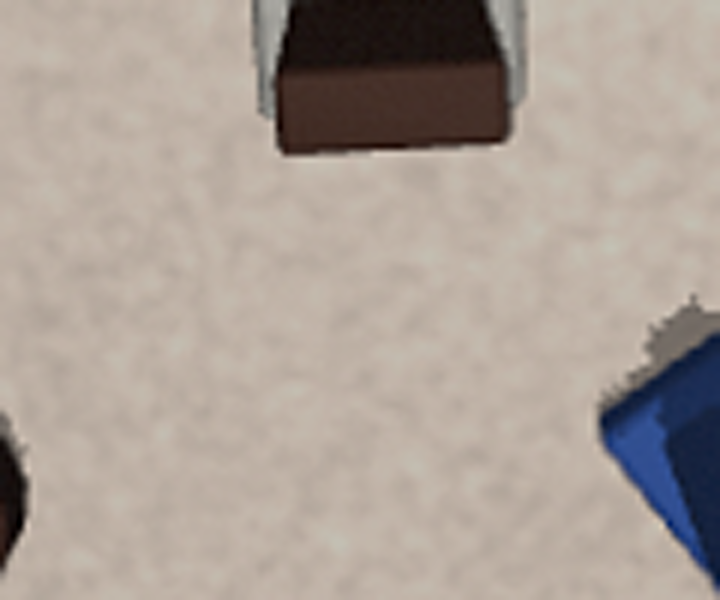

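```bash
python3 -c "
from h import *
f=lambda a:np.array(a)/6+[220,180]
w=wray(f([[278,68],[502,62],[510,135],[285,152]]),80)[:,:2];print(w.round(1).tolist(),w.mean(0),[np.degrees(np.arctan2(*(w[b]-w[a])[::-1])) for a,b in((0,1),(3,2))])
print('cap',wray([[206,264]],10),'cart',wray([[205,300]],80))
plan(*w.mean(0),60,104)"
```

```text
[[566.6, -140.9], [557.7, -108.5], [568.3, -104.4], [579.0, -136.9]] [ 567.91266516 -122.6984804 ] [np.float64(105.35292030567807), np.float64(108.2201426971163)]
cap [[ 686.80873987 -192.40167023   10.        ]] cart [[ 692.81712    -177.53090088   80.        ]]
t 47.23 pos [ 571.1 -126.3  190.9] jaw 103.76 tilt xy [-0.04  0.02] F [-0.7 -0.5  0.3] j [-20.  21.   5.  74.   0. -34.] w 85.4
az -0.24 then x 0.0022 y 0.0043 z 0.1309 | norm 131
```

Emit:
{"api": "arm_command", "payload": {
  "moves": [
    {"ax": 0,"ay": 0,"az": -2,"x": 0.0022,"y": 0.0035,"z": 0.02,"hand": 1},
    {"ax": 0,"ay": 0,"az": 0,"x": 0,"y": 0,"z": 0.05,"hand": 1},
    {"ax": 0,"ay": 0,"az": 0,"x": 0,"y": 0,"z": 0.05,"hand": 1},
    {"ax": 0,"ay": 0,"az": 0,"x": 0,"y": 0,"z": 0.011,"hand": 1},
    {"ax": 0,"ay": 0,"az": 0,"x": 0,"y": 0,"z": 0,"hand": 1}
  ]
}}

```text
time: 47.85
ee_pos: [568.1, -121.5, 61.5]
tcp_rot: [[-0.962, -0.275, 0.0], [-0.275, 0.962, -0.0], [-0.0, -0.0, -1.0]]
wrist_force: [0.7, 0.2, 0.9]
grip_width: 85.3
```

```bash
python3 -c "
from h import *
plan(568.5,-123,20,106)
snap('wrist','w26')
im=cv2.imread('pics/w26.png'); cv2.imwrite('pics/w26c.png',cv2.resize(im[180:310,190:380],None,fx=4,fy=4,interpolation=2))"
```

```text
t 47.85 pos [ 568.1 -121.5   61.5] jaw 105.93 tilt xy [ 0.01 -0.  ] F [0.7 0.2 0.9] j [-20.  25. -10.  55.   0. -36.] w 85.3
az -0.07 then x 0.0000 y -0.0016 z 0.0415 | norm 41
```

View pics/w26c.png

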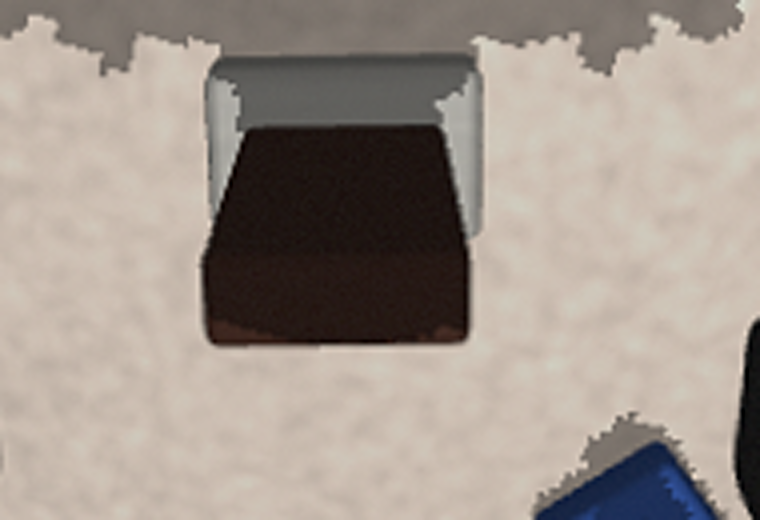

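Emit:
{"api": "arm_command", "payload": {
  "moves": [
    {"ax": 0,"ay": 0,"az": 0,"x": 0.0005,"y": -0.003,"z": 0.02,"hand": 1},
    {"ax": 0,"ay": 0,"az": 0,"x": 0,"y": 0,"z": 0.021,"hand": 1},
    {"ax": 0,"ay": 0,"az": 0,"x": 0,"y": 0,"z": 0,"hand": 0},
    {"ax": 0,"ay": 0,"az": 0,"x": 0,"y": 0,"z": 0,"hand": -0.5},
    {"ax": 0,"ay": 0,"az": 0,"x": 0,"y": 0,"z": 0,"hand": -0.5}
  ],
  "force": 50
}}

```text
time: 48.52
ee_pos: [569.3, -125.4, 21.1]
tcp_rot: [[-0.962, -0.274, 0.002], [-0.274, 0.962, -0.001], [-0.002, -0.002, -1.0]]
wrist_force: [-2.5, 1.2, 8.5]
grip_width: 35.1
```

Emit:
{"api": "arm_command", "payload": {
  "moves": [
    {"ax": 0,"ay": 0,"az": 0,"x": 0,"y": 0,"z": 0,"hand": -0.5},
    {"ax": 0,"ay": 0,"az": 0,"x": 0,"y": 0,"z": -0.01,"hand": -0.5},
    {"ax": 0,"ay": 0,"az": 0,"x": 0,"y": 0,"z": -0.05,"hand": -0.5},
    {"ax": 0,"ay": 0,"az": 0,"x": 0,"y": 0,"z": -0.06,"hand": -0.5},
    {"ax": 0,"ay": 0,"az": 0,"x": 0,"y": 0,"z": -0.055,"hand": -0.5}
  ]
}}

```text
time: 49.15
ee_pos: [568.0, -124.9, 197.7]
tcp_rot: [[-0.962, -0.274, 0.001], [-0.274, 0.962, -0.0], [-0.001, -0.001, -1.0]]
wrist_force: [0.0, -0.2, -1.6]
grip_width: 35.2
```

Emit:
{"api": "arm_command", "payload": {
  "moves": [
    {"ax": 0,"ay": 0,"az": -8,"x": 0,"y": 0,"z": 0,"hand": -0.5},
    {"ax": 0,"ay": 0,"az": -8,"x": 0,"y": 0,"z": 0,"hand": -0.5}
  ]
}}

```text
time: 49.4
ee_pos: [568.5, -125.1, 196.2]
tcp_rot: [[-0.847, -0.532, 0.002], [-0.532, 0.847, -0.001], [-0.001, -0.001, -1.0]]
wrist_force: [-0.5, -0.0, -0.9]
grip_width: 34.9
```

```bash
python3 -c "
from h import *
ux=np.array([.848,.53]);t=np.array([424.7,239.2])+88*ux;print(t)
plan(*t,192,122)"
```

```text
[499.324 285.84 ]
t 49.4 pos [ 568.5 -125.1  196.2] jaw 122.16 tilt xy [ 0.1  -0.04] F [-0.5 -0.  -0.9] j [-20.  21.   5.  75.   0. -53.] w 34.9
az 0.16 then x -0.1591 y 0.3851 z 0.0042 | norm 417
```

Emit:
{"api": "arm_command", "payload": {
  "moves": [
    {"ax": 0,"ay": 0,"az": 0.2,"x": -0.0199,"y": 0.0481,"z": 0,"hand": -0.5},
    {"ax": 0,"ay": 0,"az": 0,"x": -0.0199,"y": 0.0481,"z": 0,"hand": -0.5},
    {"ax": 0,"ay": 0,"az": 0,"x": -0.0199,"y": 0.0481,"z": 0,"hand": -0.5},
    {"ax": 0,"ay": 0,"az": 0,"x": -0.0199,"y": 0.0481,"z": 0,"hand": -0.5},
    {"ax": 0,"ay": 0,"az": 0,"x": -0.0199,"y": 0.0481,"z": 0,"hand": -0.5}
  ]
}}

```text
time: 50.02
ee_pos: [525.9, 133.5, 195.6]
tcp_rot: [[-0.851, -0.525, 0.001], [-0.525, 0.851, 0.0], [-0.001, -0.0, -1.0]]
wrist_force: [1.0, 0.0, -0.6]
grip_width: 35.1
```

Emit:
{"api": "arm_command", "payload": {
  "moves": [
    {"ax": 0,"ay": 0,"az": 0,"x": -0.0199,"y": 0.0481,"z": 0,"hand": -0.5},
    {"ax": 0,"ay": 0,"az": 0,"x": -0.0199,"y": 0.0481,"z": 0,"hand": -0.5},
    {"ax": 0,"ay": 0,"az": 0,"x": -0.0199,"y": 0.0481,"z": 0,"hand": -0.5},
    {"ax": 0,"ay": 0,"az": 0,"x": 0,"y": 0,"z": 0,"hand": -0.5}
  ]
}}

```text
time: 50.52
ee_pos: [500.4, 288.9, 195.2]
tcp_rot: [[-0.849, -0.529, 0.0], [-0.529, 0.849, 0.001], [-0.001, 0.0, -1.0]]
wrist_force: [0.5, -0.6, -1.2]
grip_width: 34.9
```

```bash
python3 -c "
from h import *
plan(499.3,285.8,160,122)
snap('wrist','w27')"
```

```text
t 50.52 pos [500.4 288.9 195.2] jaw 121.92 tilt xy [0.01 0.04] F [ 0.5 -0.6 -1.2] j [ 22.  20.   5.  74.   0. -10.] w 34.9
az -0.08 then x 0.0026 y -0.0020 z 0.0352 | norm 35
```

View pics/w27.png

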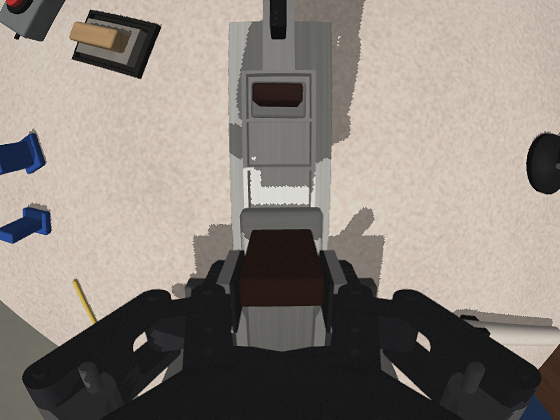

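Emit:
{"api": "arm_command", "payload": {
  "moves": [
    {"ax": 0,"ay": 0,"az": 0,"x": 0.002,"y": -0.002,"z": 0.03,"hand": -0.5},
    {"ax": 0,"ay": 0,"az": 0,"x": 0,"y": 0,"z": 0.03,"hand": -0.5},
    {"ax": 0,"ay": 0,"az": 0,"x": 0,"y": 0,"z": 0.023,"hand": -0.5},
    {"ax": 0,"ay": 0,"az": 0,"x": 0,"y": 0,"z": 0,"hand": -0.5},
    {"ax": 0,"ay": 0,"az": 0,"x": 0,"y": 0,"z": 0,"hand": -0.5}
  ]
}}

```text
time: 51.2
ee_pos: [501.4, 282.8, 112.9]
tcp_rot: [[-0.851, -0.525, 0.001], [-0.525, 0.851, 0.0], [-0.001, -0.0, -1.0]]
wrist_force: [0.5, 0.7, -0.3]
grip_width: 35.1
```

```bash
python3 -c "
from h import *
plan(499.3,285.8,81,122)
snap('wrist','w28')
im=cv2.imread('pics/w28.png'); cv2.imwrite('pics/w28c.png',cv2.resize(im[90:320,200:370],None,fx=4,fy=2.6,interpolation=2))"
```

```text
t 51.2 pos [501.4 282.8 112.9] jaw 121.65 tilt xy [0.07 0.02] F [ 0.5  0.7 -0.3] j [ 21.  22.  -6.  62.  -0. -10.] w 35.1
az -0.35 then x 0.0002 y 0.0036 z 0.0319 | norm 32
```

View pics/w28c.png

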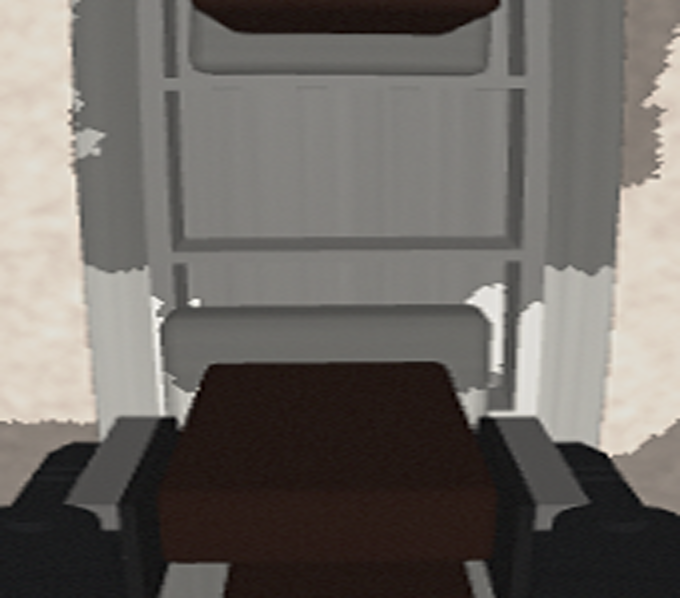

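```bash
python3 -c "
from h import *
print(wtool([[200+170/4,90+250/2.6],[200+524/4,90+262/2.6]],79).round(1),wtool([[240,207.3],[323,207.3]],106).round(1))"
```

```text
[[ 27.2 -25.2  33.9]
 [ 24.1  33.4  33.9]] [[ 19.8 -23.7   6.9]
 [ 19.8  24.8   6.9]]
```

Emit:
{"api": "arm_command", "payload": {
  "moves": [
    {"ax": 0,"ay": 0,"az": -0.3,"x": 0.0006,"y": 0.0035,"z": 0,"hand": -0.5},
    {"ax": 0,"ay": 0,"az": 0,"x": 0,"y": 0,"z": 0.007,"hand": -0.5},
    {"ax": 0,"ay": 0,"az": 0,"x": 0,"y": 0,"z": 0.006,"hand": -0.5},
    {"ax": 0,"ay": 0,"az": 0,"x": 0,"y": 0,"z": 0,"hand": -0.5}
  ]
}}

```text
time: 51.75
ee_pos: [498.0, 285.8, 97.9]
tcp_rot: [[-0.848, -0.53, -0.001], [-0.53, 0.848, -0.0], [0.001, 0.0, -1.0]]
wrist_force: [0.4, 0.2, -0.7]
grip_width: 34.9
```

```bash
python3 -c "
from h import *
plan(499.3,285.8,81,122)
snap('wrist','w29')
im=cv2.imread('pics/w29.png'); cv2.imwrite('pics/w29c.png',cv2.resize(im[90:320,200:370],None,fx=4,fy=2.6,interpolation=2))"
```

```text
t 51.75 pos [498.  285.8  97.9] jaw 122.0 tilt xy [-0.06 -0.03] F [ 0.4  0.2 -0.7] j [ 22.  23.  -7.  60.  -0. -10.] w 34.9
az 0.0 then x -0.0011 y -0.0007 z 0.0169 | norm 17
```

View pics/w29c.png

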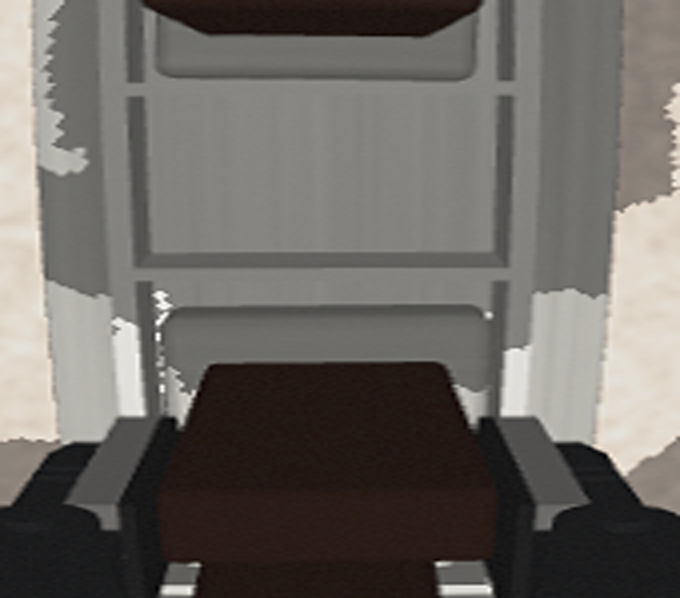

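Emit:
{"api": "arm_command", "payload": {
  "moves": [
    {"ax": 0,"ay": 0,"az": 0,"x": -0.0011,"y": -0.0008,"z": 0,"hand": -0.5},
    {"ax": 0,"ay": 0,"az": 0,"x": 0,"y": 0,"z": 0.005,"hand": -0.5},
    {"ax": 0,"ay": 0,"az": 0,"x": 0,"y": 0,"z": 0.005,"hand": -0.5},
    {"ax": 0,"ay": 0,"az": 0,"x": 0,"y": 0,"z": 0.003,"hand": -0.5},
    {"ax": 0,"ay": 0,"az": 0,"x": 0,"y": 0,"z": 0.0015,"hand": -0.5}
  ]
}}

```text
time: 52.42
ee_pos: [499.7, 285.8, 83.8]
tcp_rot: [[-0.848, -0.53, -0.0], [-0.53, 0.848, -0.0], [0.0, 0.0, -1.0]]
wrist_force: [-1.8, -1.0, -0.3]
grip_width: 34.8
```

Emit:
{"api": "arm_command", "payload": {
  "moves": [
    {"ax": 0,"ay": 0,"az": 0,"x": 0,"y": 0,"z": 0.001,"hand": -0.5},
    {"ax": 0,"ay": 0,"az": 0,"x": 0,"y": 0,"z": 0.001,"hand": -0.5},
    {"ax": 0,"ay": 0,"az": 0,"x": 0,"y": 0,"z": 0,"hand": -0.5}
  ]
}}

```text
time: 52.8
ee_pos: [499.7, 285.8, 82.0]
tcp_rot: [[-0.848, -0.53, -0.0], [-0.53, 0.848, -0.0], [0.0, 0.0, -1.0]]
wrist_force: [-1.2, -1.7, -2.2]
grip_width: 35.2
```

Emit:
{"api": "arm_command", "payload": {
  "moves": [
    {"ax": 0,"ay": 0,"az": 0,"x": 0,"y": 0,"z": 0.001,"hand": -0.5},
    {"ax": 0,"ay": 0,"az": 0,"x": 0,"y": 0,"z": 0.0005,"hand": -0.5},
    {"ax": 0,"ay": 0,"az": 0,"x": 0,"y": 0,"z": 0,"hand": -0.5}
  ]
}}

```text
time: 53.18
ee_pos: [499.8, 285.8, 80.5]
tcp_rot: [[-0.848, -0.53, -0.0], [-0.53, 0.848, 0.0], [-0.0, 0.0, -1.0]]
wrist_force: [-1.5, -1.3, -1.8]
grip_width: 35.2
```

Emit:
{"api": "arm_command", "payload": {
  "moves": [
    {"ax": 0,"ay": 0,"az": 0,"x": 0.0003,"y": 0,"z": 0.001,"hand": -0.5},
    {"ax": 0,"ay": 0,"az": 0,"x": 0,"y": 0,"z": 0.0005,"hand": -0.5},
    {"ax": 0,"ay": 0,"az": 0,"x": 0,"y": 0,"z": 0,"hand": -0.5}
  ]
}}

```text
time: 53.55
ee_pos: [499.6, 285.7, 79.3]
tcp_rot: [[-0.848, -0.53, 0.0], [-0.53, 0.848, 0.0], [-0.0, -0.0, -1.0]]
wrist_force: [-2.0, -1.4, 3.2]
grip_width: 34.8
```

Contact on the floor. Release and lift, then look.

Emit:
{"api": "arm_command", "payload": {
  "moves": [
    {"ax": 0,"ay": 0,"az": 0,"x": 0,"y": 0,"z": 0,"hand": 0.3},
    {"ax": 0,"ay": 0,"az": 0,"x": 0,"y": 0,"z": 0,"hand": 1},
    {"ax": 0,"ay": 0,"az": 0,"x": 0,"y": 0,"z": 0,"hand": 1},
    {"ax": 0,"ay": 0,"az": 0,"x": 0,"y": 0,"z": -0.05,"hand": 1},
    {"ax": 0,"ay": 0,"az": 0,"x": 0,"y": 0,"z": -0.06,"hand": 1}
  ]
}}

```text
time: 54.18
ee_pos: [498.8, 285.4, 189.8]
tcp_rot: [[-0.848, -0.53, -0.002], [-0.53, 0.848, -0.001], [0.002, 0.0, -1.0]]
wrist_force: [1.5, 1.0, 0.4]
grip_width: 85.4
```

```bash
python3 -c "
from h import *
ux=np.array([.848,.53]);h=np.array([480,274])-151*ux;print(h)
plan(*h,150,122)
snap('wrist','w30');snap('side','s30')"
```

```text
[351.952 193.97 ]
t 54.17 pos [498.8 285.4 189.8] jaw 121.99 tilt xy [-0.11 -0.04] F [1.5 1.  0.4] j [ 22.  20.   4.  74.   0. -10.] w 85.4
az -0.01 then x 0.1730 y 0.0003 z 0.0398 | norm 178
```

View pics/w30.png

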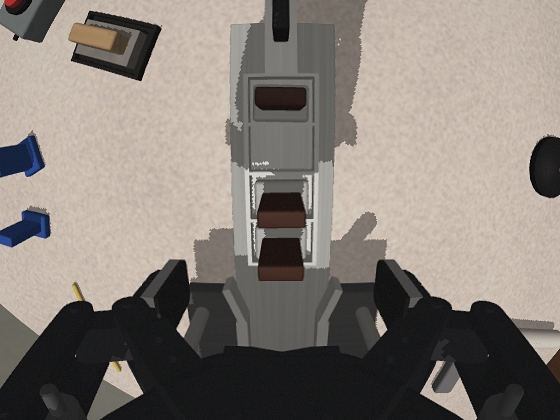

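View pics/s30.png

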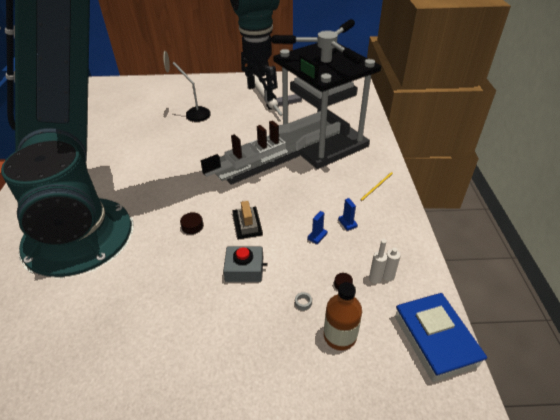

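Emit:
{"api": "arm_command", "payload": {
  "moves": [
    {"ax": 0,"ay": 0,"az": 0,"x": 0.0433,"y": 0,"z": 0,"hand": 1},
    {"ax": 0,"ay": 0,"az": 0,"x": 0.0433,"y": 0,"z": 0,"hand": 1},
    {"ax": 0,"ay": 0,"az": 0,"x": 0.0433,"y": 0,"z": 0,"hand": 1},
    {"ax": 0,"ay": 0,"az": 0,"x": 0.0433,"y": 0,"z": 0,"hand": 1},
    {"ax": 0,"ay": 0,"az": 0,"x": 0,"y": 0,"z": 0,"hand": 1}
  ]
}}

```text
time: 54.9
ee_pos: [350.6, 192.9, 189.3]
tcp_rot: [[-0.848, -0.529, 0.0], [-0.529, 0.848, 0.0], [-0.0, -0.0, -1.0]]
wrist_force: [0.8, 0.4, 0.0]
grip_width: 85.5
```

Emit:
{"api": "arm_command", "payload": {
  "moves": [
    {"ax": 0,"ay": 0,"az": 0,"x": 0,"y": 0,"z": 0.04,"hand": 1},
    {"ax": 0,"ay": 0,"az": 0,"x": 0,"y": 0,"z": 0.03,"hand": 1},
    {"ax": 0,"ay": 0,"az": 0,"x": 0,"y": 0,"z": 0,"hand": 1}
  ]
}}

```text
time: 55.28
ee_pos: [351.9, 193.7, 117.8]
tcp_rot: [[-0.848, -0.53, -0.003], [-0.53, 0.848, -0.001], [0.003, 0.001, -1.0]]
wrist_force: [0.3, 0.1, 0.3]
grip_width: 85.4
```

```bash
python3 -c "
from h import *
plan(352,194,50,122)
snap('wrist','w31')"
```

```text
t 55.27 pos [351.9 193.7 117.8] jaw 122.0 tilt xy [-0.17 -0.05] F [0.3 0.1 0.3] j [ 17.   6. -28.  57.   0. -15.] w 85.4
az -0.0 then x -0.0002 y 0.0002 z 0.0678 | norm 68
```

View pics/w31.png

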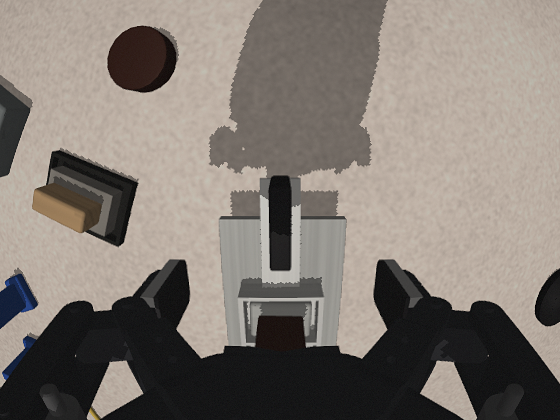

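Emit:
{"api": "arm_command", "payload": {
  "moves": [
    {"ax": 0,"ay": 0,"az": 0,"x": 0,"y": 0,"z": 0.03,"hand": 1},
    {"ax": 0,"ay": 0,"az": 0,"x": 0,"y": 0,"z": 0.025,"hand": 1},
    {"ax": 0,"ay": 0,"az": 0,"x": 0,"y": 0,"z": 0.013,"hand": 0},
    {"ax": 0,"ay": 0,"az": 0,"x": 0,"y": 0,"z": 0,"hand": -0.5},
    {"ax": 0,"ay": 0,"az": 0,"x": 0,"y": 0,"z": 0,"hand": -1}
  ],
  "force": 40
}}

```text
time: 55.95
ee_pos: [353.6, 194.2, 52.2]
tcp_rot: [[-0.848, -0.53, 0.002], [-0.53, 0.848, 0.0], [-0.002, -0.0, -1.0]]
wrist_force: [0.4, -0.6, -0.7]
grip_width: 32.2
```

Emit:
{"api": "arm_command", "payload": {
  "moves": [
    {"ax": 0,"ay": 0,"az": 0,"x": 0,"y": 0,"z": 0,"hand": -1},
    {"ax": 0,"ay": 0,"az": 0,"x": 0,"y": 0,"z": 0,"hand": -1}
  ]
}}

```text
time: 56.2
ee_pos: [353.3, 194.1, 51.7]
tcp_rot: [[-0.848, -0.53, 0.001], [-0.53, 0.848, 0.001], [-0.002, -0.0, -1.0]]
wrist_force: [1.3, 0.6, 2.3]
grip_width: 12.8
```

```bash
python3 -c "
from h import *
plan(352,194,50,122)
snap('side','s32')
snap('wrist','w32')"
```

```text
t 56.2 pos [353.3 194.1  51.7] jaw 122.0 tilt xy [0.09 0.03] F [1.3 0.6 2.3] j [ 17.   9. -35.  45.   0. -15.] w 12.8
az -0.0 then x 0.0012 y 0.0006 z 0.0017 | norm 2
```

View pics/w32.png

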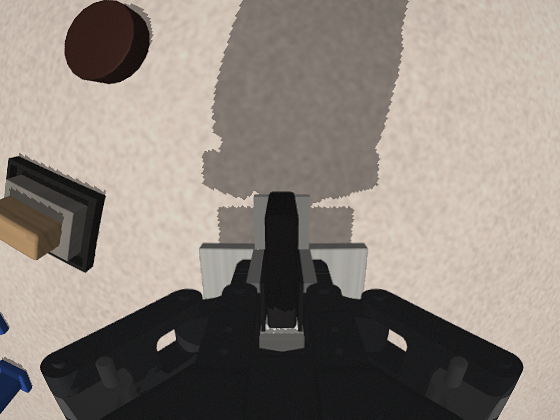

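Emit:
{"api": "arm_command", "payload": {
  "moves": [
    {"ax": 0,"ay": 0,"az": 0,"x": -0.004,"y": 0,"z": 0,"hand": -1},
    {"ax": 0,"ay": 0,"az": 0,"x": -0.008,"y": 0,"z": 0,"hand": -1},
    {"ax": 0,"ay": 0,"az": 0,"x": -0.01,"y": 0,"z": 0,"hand": -1},
    {"ax": 0,"ay": 0,"az": 0,"x": -0.01,"y": 0,"z": 0,"hand": -1},
    {"ax": 0,"ay": 0,"az": 0,"x": -0.01,"y": 0,"z": 0,"hand": -1}
  ]
}}

```text
time: 56.92
ee_pos: [388.6, 216.4, 51.0]
tcp_rot: [[-0.848, -0.53, -0.0], [-0.53, 0.848, -0.0], [0.0, 0.0, -1.0]]
wrist_force: [-3.6, -2.0, 3.1]
grip_width: 12.9
```

```bash
python3 -c "
from h import *
plan(352,194,50,122)
snap('side','s33')
im=cv2.imread('pics/s33.png'); cv2.imwrite('pics/s33c.png',cv2.resize(im[90:220,180:380],None,fx=4,fy=4,interpolation=2))"
```

```text
t 56.92 pos [388.6 216.4  51. ] jaw 122.0 tilt xy [-0.02 -0.01] F [-3.6 -2.   3.1] j [ 19.  13. -30.  47.  -0. -13.] w 12.9
az -0.0 then x 0.0429 y 0.0004 z 0.0010 | norm 43
```

View pics/s33c.png

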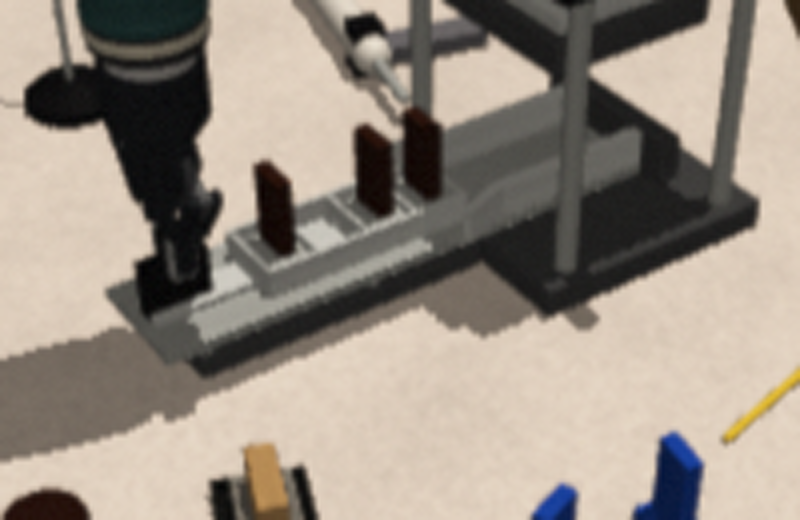

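Sliding well, entering the lead-ins; continue with force checks.

Emit:
{"api": "arm_command", "payload": {
  "moves": [
    {"ax": 0,"ay": 0,"az": 0,"x": -0.01,"y": 0,"z": 0,"hand": -1},
    {"ax": 0,"ay": 0,"az": 0,"x": -0.01,"y": 0,"z": 0,"hand": -1},
    {"ax": 0,"ay": 0,"az": 0,"x": -0.01,"y": 0,"z": 0,"hand": -1},
    {"ax": 0,"ay": 0,"az": 0,"x": -0.01,"y": 0,"z": 0,"hand": -1}
  ]
}}

```text
time: 57.48
ee_pos: [422.7, 237.6, 51.1]
tcp_rot: [[-0.848, -0.53, -0.0], [-0.53, 0.848, -0.0], [0.0, 0.0, -1.0]]
wrist_force: [-4.2, -2.7, 2.9]
grip_width: 13.0
```

Emit:
{"api": "arm_command", "payload": {
  "moves": [
    {"ax": 0,"ay": 0,"az": 0,"x": -0.008,"y": 0,"z": 0,"hand": -1},
    {"ax": 0,"ay": 0,"az": 0,"x": -0.008,"y": 0,"z": 0,"hand": -1},
    {"ax": 0,"ay": 0,"az": 0,"x": -0.008,"y": 0,"z": 0,"hand": -1},
    {"ax": 0,"ay": 0,"az": 0,"x": -0.008,"y": 0,"z": 0,"hand": -1}
  ]
}}

```text
time: 57.98
ee_pos: [449.7, 254.5, 51.1]
tcp_rot: [[-0.848, -0.53, -0.0], [-0.53, 0.848, -0.0], [0.0, 0.0, -1.0]]
wrist_force: [-4.3, -3.1, 3.5]
grip_width: 12.7
```

Emit:
{"api": "arm_command", "payload": {
  "moves": [
    {"ax": 0,"ay": 0,"az": 0,"x": -0.008,"y": 0,"z": 0,"hand": -1},
    {"ax": 0,"ay": 0,"az": 0,"x": -0.008,"y": 0,"z": 0,"hand": -1},
    {"ax": 0,"ay": 0,"az": 0,"x": -0.008,"y": 0,"z": 0,"hand": -1},
    {"ax": 0,"ay": 0,"az": 0,"x": -0.008,"y": 0,"z": 0,"hand": -1}
  ]
}}

```text
time: 58.48
ee_pos: [476.9, 271.5, 51.1]
tcp_rot: [[-0.848, -0.53, 0.0], [-0.53, 0.848, 0.0], [-0.0, 0.0, -1.0]]
wrist_force: [-4.1, -1.7, 3.4]
grip_width: 13.0
```

Emit:
{"api": "arm_command", "payload": {
  "moves": [
    {"ax": 0,"ay": 0,"az": 0,"x": -0.007,"y": 0,"z": 0,"hand": -1},
    {"ax": 0,"ay": 0,"az": 0,"x": -0.007,"y": 0,"z": 0,"hand": -1},
    {"ax": 0,"ay": 0,"az": 0,"x": -0.007,"y": 0,"z": 0,"hand": -1},
    {"ax": 0,"ay": 0,"az": 0,"x": -0.007,"y": 0,"z": 0,"hand": -1}
  ]
}}

```text
time: 58.98
ee_pos: [500.5, 286.3, 51.1]
tcp_rot: [[-0.848, -0.53, 0.0], [-0.53, 0.848, 0.0], [-0.0, 0.0, -1.0]]
wrist_force: [-3.4, -3.4, 3.1]
grip_width: 13.1
```

```bash
python3 -c "
from h import *
ux=np.array([.848,.53]);h=np.array([605.5,352])-96*ux;print(h)
plan(*h,51,122)
snap('side','s34')
im=cv2.imread('pics/s34.png'); cv2.imwrite('pics/s34c.png',cv2.resize(im[70:200,200:400],None,fx=4,fy=4,interpolation=2))"
```

```text
[524.092 301.12 ]
t 58.98 pos [500.5 286.3  51.1] jaw 121.99 tilt xy [0. 0.] F [-3.4 -3.4  3.1] j [ 22.  25. -12.  54.   0. -10.] w 13.1
az -0.01 then x -0.0278 y 0.0001 z 0.0001 | norm 28
```

View pics/s34c.png

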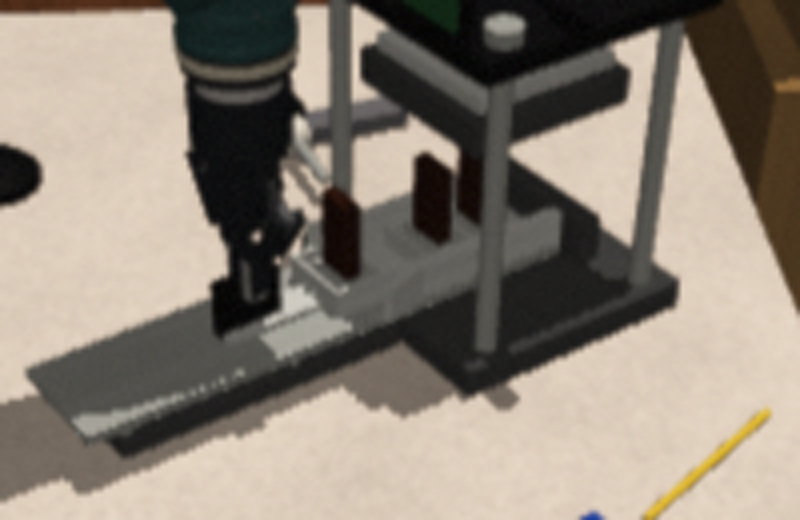

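Emit:
{"api": "arm_command", "payload": {
  "moves": [
    {"ax": 0,"ay": 0,"az": 0,"x": -0.005,"y": 0,"z": 0,"hand": -1},
    {"ax": 0,"ay": 0,"az": 0,"x": -0.005,"y": 0,"z": 0,"hand": -1},
    {"ax": 0,"ay": 0,"az": 0,"x": -0.005,"y": 0,"z": 0,"hand": -1},
    {"ax": 0,"ay": 0,"az": 0,"x": -0.003,"y": 0,"z": 0,"hand": -1}
  ]
}}

```text
time: 59.52
ee_pos: [515.7, 295.8, 51.0]
tcp_rot: [[-0.848, -0.53, -0.0], [-0.53, 0.848, -0.0], [0.0, 0.0, -1.0]]
wrist_force: [-4.0, -2.6, 3.1]
grip_width: 12.5
```

Emit:
{"api": "arm_command", "payload": {
  "moves": [
    {"ax": 0,"ay": 0,"az": 0,"x": -0.003,"y": 0,"z": 0,"hand": -1},
    {"ax": 0,"ay": 0,"az": 0,"x": -0.002,"y": 0,"z": 0,"hand": -1}
  ]
}}

```text
time: 59.78
ee_pos: [519.8, 298.3, 51.1]
tcp_rot: [[-0.848, -0.53, -0.0], [-0.53, 0.848, -0.0], [0.0, 0.0, -1.0]]
wrist_force: [-4.5, -1.6, 3.5]
grip_width: 13.1
```

Emit:
{"api": "arm_command", "payload": {
  "moves": [
    {"ax": 0,"ay": 0,"az": 0,"x": -0.002,"y": 0,"z": 0,"hand": -1},
    {"ax": 0,"ay": 0,"az": 0,"x": -0.001,"y": 0,"z": 0,"hand": -1}
  ]
}}

```text
time: 60.02
ee_pos: [522.3, 299.9, 51.1]
tcp_rot: [[-0.848, -0.53, 0.0], [-0.53, 0.848, 0.0], [-0.0, -0.0, -1.0]]
wrist_force: [-3.7, -2.5, 4.5]
grip_width: 13.5
```

Emit:
{"api": "arm_command", "payload": {
  "moves": [
    {"ax": 0,"ay": 0,"az": 0,"x": -0.0015,"y": 0,"z": 0,"hand": -1},
    {"ax": 0,"ay": 0,"az": 0,"x": -0.001,"y": 0,"z": 0,"hand": -1}
  ]
}}

```text
time: 60.28
ee_pos: [524.4, 301.2, 51.1]
tcp_rot: [[-0.848, -0.53, 0.0], [-0.53, 0.848, 0.0], [-0.0, -0.0, -1.0]]
wrist_force: [-3.8, -1.6, 2.7]
grip_width: 13.2
```

Emit:
{"api": "arm_command", "payload": {
  "moves": [
    {"ax": 0,"ay": 0,"az": 0,"x": -0.001,"y": 0,"z": 0,"hand": -1},
    {"ax": 0,"ay": 0,"az": 0,"x": -0.001,"y": 0,"z": 0,"hand": -1}
  ]
}}

```text
time: 60.52
ee_pos: [526.1, 302.3, 51.1]
tcp_rot: [[-0.848, -0.53, 0.0], [-0.53, 0.848, 0.0], [-0.0, -0.0, -1.0]]
wrist_force: [-4.1, -2.1, 2.8]
grip_width: 13.0
```

Emit:
{"api": "arm_command", "payload": {
  "moves": [
    {"ax": 0,"ay": 0,"az": 0,"x": -0.001,"y": 0,"z": 0,"hand": -1},
    {"ax": 0,"ay": 0,"az": 0,"x": -0.001,"y": 0,"z": 0,"hand": -1}
  ]
}}

```text
time: 60.78
ee_pos: [527.6, 303.2, 51.0]
tcp_rot: [[-0.848, -0.53, -0.0], [-0.53, 0.848, -0.0], [0.0, 0.0, -1.0]]
wrist_force: [-7.8, -5.1, 5.3]
grip_width: 13.1
```

Emit:
{"api": "arm_command", "payload": {
  "moves": [
    {"ax": 0,"ay": 0,"az": 0,"x": -0.0005,"y": 0,"z": 0,"hand": -1},
    {"ax": 0,"ay": 0,"az": 0,"x": -0.0005,"y": 0,"z": 0,"hand": -1},
    {"ax": 0,"ay": 0,"az": 0,"x": 0,"y": 0,"z": 0,"hand": -1},
    {"ax": 0,"ay": 0,"az": 0,"x": 0,"y": 0,"z": 0,"hand": -1}
  ]
}}

```text
time: 61.28
ee_pos: [527.5, 303.2, 50.9]
tcp_rot: [[-0.848, -0.53, -0.002], [-0.53, 0.848, -0.001], [0.002, -0.0, -1.0]]
wrist_force: [-9.6, -7.7, 6.7]
grip_width: 13.4
```

```bash
python3 -c "
from h import *
plan(527,303,51,122)
snap('side','s35')
im=cv2.imread('pics/s35.png'); cv2.imwrite('pics/s35c.png',cv2.resize(im[70:200,200:400],None,fx=4,fy=4,interpolation=2))
for n in('tray','tray_handle','press_mouth','insert0'): print(n,[(np.round(d['position'],1).tolist(),round(d['confidence'],2)) for d in env.mark_of('side',n)])"
```

```text
t 61.27 pos [527.5 303.2  50.9] jaw 121.99 tilt xy [-0.11 -0.08] F [-9.6 -7.7  6.7] j [ 22.  28.  -6.  56.  -0. -10.] w 13.4
az -0.01 then x 0.0005 y 0.0001 z -0.0001 | norm 1
tray [([656.6, 380.9, 53.8], 0.68)]
tray_handle [([525.4, 301.9, 87.0], 0.86)]
press_mouth [([606.9, 352.7, 51.5], 0.8)]
insert0 [([601.7, 345.2, 60.6], 0.76), ([644.5, -39.0, 3.7], 0.69), ([729.9, 6.1, 3.1], 0.68), ([714.5, 419.4, 54.6], 0.53), ([674.8, 396.0, 59.4], 0.46)]
```

View pics/s35c.png

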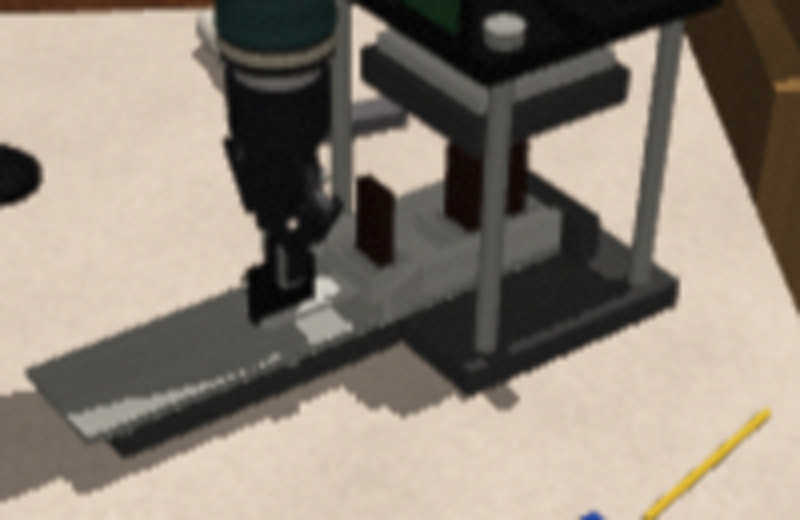

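Emit:
{"api": "arm_command", "payload": {
  "moves": [
    {"ax": 0,"ay": 0,"az": 0,"x": 0,"y": 0,"z": 0,"hand": -0.4},
    {"ax": 0,"ay": 0,"az": 0,"x": 0,"y": 0,"z": 0,"hand": 0.2},
    {"ax": 0,"ay": 0,"az": 0,"x": 0.002,"y": 0,"z": 0,"hand": 0.2},
    {"ax": 0,"ay": 0,"az": 0,"x": 0.01,"y": 0,"z": -0.04,"hand": 0.2},
    {"ax": 0,"ay": 0,"az": 0,"x": 0.03,"y": 0,"z": -0.05,"hand": 0.2}
  ]
}}

```text
time: 62.15
ee_pos: [492.7, 281.5, 141.2]
tcp_rot: [[-0.848, -0.53, -0.001], [-0.53, 0.848, -0.0], [0.001, 0.0, -1.0]]
wrist_force: [0.1, -0.6, 0.6]
grip_width: 51.2
```

Emit:
{"api": "arm_command", "payload": {
  "moves": [
    {"ax": 0,"ay": 0,"az": 0,"x": 0.06,"y": 0,"z": -0.01,"hand": 0.2},
    {"ax": 0,"ay": 0,"az": 0,"x": 0.06,"y": 0,"z": 0,"hand": -1},
    {"ax": 0,"ay": 0,"az": 0,"x": 0,"y": 0,"z": 0,"hand": -1}
  ]
}}

```text
time: 62.52
ee_pos: [387.7, 216.4, 151.4]
tcp_rot: [[-0.848, -0.529, -0.001], [-0.529, 0.848, -0.0], [0.001, 0.0, -1.0]]
wrist_force: [0.6, 0.8, 0.8]
grip_width: 15.0
```

```bash
python3 -c "
from h import *
plan(452,-139.5,150)
snap('wrist','w36'); 
for c in('side','top'):
  snap(c,'x36'+c)
  print(c,[(np.round(d['position'],1).tolist(),round(d['confidence'],2)) for d in env.mark_of(c,'start_top')])"
```

```text
t 62.52 pos [387.7 216.4 151.4] jaw 121.97 tilt xy [-0.04 -0.02] F [0.6 0.8 0.8] j [ 19.   8. -19.  63.  -0. -13.] w 15.0
az 0 then x 0.1339 y -0.3360 z 0.0014 | norm 362
side [([454.1, -137.8, 64.5], 0.5)]
top [([450.5, -142.7, 65.9], 0.59)]
```

View pics/w36.png

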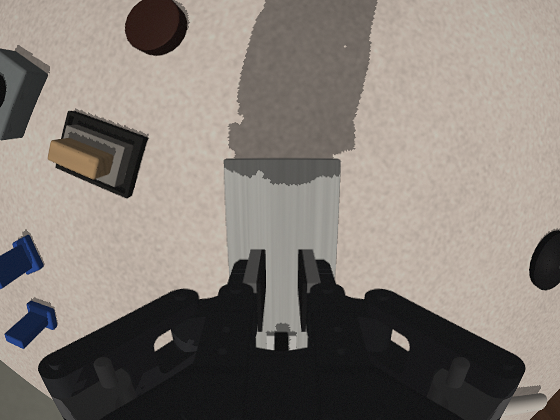

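Emit:
{"api": "arm_command", "payload": {
  "moves": [
    {"ax": 0,"ay": 0,"az": 0,"x": 0.0191,"y": -0.048,"z": 0,"hand": -1},
    {"ax": 0,"ay": 0,"az": 0,"x": 0.0191,"y": -0.048,"z": 0,"hand": -1},
    {"ax": 0,"ay": 0,"az": 0,"x": 0.0191,"y": -0.048,"z": 0,"hand": -1},
    {"ax": 0,"ay": 0,"az": 0,"x": 0.0191,"y": -0.048,"z": 0,"hand": -1},
    {"ax": 0,"ay": 0,"az": 0,"x": 0.0191,"y": -0.048,"z": 0,"hand": -1}
  ]
}}

```text
time: 63.4
ee_pos: [438.4, -38.0, 150.9]
tcp_rot: [[-0.848, -0.53, 0.0], [-0.53, 0.848, -0.0], [-0.0, -0.0, -1.0]]
wrist_force: [1.3, 0.8, 0.6]
grip_width: 0.0
```

Emit:
{"api": "arm_command", "payload": {
  "moves": [
    {"ax": 0,"ay": 0,"az": 0,"x": 0.0191,"y": -0.048,"z": 0,"hand": -1},
    {"ax": 0,"ay": 0,"az": 0,"x": 0.0191,"y": -0.048,"z": 0,"hand": -1},
    {"ax": 0,"ay": 0,"az": 0,"x": 0,"y": 0,"z": 0.04,"hand": -1},
    {"ax": 0,"ay": 0,"az": 0,"x": 0,"y": 0,"z": 0.03,"hand": -1},
    {"ax": 0,"ay": 0,"az": 0,"x": 0,"y": 0,"z": 0,"hand": -1}
  ]
}}

```text
time: 64.03
ee_pos: [455.2, -137.5, 79.4]
tcp_rot: [[-0.848, -0.53, -0.003], [-0.53, 0.848, 0.002], [0.002, 0.003, -1.0]]
wrist_force: [-0.0, 0.5, 0.3]
grip_width: -0.2
```

```bash
python3 -c "
from h import *
plan(452,-140,60)
snap('wrist','w37')
im=snap('side','s37'); cv2.imwrite('pics/s37c.png',cv2.resize(cv2.cvtColor(im[170:310,160:320],cv2.COLOR_RGB2BGR),None,fx=4,fy=4,interpolation=2))"
```

```text
t 64.03 pos [ 455.2 -137.5   79.4] jaw 121.99 tilt xy [-0.19  0.1 ] F [-0.   0.5  0.3] j [-27.  15. -23.  53.   0. -59.] w -0.2
az 0 then x 0.0041 y -0.0004 z 0.0194 | norm 20
```

View pics/w37.png

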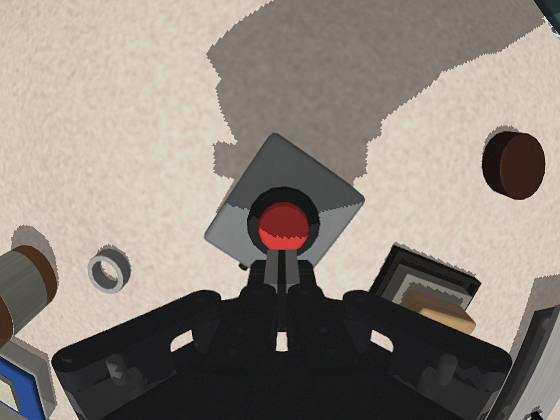

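View pics/s37c.png

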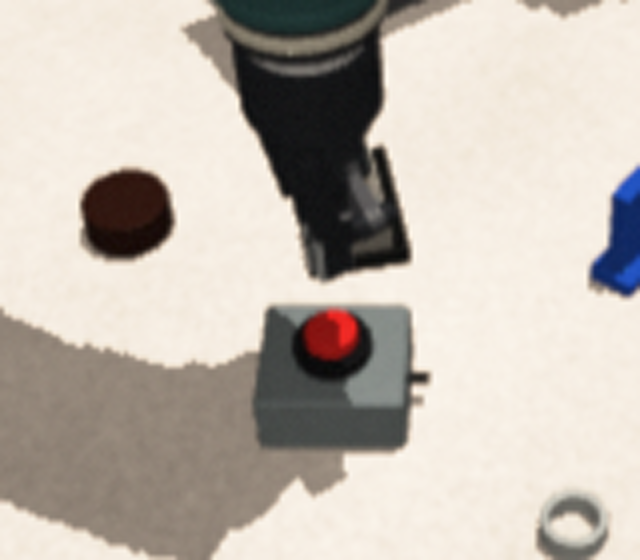

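```bash
python3 -c "
from h import *
print(wtool([[283.5,203],[283.5,229],[257,229],[309,229]],64.5).round(1))"
```

```text
[[ 19.8   1.8  17.2]
 [  3.1   1.8  17.2]
 [  3.1 -14.8  17.2]
 [  3.1  17.8  17.2]]
```

Emit:
{"api": "arm_command", "payload": {
  "moves": [
    {"ax": 0,"ay": 0,"az": 0,"x": 0.0035,"y": 0.0015,"z": 0.015,"hand": -1},
    {"ax": 0,"ay": 0,"az": 0,"x": 0,"y": 0,"z": 0.012,"hand": -1},
    {"ax": 0,"ay": 0,"az": 0,"x": 0,"y": 0,"z": 0.005,"hand": -1},
    {"ax": 0,"ay": 0,"az": 0,"x": 0,"y": 0,"z": 0,"hand": -1}
  ]
}}

```text
time: 64.62
ee_pos: [452.3, -138.4, 49.2]
tcp_rot: [[-0.848, -0.53, 0.0], [-0.53, 0.848, -0.0], [-0.0, -0.0, -1.0]]
wrist_force: [-0.1, -0.3, -0.0]
grip_width: 0.6
```

Emit:
{"api": "arm_command", "payload": {
  "moves": [
    {"ax": 0,"ay": 0,"az": 0,"x": 0,"y": 0,"z": 0.002,"hand": -1},
    {"ax": 0,"ay": 0,"az": 0,"x": 0,"y": 0,"z": 0.002,"hand": -1},
    {"ax": 0,"ay": 0,"az": 0,"x": 0,"y": 0,"z": 0.002,"hand": -1}
  ]
}}

```text
time: 65.0
ee_pos: [452.1, -138.4, 43.1]
tcp_rot: [[-0.848, -0.53, 0.0], [-0.53, 0.848, -0.0], [-0.0, -0.0, -1.0]]
wrist_force: [0.3, -0.2, 0.8]
grip_width: 0.0
```

Emit:
{"api": "arm_command", "payload": {
  "moves": [
    {"ax": 0,"ay": 0,"az": 0,"x": 0,"y": 0,"z": 0.002,"hand": -1},
    {"ax": 0,"ay": 0,"az": 0,"x": 0,"y": 0,"z": 0.002,"hand": -1},
    {"ax": 0,"ay": 0,"az": 0,"x": 0,"y": 0,"z": 0.002,"hand": -1}
  ]
}}

```text
time: 65.38
ee_pos: [452.0, -138.4, 36.9]
tcp_rot: [[-0.848, -0.53, -0.0], [-0.53, 0.848, -0.0], [0.0, 0.0, -1.0]]
wrist_force: [0.2, -0.6, -1.0]
grip_width: -0.0
```

Emit:
{"api": "arm_command", "payload": {
  "moves": [
    {"ax": 0,"ay": 0,"az": 0,"x": 0,"y": 0,"z": 0.0015,"hand": -1},
    {"ax": 0,"ay": 0,"az": 0,"x": 0,"y": 0,"z": 0.0015,"hand": -1}
  ]
}}

```text
time: 65.62
ee_pos: [452.1, -138.4, 34.0]
tcp_rot: [[-0.848, -0.53, -0.0], [-0.53, 0.848, 0.0], [-0.0, 0.0, -1.0]]
wrist_force: [0.6, -0.1, 0.2]
grip_width: 0.2
```

Emit:
{"api": "arm_command", "payload": {
  "moves": [
    {"ax": 0,"ay": 0,"az": 0,"x": 0,"y": 0,"z": 0.0015,"hand": -1},
    {"ax": 0,"ay": 0,"az": 0,"x": 0,"y": 0,"z": 0.0015,"hand": -1}
  ]
}}

```text
time: 65.88
ee_pos: [452.1, -138.4, 31.1]
tcp_rot: [[-0.848, -0.53, 0.0], [-0.53, 0.848, -0.0], [-0.0, -0.0, -1.0]]
wrist_force: [-0.9, -0.2, 2.7]
grip_width: -0.2
```

Emit:
{"api": "arm_command", "payload": {
  "moves": [
    {"ax": 0,"ay": 0,"az": 0,"x": 0,"y": 0,"z": 0.0015,"hand": -1},
    {"ax": 0,"ay": 0,"az": 0,"x": 0,"y": 0,"z": 0.001,"hand": -1}
  ]
}}

```text
time: 66.12
ee_pos: [452.1, -138.4, 28.6]
tcp_rot: [[-0.848, -0.53, 0.0], [-0.53, 0.848, -0.0], [-0.0, -0.0, -1.0]]
wrist_force: [-1.7, 0.6, 4.2]
grip_width: 0.0
```

Emit:
{"api": "arm_command", "payload": {
  "moves": [
    {"ax": 0,"ay": 0,"az": 0,"x": 0,"y": 0,"z": 0.001,"hand": -1},
    {"ax": 0,"ay": 0,"az": 0,"x": 0,"y": 0,"z": 0.001,"hand": -1},
    {"ax": 0,"ay": 0,"az": 0,"x": 0,"y": 0,"z": 0,"hand": -1}
  ]
}}

```text
time: 66.5
ee_pos: [452.2, -138.4, 26.9]
tcp_rot: [[-0.848, -0.53, 0.0], [-0.53, 0.848, -0.0], [-0.0, -0.0, -1.0]]
wrist_force: [-2.2, 1.5, 11.2]
grip_width: 0.3
```

Emit:
{"api": "arm_command", "payload": {
  "moves": [
    {"ax": 0,"ay": 0,"az": 0,"x": 0,"y": 0,"z": 0,"hand": -1},
    {"ax": 0,"ay": 0,"az": 0,"x": 0,"y": 0,"z": -0.02,"hand": -1},
    {"ax": 0,"ay": 0,"az": 0,"x": 0,"y": 0,"z": -0.06,"hand": -1},
    {"ax": 0,"ay": 0,"az": 0,"x": 0,"y": 0,"z": -0.06,"hand": -1},
    {"ax": 0,"ay": 0,"az": 0,"x": 0.03,"y": -0.03,"z": -0.03,"hand": -1}
  ]
}}

```text
time: 67.12
ee_pos: [443.4, -179.2, 199.5]
tcp_rot: [[-0.846, -0.533, 0.003], [-0.533, 0.846, -0.001], [-0.002, -0.003, -1.0]]
wrist_force: [0.5, 0.4, -1.3]
grip_width: -0.0
```

```bash
python3 -c "
from h import *
plan(380,-200,200)
im=snap('top','t40'); s=snap('side','s40')
for c in('top','side'):
  for n in('tray','tray_handle','block','rest','insert0','press_mouth'): print(c,n,[(np.round(d['position'],1).tolist(),round(d['confidence'],2)) for d in env.mark_of(c,n)])
cv2.imwrite('pics/s40c.png',cv2.resize(cv2.cvtColor(s[70:250,200:400],cv2.COLOR_RGB2BGR),None,fx=4,fy=3.3,interpolation=2))
save('t40c',rect('top',im,20,410,500,-40,80,4))"
```

```text
t 67.12 pos [ 443.4 -179.2  199.5] jaw 122.18 tilt xy [ 0.18 -0.08] F [ 0.5  0.4 -1.3] j [-32.  10.  -9.  71.   0. -64.] w -0.0
az 0 then x 0.0648 y 0.0162 z -0.0005 | norm 67
top tray [([655.7, 380.5, 54.8], 0.79)]
top tray_handle [([525.7, 303.0, 86.7], 0.81)]
top block [([455.3, 20.3, 3.4], 0.84)]
top rest [([453.2, 19.2, 2.1], 0.93)]
top insert0 [([597.8, 347.0, 58.7], 0.85), ([730.3, 8.3, -0.4], 0.7), ([677.4, 391.6, 59.6], 0.69), ([641.5, -35.5, 3.2], 0.57)]
top press_mouth [([611.0, 356.5, 57.3], 0.59)]
side tray [([652.2, 380.9, 53.0], 0.81)]
side tray_handle [([524.3, 302.2, 88.7], 0.63)]
side block []
side rest [([456.7, 21.3, 2.6], 0.76), ([606.7, 353.9, 52.9], 0.26)]
side insert0 [([727.7, 4.5, 0.0], 0.76), ([643.7, -36.7, 2.5], 0.55), ([598.9, 349.5, 63.0], 0.53), ([674.0, 395.0, 58.9], 0.46), ([711.2, 419.9, 57.3], 0.45)]
side press_mouth [([608.3, 356.6, 54.0], 0.7)]
```

View pics/s40c.png

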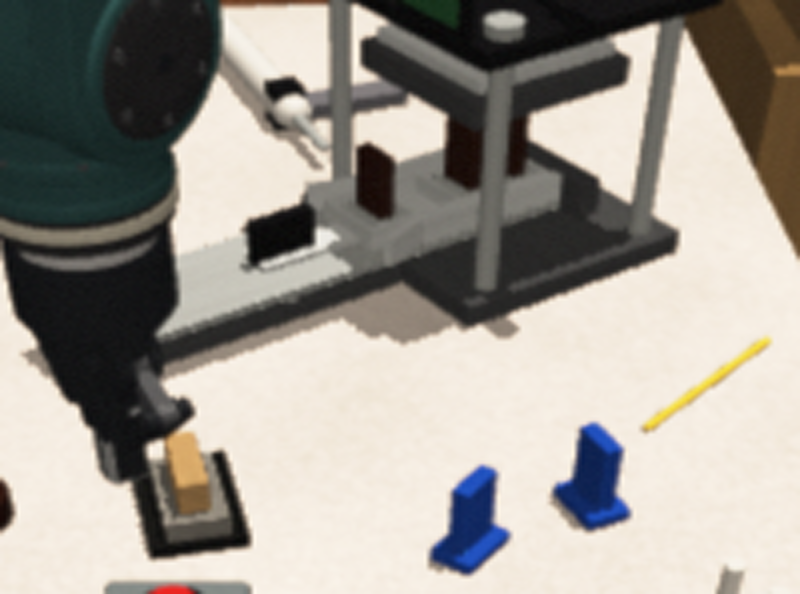

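View pics/t40.png

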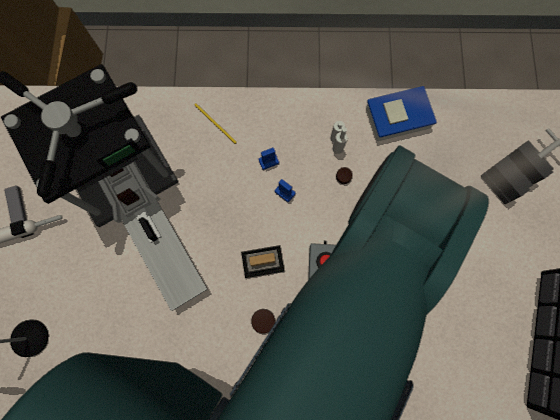

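View pics/t40c.png

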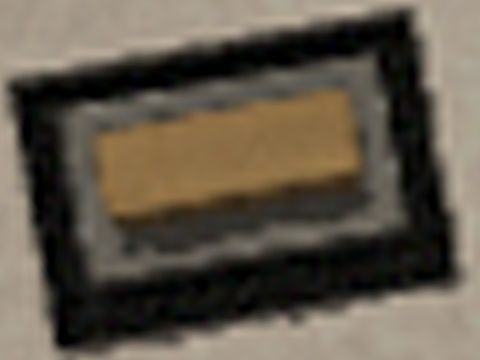

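Emit:
{"api": "arm_command", "payload": {
  "moves": [
    {"ax": 0,"ay": 0,"az": 0,"x": 0,"y": 0,"z": 0,"hand": -1},
    {"ax": 0,"ay": 0,"az": 0,"x": 0,"y": 0,"z": 0,"hand": -1},
    {"ax": 0,"ay": 0,"az": 0,"x": 0,"y": 0,"z": 0,"hand": -1}
  ]
}}

```text
time: 68.2
ee_pos: [442.5, -179.7, 196.6]
tcp_rot: [[-0.848, -0.53, -0.0], [-0.53, 0.848, -0.0], [0.0, -0.0, -1.0]]
wrist_force: [-0.6, -0.5, 0.4]
grip_width: -0.4
```

```bash
python3 -c "
from h import *
print(env.get_state()['time'],env.get_state()['wrist_force'].round(1)); print(env.finish_job())"
```

```text
68.2 [-0.6 -0.5  0.4]
the job is handed in; nothing more can be done
None
```

All steps were carried out and the job was handed in at 68 s of the 210 s allowed. It reports no verdict, so what follows is from my own checks.

- **Lapping:** I rubbed the tongue in one pass from about x = −267 to −77 mm of the press. The wrist force implies about 14–15 N on the plate at the readings along the stroke. The block is back flat in its rest; the last pictures put it about 2 mm from centre.
- **Inserts:** I found three brown inserts and stood all three in tray slots. One had been knocked aside while I was lapping, so I located it again before gripping it. The two blue look-alikes were left alone.
- **Tray:** I pushed it in by the fin until it stopped moving and the push force rose to about 12 N. The last marks put its centre about 56 mm into the press and about 2 mm off the middle, within the limits. All three inserts still look upright.
- **Start button:** I pressed it until it bottomed at about 5 mm of travel, with the force rising to 11 N.
- **Bystanders:** The cartridges were still standing in the final top picture. The bottle was upright in earlier pictures but hidden behind the arm in the last one; the arm did not touch it.

**What disagreed:**
- The fingertips really end about 27 mm short of the reported TCP when shut. My first grasp of the block closed on nothing because of this, and I corrected for it from then on.
- Position estimates from the different cameras and the networks differed by 2–4 mm. I settled those by looking at the gaps in the wrist pictures and by feeling for contact.

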